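# Put the carving tools away in the chest

### The job

Put the carving tools away. First lift the mallet and the carved border off the shut chest lid and lay them flat on the open bench, then raise the lid until it rests open on its stop and let go of it, and lay every gouge and chisel from the bench down flat in the chest, cutting edge towards the hinge (on the felt) and handle towards the front. Finally lower the lid until it is fully shut; do not drop the border or the tools, do not let the lid slam, and leave the glue bottle, wax jar and oilstone where they are.

Things in the scene. Friction and masses are not known exactly. Their poses are not given: they have to be found in the camera images.
- chest: Wooden tool chest, fixed to the bench, front turned to the robot's right. 215 mm front to back, 270 long, 78 high without lid; walls 10, floor 10 thick (inside 195 x 250, 68 deep). Blue felt on the back half of the inner floor (x 12 to 97 mm), for the cutting edges. Origin: middle of its underside (z = 0 on the bench); x from front to back (hinge side), y along its length, z up.
- lid (a joint): Lid's hinge angle, rad: 0 shut, 1.75 fully open on its stop. The lid is a 12 mm board, 215 x 270 mm, 0.46 kg, its top 90.5 mm above the bench when shut, hinged along the top of the back wall. Let go below about 1.5 it falls shut; beyond 1.6 it falls onto the stop and stays there. Hinge lightly damped.
- lid_bar (a point): Middle of the lid's bow handle: round steel bar 10 mm thick, 100 mm long, parallel to the chest's y, its ends fixed to the lid's front edge, bar's middle 40 mm off that edge. Lid shut: 84.5 mm above the bench, in front of the chest. It can be pinched from above at any lid angle and turns in the fingers.
- lid_hinge (a point): Hinge line at the middle of the chest's length, 78.5 mm above the bench, at chest x = +107.5 mm. The lid turns about the chest's y, front edge upwards. Lid shut, the bar's middle lies 255 mm from here towards the front (chest -x) and 6 mm higher.
- mallet: Wooden joiner's mallet lying flat, at the start on the lid. Head 55 x 110 x 60 mm (x, y, z); square handle 24 x 24 mm, 18 to 42 mm above the underside. Origin: level with the head's underside, below the handle 30 mm behind the head; x along the handle to the head (head x 30 to 85, handle 30 back to -90 mm), z up. About 0.34 kg, centre of mass about x = 46 mm.
- border: Carved wooden border, a flat strip 165 x 58 x 14 mm with low relief (to 20 mm) on top, at the start on the lid beside the mallet. Origin: middle of the underside; x along its length, y across, z up. 0.12 kg.
- glue: White glue bottle, 60 mm thick, 170 mm tall, standing to the left. Not part of the job. Origin: middle of its underside.
- wax: Squat wax jar, 76 mm thick, 55 mm tall. Not part of the job. Origin: middle of its underside.
- oilstone: Oilstone in its wooden holder, 190 x 75 x 36 mm. Not part of the job. Origin: middle of its underside, x along its length.
- gouge1: Carving tool (wide gouge) lying on the bench, 164 mm long: dark octagonal handle 24 mm thick (x -82 to 16 mm, thinner to its ends), steel blade 10 to 17 mm wide to x = 82 mm, its middle 12 mm up. Origin: underside of the handle at mid-length; x along the tool to the cutting edge, z up. 0.075 kg, centre of mass about x = -14 mm. None if absent.
- gouge1_tip (a point): Middle of the cutting edge of gouge1: x = 82 mm, z = 12 mm in its frame.
- gouge2: Carving tool (middling gouge) lying on the bench, 164 mm long: dark octagonal handle 24 mm thick (x -82 to 16 mm, thinner to its ends), steel blade 10 to 17 mm wide to x = 82 mm, its middle 12 mm up. Origin: underside of the handle at mid-length; x along the tool to the cutting edge, z up. 0.075 kg, centre of mass about x = -14 mm. None if absent.
- gouge2_tip (a point): Middle of the cutting edge of gouge2: x = 82 mm, z = 12 mm in its frame.
- gouge3: Carving tool (flat chisel) lying on the bench, 164 mm long: dark octagonal handle 24 mm thick (x -82 to 16 mm, thinner to its ends), steel blade 10 to 17 mm wide to x = 82 mm, its middle 12 mm up. Origin: underside of the handle at mid-length; x along the tool to the cutting edge, z up. 0.075 kg, centre of mass about x = -14 mm. None if absent.
- gouge3_tip (a point): Middle of the cutting edge of gouge3: x = 82 mm, z = 12 mm in its frame.
- gouge4: Carving tool (narrow gouge) lying on the bench, 164 mm long: dark octagonal handle 24 mm thick (x -82 to 16 mm, thinner to its ends), steel blade 10 to 17 mm wide to x = 82 mm, its middle 12 mm up. Origin: underside of the handle at mid-length; x along the tool to the cutting edge, z up. 0.075 kg, centre of mass about x = -14 mm. None if absent.
- gouge4_tip (a point): Middle of the cutting edge of gouge4: x = 82 mm, z = 12 mm in its frame.
Mind the look-alikes: they are no part of the job. What is shaped like the gouge1 but turquoise is not meant.

How it is judged:
By the outcome, as a careful person would: the job done as asked, in the order asked, and still so for the second after the job is handed in, with the robot touching nothing.
Of gouge1, gouge2, gouge3, gouge4 only 2 to 4 are there at a start; the rules pass over those that are not, and their reading is None.
At some moment in a run one of gouge1, gouge2, gouge3, gouge4 may be knocked a few centimetres aside while the robot is not near it.
It also fails if it takes over 210 s, if anything falls off the work surface, if the arm or the gripper's body presses on something with over 40 N, if the wrist force passes 120 N, or if a joint passes its speed limit or range.

### The arm

A 6-joint arm with a two-finger parallel gripper is mounted at the origin on the work surface. World frame = base frame: x ahead of the robot, y to its left, z up, the work surface at z = 0. Lengths are in m, angles in degrees, forces in N, time in s.
With the tool pointing down it reaches from about 0.425 to 1.125 m from the base axis. Payload 14.9 kg.
Tool frame: the origin (TCP) lies at the very end of the fingers, on their centre line; the grasp point (between the pads) lies 19 mm behind it; z points along the fingers, y is the direction in which the jaws open and shut (so a half turn about z gives the same grasp; the last joint's range is limited). The gripper opens to 91 mm and grips with 3 to 60 N. Pads are 32 mm wide; open, the fingers measure 118 mm over their backs; the gripper's body (76 mm by 178 mm) begins 60 mm behind the grasp point.
Start: joints at [-79.2, 21.709, 99.362, -0, 58.929, -1.908], TCP at [0.154, -0.683, 0.187] pointing down, gripper open.
Joint ranges: [-158.91, 158.91], [-42.39, 125.64], [0.06, 152.35], [-60.88, 240.88], [17.5, 164.5], [-176.32, 176.32]. Speed limits (degrees/s): [108.29, 108.29, 136.94, 180, 180, 180].

### API

Orientations are given as a 3x3 rotation matrix whose columns are the frame's x, y, z axes.
In Python, from rig import telemetry, eyes, arm gives the robot as it stands.
- The arm moves only by the tool apply_moves, never from a script. Its argument "steps" is a list that holds one entry, the list of rows, each a list of 7 numbers: the shift along the tool's x, y, z in units of 25 mm (1.0 is 25 mm), then the turn, a rotation vector about the tool's x, y, z in units of 6 degrees (1.0 is 6 degrees), then the gripper's target within -1 to 1 (fully open at 1, half-way at 0, shut at -1). In form: [[[x, y, z, wx, wy, wz, jaw], ...]]. A call has 1 to 5 rows; each row is the pose to reach, as a shift and turn from the pose commanded when the call began, along the tool's axes at that moment; what a row does not reach only later rows make up. A row lasts 1/12 s, in which the tool goes at most 41.7 mm and 7.16 degrees, less where a joint would pass 70% of its speed; a pose out of reach is approached as far as the arm can. A call with a gripper value outside its range is refused whole. The fingers move at their own pace and stop on an object; the grip force is fixed at half the most. Time passes only in rows, so rows that repeat a pose let the fingers close. It gives the time, the measured TCP pose, the force and the opening at its end, in the units of the state.
- telemetry.state(): the state, without advancing time (a new reading comes with each control period).
- eyes.get_image(name): name is "scene" or "top" or "wrist"; returns a dict with "frame" (400x640x3 uint8, blue, green, red), "depth" (400x640 float32, m along the optical axis (not along the pixel's ray), 0 where there is no reading), "fx", "fy", "cx", "cy" (pixels), "dist_coeffs" ([k1, k2, p1, p2, k3] as OpenCV has them; the pictures are not rectified), "R" (3x3) and "t" (3): a world point X has camera coordinates R X + t; the wrist camera has in their place "tool_from_camera" (4x4, takes a point from camera to tool coordinates, whose origin is the TCP and whose axes are the flange's). Camera axes: x right, y down, z forward; pixel columns grow to the right and rows downward; lengths in m; the calibration is good to about 2 mm. A picture is of the moment at which its call begins: read the wrist's pose just before it.
- arm.finish_job(): hands the job in, once; it reports no verdict.
The state is a dict: "time": time; "joint_pos": joint angles; "joint_velocities": joint speeds; "joint_torque": joint torques, N m; "tcp_pos": TCP position; "eef_rot": TCP orientation; "force": force on the tool from outside, world axes, zero at the start; "torque": the same for the moment, N m; "width": opening from 0.0 (shut) to 1.0 (fully open).
Only numpy, scipy, OpenCV 4.12 (cv2) and the standard library are available. Lean on these libraries where they do the work, as an engineer would, in place of code of your own. Each camera call takes 0.05 s, during which the arm holds its last target.

## Working session

There is one attempt and no reset: what is moved stays moved. The work goes in short steps, Python scripts to look and compute and a tool call to move; the robot and the scene stay as the last step left them, time stands still between calls to the robot, and variables do not carry over. Pictures are saved under pics/ and viewed, and the job is handed in when it is done.

Besides the shell and the picture viewer there is one more tool, called after "Request:" by a JSON object that holds its "method" and its "body", one argument or row to a line. apply_moves: Moves the arm, as the interface text tells. Its arguments: {"type":"object","properties":{"steps":{"type":"array","items":{"type":"array","items":{"type":"array","items":{"type":"number"}}}}},"required":["steps"]}

```bash
ls; mkdir -p pics; python3 - <<'E'
from rig import telemetry, eyes, arm
import cv2
s=telemetry.state(); print({k:s[k] for k in ('time','tcp_pos','eef_rot','force','width')})
for n in('scene','top','wrist'):
    i=eyes.get_image(n); cv2.imwrite(f'pics/{n}0.png',i['frame'])
    print(n,i['fx'],i['cx'],i['cy'],i['dist_coeffs'],i.get('R'),i.get('t'),i.get('tool_from_camera'))
E
```

```text
pics
{'time': 0.0, 'tcp_pos': array([ 0.15391641, -0.68246082,  0.18600957]), 'eef_rot': array([[ 9.75510063e-01,  2.19954744e-01, -1.64379031e-04],
       [ 2.19954795e-01, -9.75509524e-01,  1.02761572e-03],
       [ 6.56756419e-05, -1.03860543e-03, -9.99999458e-01]]), 'force': array([-0.71097607,  0.06054281, -0.25411739]), 'width': 1.0061505187192812}
scene 428.8741159028248 316.1214110606036 193.35819242062345 [0.00338017 0.         0.         0.         0.        ] [[ 0.30321345  0.95291904 -0.00262836]
 [ 0.77576824 -0.24844498 -0.58005063]
 [-0.55339429  0.17384016 -0.81457618]] [-0.18667431 -0.36662982  1.58451205] None
top 409.8090101628755 321.005339324687 192.96294548479472 [-0.01286128  0.          0.          0.          0.        ] [[-0.05957288 -0.99822136  0.00227951]
 [-0.97766142  0.05788447 -0.20205826]
 [ 0.20156692 -0.01426578 -0.97937085]] [0.04480128 0.57802551 1.29184628] None
wrist 311.0026318264623 320.2231039932098 201.16145286457922 [0.01457006 0.         0.         0.         0.        ] None None [[ 3.63703701e-04 -9.67593983e-01 -2.52510895e-01  7.11092152e-02]
 [ 9.99999753e-01  5.03750901e-04 -4.89969866e-04 -1.66605494e-03]
 [ 6.01294485e-04 -2.52510654e-01  9.67593927e-01 -1.97393781e-01]
 [ 0.00000000e+00  0.00000000e+00  0.00000000e+00  1.00000000e+00]]
```

View pics/scene0.png

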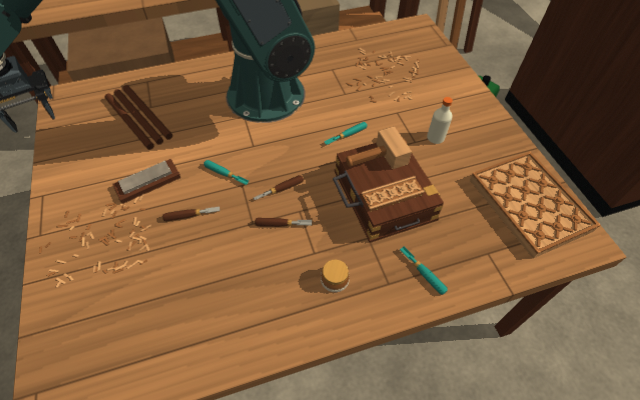

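View pics/top0.png

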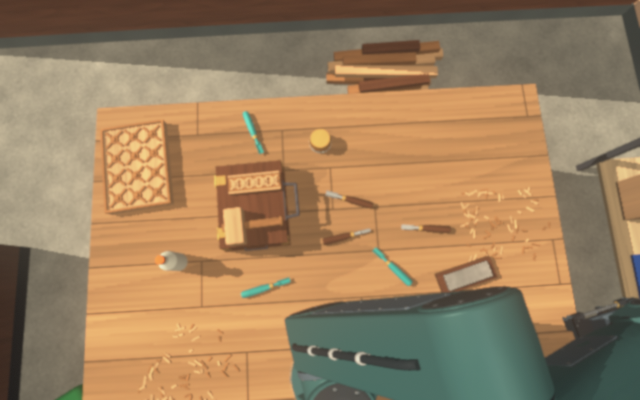

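View pics/wrist0.png

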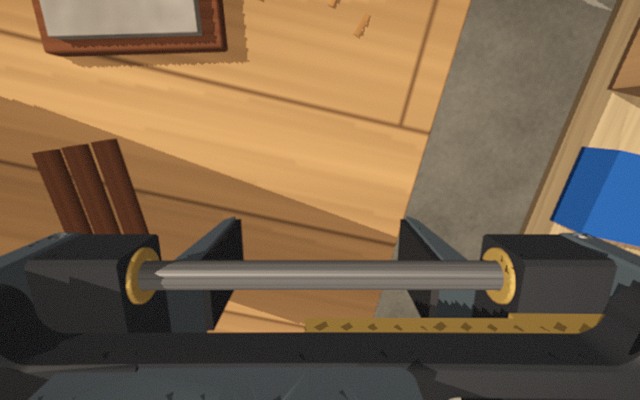

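```bash
cat > h.py <<'E'
import numpy as np, cv2
from rig import telemetry, eyes, arm
def cap(n,save=None):
    s=telemetry.state(); i=eyes.get_image(n)
    if n=='wrist':
        T=np.array(i['tool_from_camera']); Rt=np.array(s['eef_rot']); p=np.array(s['tcp_pos'])
        Rwc=Rt@T[:3,:3]; c=Rt@T[:3,3]+p
    else:
        R=np.array(i['R']); Rwc=R.T; c=-R.T@np.array(i['t'])
    i['Rwc']=Rwc; i['c']=c
    i['K']=np.array([[i['fx'],0,i['cx']],[0,i['fy'],i['cy']],[0,0,1]])
    if save: cv2.imwrite(f'pics/{save}.png',i['frame'])
    return i
def rays(i,uv):
    uv=np.asarray(uv,float).reshape(-1,1,2)
    n=cv2.undistortPoints(uv,i['K'],np.array(i['dist_coeffs'],float))[:,0]
    return np.c_[n,np.ones(len(n))]@i['Rwc'].T
def plane(i,uv,z):
    d=rays(i,uv); return i['c']+d*((z-i['c'][2])/d[:,2])[:,None]
def cloud(i):
    if 'pc' in i: return i['pc']
    v,u=np.mgrid[0:400,0:640]
    d=rays(i,np.c_[u.ravel(),v.ravel()]); D=i['depth'].ravel()
    P=i['c']+d*D[:,None]; P[D==0]=np.nan
    i['pc']=P.reshape(400,640,3); return i['pc']
def proj(i,X):
    X=np.atleast_2d(np.asarray(X,float)); R=i['Rwc'].T
    uv,_=cv2.projectPoints(X,cv2.Rodrigues(R)[0],-R@i['c'],i['K'],np.array(i['dist_coeffs'],float)); return uv[:,0]
def st():
    s=telemetry.state(); return s
def todelta(pos,yaw=None,s=None):
    """row units from current pose to world pos; tool down; yaw = world angle of tool x"""
    s=s or telemetry.state(); R=np.array(s['eef_rot']); p=np.array(s['tcp_pos'])
    d=R.T@(np.array(pos)-p)/0.025
    if yaw is None: return np.round(d,2)
    Rt=np.array([[np.cos(yaw),np.sin(yaw),0],[np.sin(yaw),-np.cos(yaw),0],[0,0,-1]])
    rv=cv2.Rodrigues(R.T@Rt)[0][:,0]; return np.round(d,2),np.round(np.degrees(rv)/6,2)
def yaw(s=None):
    R=np.array((s or telemetry.state())['eef_rot']); return np.degrees(np.arctan2(R[1,0],R[0,0]))
E
python3 - <<'E'
from h import *
for n,pts in(('scene',dict(d1=(190,213),d2=(277,187),d3=(283,222),t1=(226,172),t2=(345,133),t3=(424,270),wax=(335,270),stone=(147,180),glue=(440,120),mal=(393,147),border=(393,192),panel=(535,200),lid=(410,210),sticks=(136,115))),('top',dict(d1=(427,229),d2=(347,237),d3=(350,199),mal=(233,227),border=(254,183),wax=(320,138),stone=(467,274),hbar=(298,198)))):
    i=cap(n); C=cloud(i)
    for k,(u,v) in pts.items():
        w=C[v-2:v+3,u-2:u+3].reshape(-1,3); print(n,k,np.round(np.nanmedian(w,0),3))
E
```

```text
scene d1 [ 0.456 -0.336  0.023]
scene d2 [ 0.442 -0.069  0.021]
scene d3 [ 0.568 -0.085  0.023]
scene t1 [ 0.335 -0.207  0.022]
scene t2 [0.294 0.206 0.021]
scene t3 [0.83  0.235 0.024]
scene wax [0.772 0.002 0.056]
scene stone [ 0.307 -0.442  0.037]
scene glue [0.407 0.477 0.107]
scene mal [0.501 0.269 0.151]
scene border [0.622 0.223 0.11 ]
scene panel [0.727 0.642 0.032]
scene lid [0.68  0.25  0.092]
scene sticks [-0.004 -0.457  0.026]
top d1 [ 0.444 -0.337  0.019]
top d2 [ 0.433 -0.068  0.019]
top d3 [ 0.561 -0.087  0.021]
top mal [0.472 0.283 0.15 ]
top border [0.615 0.222 0.108]
top wax [0.771 0.002 0.056]
top stone [ 0.29  -0.444  0.037]
top hbar [0.568 0.086 0.087]
```

```bash
python3 - <<'E'
from h import *
i=cap('scene'); f=i['frame'][90:320,90:490]; cv2.imwrite('pics/s1.png',cv2.resize(f,None,fx=2,fy=2,interpolation=cv2.INTER_CUBIC))
i=cap('top'); f=i['frame'][80:310,140:540]; cv2.imwrite('pics/t1.png',cv2.resize(f,None,fx=2,fy=2,interpolation=cv2.INTER_CUBIC))
E
```

```text
(no output)
```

View pics/s1.png

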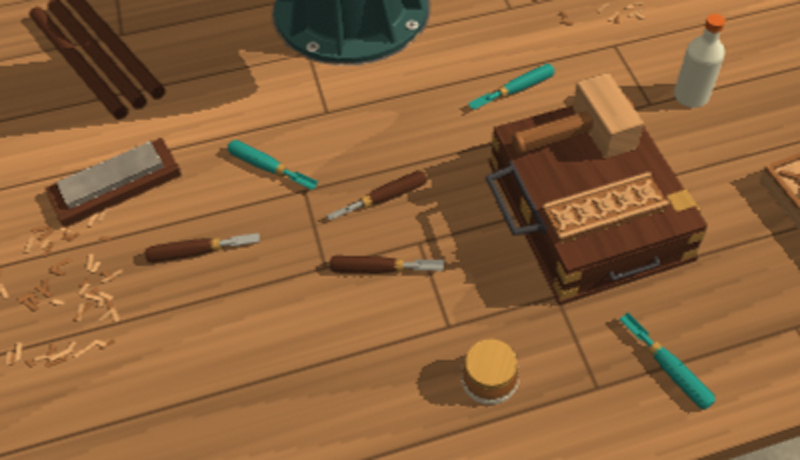

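View pics/t1.png

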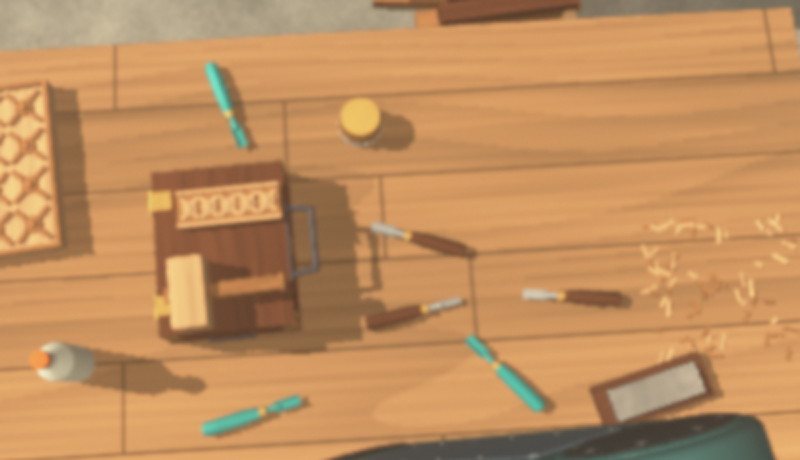

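```bash
cat > meas.py <<'E'
from h import *
def rect(P):
    r=cv2.minAreaRect(P[:,:2].astype(np.float32)*1000); b=cv2.boxPoints(r)
    # long axis
    e=[b[1]-b[0],b[2]-b[1]]; L=max(e,key=np.linalg.norm); return np.round(r[0],1),np.round(sorted([np.linalg.norm(x) for x in e]),1),round(float(np.degrees(np.arctan2(L[1],L[0]))),1)
def comps(m,P,minn=30):
    n,l,s,c=cv2.connectedComponentsWithStats(m.astype(np.uint8),connectivity=8)
    return [(np.round(c[k]),P[l==k]) for k in range(1,n) if s[k,4]>=minn]
def tools(i,lo=0.006,hi=0.04,x=(0.3,0.75),y=(-0.5,0.1)):
    P=cloud(i); hsv=cv2.cvtColor(i['frame'],cv2.COLOR_BGR2HSV)
    ok=(P[...,2]>lo)&(P[...,2]<hi)&(P[...,0]>x[0])&(P[...,0]<x[1])&(P[...,1]>y[0])&(P[...,1]<y[1])
    return ok,P,hsv
E
python3 - <<'E'
from meas import *
for n in('scene','top'):
    i=cap(n); ok,P,hsv=tools(i)
    for c,Q in comps(ok,P): print(n,c,len(Q),rect(Q),np.round(np.percentile(Q[:,2],[5,95]),3))
    z=P[...,2]; reg=(P[...,0]>.35)&(P[...,0]<.8)&(P[...,1]>0.03)&(P[...,1]<.4)
    for nm,a,b in(('lid',.0875,.098),('border',.1015,.118),('handle',.12,.1385),('head',.142,.16),('bar',.08,.098)):
        m=reg&(z>a)&(z<b)
        if nm=='bar': m&=P[...,1]<0.105
        if nm=='lid': m&=P[...,1]>0.105
        m=cv2.morphologyEx(m.astype(np.uint8),cv2.MORPH_OPEN,np.ones((2,2),np.uint8))
        for c,Q in comps(m,P,25): print(n,nm,c,len(Q),rect(Q),np.round(np.median(Q[:,2]),4))
E
```

```text
scene [228. 174.] 232 (array([ 343.6, -197.1]), array([ 25.3, 134.3], dtype=float32), 43.8) [0.01  0.026]
scene [148. 185.] 525 (array([ 319. , -425.6]), array([ 40.2, 148.9], dtype=float32), -89.0) [0.008 0.038]
scene [283. 186.] 321 (array([441.3, -64.3]), array([ 28.2, 164.3], dtype=float32), -77.6) [0.01  0.026]
scene [187. 214.] 379 (array([ 453.3, -333.2]), array([ 26. , 161.8], dtype=float32), 82.2) [0.01  0.027]
scene [279. 222.] 390 (array([565.7, -84.7]), array([ 26.6, 162.5], dtype=float32), 70.0) [0.011 0.027]
scene lid [389. 186.] 3290 (array([611.2, 250.5]), array([253.8, 271.2], dtype=float32), -44.2) nan
scene border [397. 163.] 87 (array([524.1, 284.6]), array([36.3, 69.6], dtype=float32), 72.9) nan
scene border [393. 194.] 1082 (array([623.2, 231.3]), array([ 62.6, 175.4], dtype=float32), -83.1) nan
scene handle [375. 156.] 483 (array([482.1, 237.9]), array([ 93.8, 198.8], dtype=float32), 76.0) 0.1307
scene head [395. 143.] 586 (array([427.7, 328.4]), array([ 74.6, 250. ], dtype=float32), -44.7) nan
scene bar [342. 193.] 141 (array([537.9, 106.9]), array([ 42.7, 159
[... 632 characters left out ...]
.0) [0.015 0.039]
top lid [252. 193.] 2268 (array([586.5, 228.3]), array([172.8, 183.1], dtype=float32), 7.6) nan
top lid [268. 236.] 583 (array([446.6, 187.5]), array([ 54.5, 127.7], dtype=float32), -84.6) nan
top lid [224. 240.] 125 (array([443. , 319.1]), array([56.6, 64.8], dtype=float32), -17.2) nan
top border [255. 183.] 907 (array([608.4, 219.6]), array([ 55.2, 171.5], dtype=float32), -80.6) nan
top handle [264. 223.] 303 (array([484. , 194.7]), array([ 23.7, 120.4], dtype=float32), -83.2) nan
top head [235. 226.] 664 (array([477.2, 285.1]), array([ 64.2, 108.9], dtype=float32), 2.9) nan
top bar [297. 200.] 125 (array([566.4,  94.1]), array([ 22.2, 123.9], dtype=float32), -0.9) 0.0876
```

```bash
python3 - <<'E'
from h import *
print(todelta((0.45,-0.40,0.38),np.radians(5)))
E
```

```text
(array([14.04, -8.43, -7.74]), array([-0.  ,  0.  ,  1.28]))
```

Request:
{"method": "apply_moves", "body": {
  "steps": [
    [[14,-8.4,-7.7,0,0,1.3,1],[14,-8.4,-7.7,0,0,1.3,1],[14,-8.4,-7.7,0,0,1.3,1],[14,-8.4,-7.7,0,0,1.3,1],[14,-8.4,-7.7,0,0,1.3,1]]
  ]
}}

```text
time: 0.87
tcp_pos: [0.2912, -0.5513, 0.2764]
eef_rot: [[0.996, 0.085, 0.0], [0.085, -0.996, -0.0], [0.0, 0.0, -1.0]]
force: [0.1, -0.9, 0.2]
width: 1.0
```

Request:
{"method": "apply_moves", "body": {
  "steps": [
    [[11,-17.2,-5.8,0,0,0,1],[11,-17.2,-5.8,0,0,0,1],[11,-17.2,-5.8,0,0,0,1],[11,-17.2,-5.8,0,0,0,1],[11,-17.2,-5.8,0,0,0,1]]
  ]
}}

```text
time: 1.28
tcp_pos: [0.3838, -0.3735, 0.3331]
eef_rot: [[0.996, 0.085, 0.0], [0.085, -0.996, -0.0], [0.0, 0.0, -1.0]]
force: [1.1, -0.4, -0.2]
width: 1.004
```

Request:
{"method": "apply_moves", "body": {
  "steps": [
    [[5,-17,-3,0,0,0,1],[5,-17,-3,0,0,0,1],[5,-17,-3,0,0,0,1],[5,-17,-3,0,0,0,1],[5,-17,-3,0,0,0,1]]
  ]
}}

```text
time: 1.7
tcp_pos: [0.4241, -0.1721, 0.3678]
eef_rot: [[0.996, 0.085, 0.001], [0.085, -0.996, -0.0], [0.001, 0.0, -1.0]]
force: [0.9, -0.4, 0.6]
width: 0.996
```

Request:
{"method": "apply_moves", "body": {
  "steps": [
    [[3,-9,-1,0,0,0,1],[3,-9,-1,0,0,0,1],[3,-9,-1,0,0,0,1],[3,-9,-1,0,0,0,1],[3,-9,-1,0,0,0,1]]
  ]
}}

```text
time: 2.12
tcp_pos: [0.4726, 0.0296, 0.3897]
eef_rot: [[0.996, 0.086, 0.001], [0.086, -0.996, -0.0], [0.001, 0.0, -1.0]]
force: [0.4, -0.6, 0.5]
width: 0.999
```

Request:
{"method": "apply_moves", "body": {
  "steps": [
    [[3,-7.8,-3,0,0,0,1],[3,-7.8,-3,0,0,0,1],[3,-7.8,-3,0,0,0,1],[3,-7.8,-3,0,0,0,1],[3,-7.8,-3,0,0,0,1]]
  ]
}}

```text
time: 2.53
tcp_pos: [0.5272, 0.2179, 0.4603]
eef_rot: [[0.996, 0.086, 0.0], [0.086, -0.996, 0.0], [0.0, -0.0, -1.0]]
force: [0.8, -0.1, 0.8]
width: 1.001
```

Request:
{"method": "apply_moves", "body": {
  "steps": [
    [[0,0,0,0,0,0,1],[0,0,0,0,0,0,1]]
  ]
}}

```text
time: 2.7
tcp_pos: [0.5274, 0.2174, 0.4597]
eef_rot: [[0.996, 0.088, 0.0], [0.088, -0.996, 0.0], [0.0, -0.0, -1.0]]
force: [-0.6, -0.4, -0.8]
width: 1.001
```

```bash
python3 - <<'E'
from meas import *
i=cap('wrist','w1'); print(st()['tcp_pos'])
P=cloud(i); z=P[...,2]
for nm,a,b in(('lid',.086,.0955),('border',.1015,.118),('handle',.129,.1365),('head',.145,.157)):
    m=((z>a)&(z<b)).astype(np.uint8); m=cv2.morphologyEx(m,cv2.MORPH_OPEN,np.ones((3,3),np.uint8))
    for c,Q in comps(m,P,150): Q=Q[np.isfinite(Q[:,0])]; print(nm,c,len(Q),rect(Q),np.round(np.median(Q[:,2]),4))
E
```

```text
[0.52703626 0.2160637  0.45907767]
lid [311. 126.] 10615 (array([554.6, 218.2]), array([259.8, 270.5], dtype=float32), 2.6) 0.0899
lid [331. 207.] 1392 (array([440.3, 191.9]), array([ 42.9, 127.2], dtype=float32), -86.1) 0.09
border [321. 107.] 3518 (array([618. , 225.2]), array([ 59.4, 164.6], dtype=float32), -87.4) 0.1058
border [169. 219.] 336 (array([393. , 491.4]), array([38.3, 58.3], dtype=float32), 39.6) 0.1104
handle [331. 190.] 872 (array([482.8, 196.7]), array([ 23.4, 117.6], dtype=float32), -86.1) 0.1318
head [279. 190.] 2066 (array([476.1, 284.9]), array([ 54.9, 109.6], dtype=float32), 4.1) 0.1499
```

View pics/w1.png

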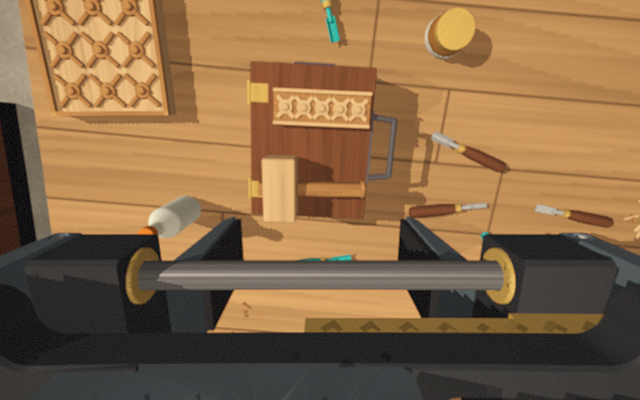

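```bash
python3 - <<'E'
from h import *
print(todelta((0.4761,0.2849,0.20),np.radians(4)),yaw())
E
```

```text
(array([-1.79, -2.92, 10.36]), array([0.  , 0.  , 0.16])) 4.980935057273164
```

Request:
{"method": "apply_moves", "body": {
  "steps": [
    [[-1.8,-2.9,3,0,0,0.16,1],[-1.8,-2.9,7,0,0,0.16,1],[-1.8,-2.9,9.5,0,0,0.16,1],[-1.8,-2.9,10.4,0,0,0.16,1],[-1.8,-2.9,10.4,0,0,0.16,1]]
  ]
}}

```text
time: 3.17
tcp_pos: [0.4837, 0.2716, 0.2687]
eef_rot: [[0.998, 0.068, 0.0], [0.068, -0.998, 0.0], [0.0, -0.0, -1.0]]
force: [1.3, 0.8, 0.2]
width: 1.0
```

Request:
{"method": "apply_moves", "body": {
  "steps": [
    [[0,0,0,0,0,0,1],[0,0,0,0,0,0,1],[0,0,0,0,0,0,1]]
  ]
}}

```text
time: 3.42
tcp_pos: [0.4858, 0.2725, 0.2729]
eef_rot: [[0.998, 0.068, 0.002], [0.068, -0.998, 0.001], [0.002, -0.001, -1.0]]
force: [0.2, -0.1, 1.2]
width: 1.001
```

```bash
python3 - <<'E'
from meas import *
print(todelta((0.4761,0.2849,0.1355),np.radians(4)),yaw())
i=cap('wrist','w2'); P=cloud(i); z=P[...,2]
m=((z>.145)&(z<.157)).astype(np.uint8)
for c,Q in comps(m,P,150): Q=Q[np.isfinite(Q[:,0])]; print(c,len(Q),rect(Q),np.round(np.median(Q[:,2]),4))
E
```

```text
(array([-0.36, -0.52,  5.49]), array([-0.01, -0.02, -0.02])) 3.905957313530595
[310. 194.] 5095 (array([476.8, 285.2]), array([ 55. , 108.8], dtype=float32), 4.1) 0.1498
```

View pics/w2.png

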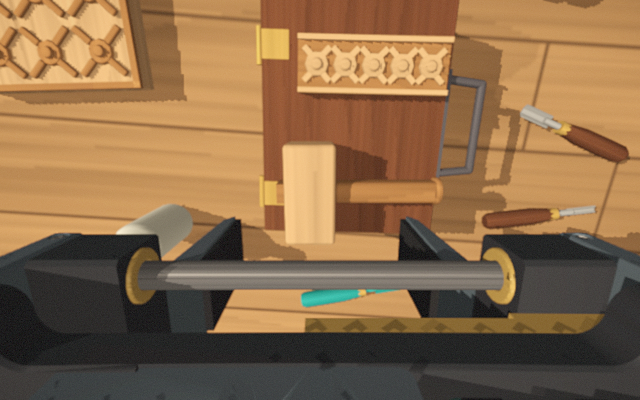

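Request:
{"method": "apply_moves", "body": {
  "steps": [
    [[-0.35,-0.5,1.2,0,0,0,1],[-0.35,-0.5,2.4,0,0,0,1],[-0.35,-0.5,3.4,0,0,0,1],[-0.35,-0.5,4,0,0,0,1],[-0.35,-0.5,4,0,0,0,1]]
  ]
}}

```text
time: 3.88
tcp_pos: [0.4751, 0.2842, 0.1698]
eef_rot: [[0.998, 0.068, -0.001], [0.068, -0.998, -0.001], [-0.001, 0.001, -1.0]]
force: [0.1, -0.5, -1.8]
width: 1.0
```

```bash
python3 - <<'E'
from meas import *
print(todelta((0.4765,0.285,0.1355),np.radians(4)),yaw())
E
```

```text
(array([ 0.06, -0.03,  1.37]), array([ 0.01,  0.01, -0.01])) 3.917064591290293
```

Request:
{"method": "apply_moves", "body": {
  "steps": [
    [[0.06,0,0.7,0,0,0,1],[0.06,0,1.35,0,0,0,1],[0.06,0,1.35,0,0,0,1],[0.06,0,1.35,0,0,0,-1],[0.06,0,1.35,0,0,0,-1]]
  ]
}}

```text
time: 4.3
tcp_pos: [0.4779, 0.2853, 0.139]
eef_rot: [[0.998, 0.069, 0.002], [0.069, -0.998, 0.001], [0.002, -0.001, -1.0]]
force: [-0.6, -0.5, -0.2]
width: 0.884
```

Request:
{"method": "apply_moves", "body": {
  "steps": [
    [[0,0,0,0,0,0,-1],[0,0,0,0,0,0,-1],[0,0,0,0,0,0,-1],[0,0,0,0,0,0,-1],[0,0,0,0,0,0,-1]]
  ]
}}

```text
time: 4.72
tcp_pos: [0.4766, 0.2849, 0.137]
eef_rot: [[0.998, 0.069, 0.0], [0.069, -0.998, 0.0], [0.0, -0.0, -1.0]]
force: [0.1, -0.0, 0.2]
width: 0.523
```

Request:
{"method": "apply_moves", "body": {
  "steps": [
    [[0,0,-0.3,0,0,0,-1],[0,0,-0.8,0,0,0,-1],[0,0,-1.2,0,0,0,-1]]
  ]
}}

```text
time: 4.97
tcp_pos: [0.4767, 0.285, 0.1682]
eef_rot: [[0.998, 0.069, 0.0], [0.069, -0.998, 0.0], [0.0, -0.0, -1.0]]
force: [0.6, -0.3, -0.4]
width: 0.299
```

```bash
python3 - <<'E'
from meas import *
i=cap('scene','s2'); cv2.imwrite('pics/s2.png',cv2.resize(i['frame'][60:280,230:550],None,fx=2,fy=2)); s=st();print(s['width'],s['force'])
E
```

```text
0.25877389752418595 [2.00484152 0.76836307 3.27440838]
```

View pics/s2.png

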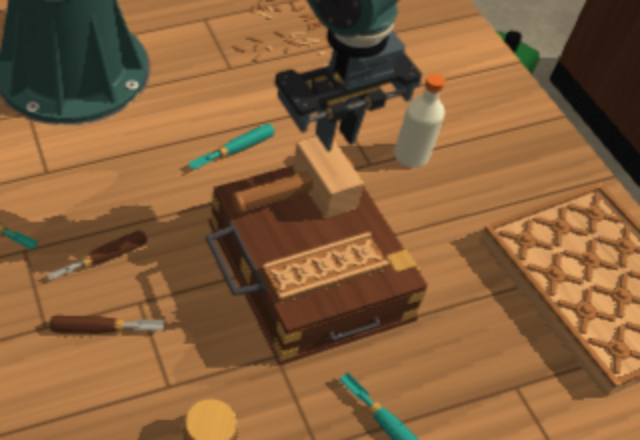

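Request:
{"method": "apply_moves", "body": {
  "steps": [
    [[0,0,0,0,0,0,1],[0,0,0,0,0,0,1],[0,0,0,0,0,0,1],[0,0,0,0,0,0,1],[0,0,0,0,0,0,1]]
  ]
}}

```text
time: 5.43
tcp_pos: [0.4763, 0.2847, 0.1663]
eef_rot: [[0.998, 0.069, -0.001], [0.069, -0.998, -0.0], [-0.001, 0.0, -1.0]]
force: [-0.7, 0.1, -0.5]
width: 0.59
```

Request:
{"method": "apply_moves", "body": {
  "steps": [
    [[0,0,0,0,0,0,1],[0,0,0,0,0,0,1],[0,0,0,0,0,0,1],[0,0,0,0,0,0,1],[0,0,0,0,0,0,1]]
  ]
}}

```text
time: 5.85
tcp_pos: [0.4765, 0.2849, 0.1667]
eef_rot: [[0.998, 0.069, -0.0], [0.069, -0.998, -0.0], [-0.0, 0.0, -1.0]]
force: [0.1, 0.1, -0.1]
width: 0.956
```

```bash
python3 - <<'E'
from meas import *
i=cap('wrist','w3'); s=st();print(s['width'],s['tcp_pos'])
P=cloud(i); z=P[...,2]
m=((z>.145)&(z<.157)).astype(np.uint8)
for c,Q in comps(m,P,150): Q=Q[np.isfinite(Q[:,0])]; print(c,len(Q),rect(Q),np.round(np.median(Q[:,2]),4))
E
```

```text
0.9837709214266412 [0.47651191 0.28485511 0.16669883]
[322. 201.] 8820 (array([487.8, 286. ]), array([55.1, 87.1], dtype=float32), 4.0) 0.1498
```

View pics/w3.png

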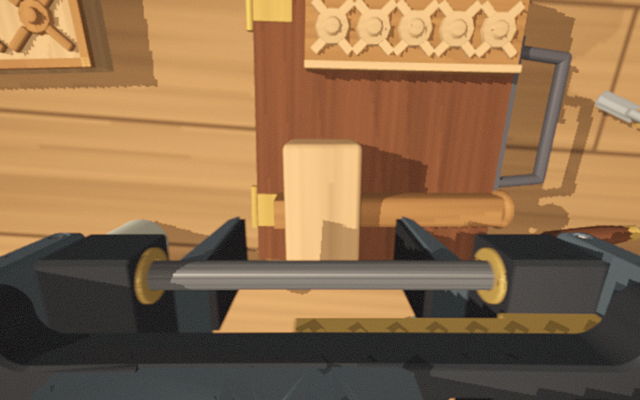

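Request:
{"method": "apply_moves", "body": {
  "steps": [
    [[0,0,0.7,0,0,0,1],[0,0,1.25,0,0,0,1],[0,0,1.25,0,0,0,1],[0,0,1.25,0,0,0,1]]
  ]
}}

```text
time: 6.23
tcp_pos: [0.4762, 0.2847, 0.1352]
eef_rot: [[0.998, 0.069, -0.001], [0.069, -0.998, -0.001], [-0.001, 0.001, -1.0]]
force: [0.5, 0.1, -0.6]
width: 1.0
```

Request:
{"method": "apply_moves", "body": {
  "steps": [
    [[0,0,0,0,0,0,-1],[0,0,0,0,0,0,-1],[0,0,0,0,0,0,-1],[0,0,0,0,0,0,-1],[0,0,0,0,0,0,-1]]
  ]
}}

```text
time: 6.65
tcp_pos: [0.4767, 0.2849, 0.1358]
eef_rot: [[0.998, 0.069, 0.0], [0.069, -0.998, 0.0], [0.0, -0.0, -1.0]]
force: [-0.1, 0.4, 0.4]
width: 0.663
```

Request:
{"method": "apply_moves", "body": {
  "steps": [
    [[0,0,0,0,0,0,-1],[0,0,0,0,0,0,-1]]
  ]
}}

```text
time: 6.82
tcp_pos: [0.4765, 0.2849, 0.1356]
eef_rot: [[0.998, 0.069, 0.0], [0.069, -0.998, 0.0], [0.0, -0.0, -1.0]]
force: [0.3, -0.9, 0.4]
width: 0.518
```

Request:
{"method": "apply_moves", "body": {
  "steps": [
    [[0,0,0,0,0,0,-1],[0,0,0,0,0,0,-1]]
  ]
}}

```text
time: 6.98
tcp_pos: [0.4765, 0.2849, 0.1355]
eef_rot: [[0.998, 0.069, -0.0], [0.069, -0.998, -0.0], [-0.0, 0.0, -1.0]]
force: [-0.2, 0.6, 0.3]
width: 0.371
```

```bash
python3 - <<'E'
from meas import *
i=cap('scene'); cv2.imwrite('pics/s3.png',cv2.resize(i['frame'][60:260,300:500],None,fx=3,fy=3,interpolation=cv2.INTER_CUBIC)); s=st();print(s['width'],s['tcp_pos'])
i=cap('wrist','w4')
E
```

```text
0.3281206093419371 [0.47649426 0.28486037 0.13544282]
```

View pics/s3.png

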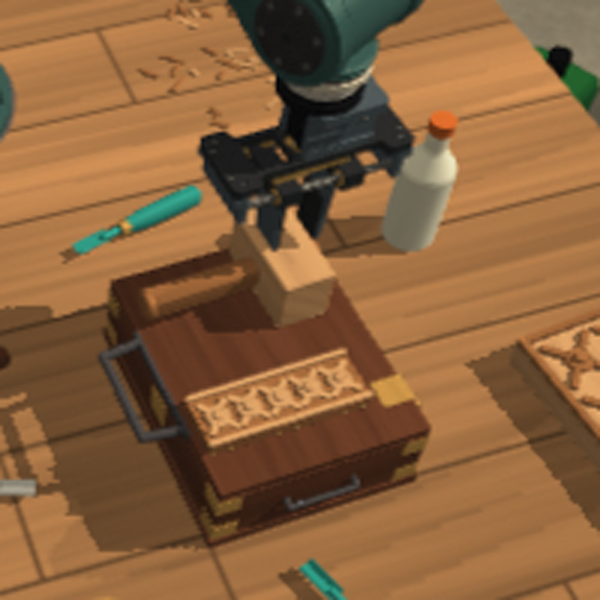

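View pics/w4.png

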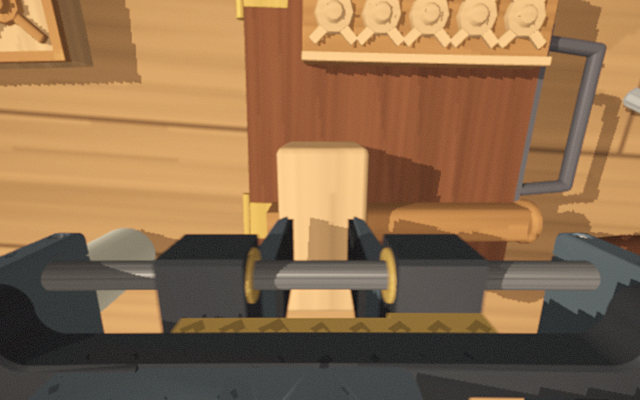

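```bash
python3 - <<'E'
from meas import *
i=cap('wrist'); s=st(); R=np.array(s['eef_rot']); p=np.array(s['tcp_pos'])
print(proj(i,[p,p-R[:,2]*.019,p-R[:,2]*.06]))
P=cloud(i)
for uv in [(278,228),(285,245),(270,240),(365,245),(355,230),(320,180),(320,230)]:
    q=P[uv[1],uv[0]]; print(uv,np.round(q,4),np.round(R.T@(q-p),4),i['depth'][uv[1],uv[0]])
j=cap('scene'); print(proj(j,[p,[.4765,.285,.15]]))
C=cloud(j)
ok=(C[...,2]>.12)&(abs(C[...,0]-p[0])<.06)&(abs(C[...,1]-p[1])<.08)&(j['frame'].max(2)<90)
q=C[ok]; print(len(q), np.round(np.percentile(q[:,2],[0,2,10]),3)); print(np.round(q[np.argsort(q[:,2])[:8]],3))
E
```

```text
[[322.89039583 229.00712449]
 [323.1285873  239.53174437]
 [323.84140679 271.01019134]]
(278, 228) [0.4921 0.3094 0.182 ] [ 0.0172 -0.0234 -0.0465] 0.15952328
(285, 245) [0.491  0.3037 0.2008] [ 0.0157 -0.0178 -0.0653] 0.141723
(270, 240) [0.4918 0.311  0.198 ] [ 0.017  -0.025  -0.0625] 0.14409891
(365, 245) [0.4948 0.2679 0.2039] [ 0.0171  0.0182 -0.0684] 0.13836189
(355, 230) [0.4947 0.2703 0.1848] [ 0.0172  0.0158 -0.0493] 0.15683925
(320, 180) [0.5124 0.2893 0.1497] [ 0.0361 -0.0019 -0.0143] 0.18595996
(320, 230) [0.4808 0.2871 0.1497] [ 0.0045 -0.0019 -0.0142] 0.19399396
[[394.04073723 143.55255235]
 [394.81703622 140.16327107]]
4665 [0.121 0.182 0.26 ]
[[0.493 0.235 0.121]
 [0.492 0.255 0.121]
 [0.497 0.218 0.121]
 [0.495 0.222 0.122]
 [0.496 0.237 0.122]
 [0.494 0.241 0.123]
 [0.492 0.248 0.123]
 [0.493 0.251 0.124]]
```

```bash
python3 - <<'E'
from meas import *
i=cap('wrist','w5'); s=st(); R=np.array(s['eef_rot']); p=np.array(s['tcp_pos'])
print(s['width'],s['force'])
for z in(0,-.01,-.02,-.03,-.04,-.05): print(z,proj(i,[p+R@np.array([x,-.017,z]) for x in(.016,-.016)]).round(0).tolist())
v=i['frame'][200:300,240:400]; cv2.imwrite('pics/w5.png',cv2.resize(v,None,fx=4,fy=4))
P=cloud(i)
for u in (270,275,280,284,288,292,352,356,360,364):
    for vv in range(205,240):
        q=R.T@(P[vv,u]-p)
        if q[2]<-.02: print(u,vv,np.round(q,4)); break
E
```

```text
0.1566607313516933 [-0.25766803 -0.96622639  0.92956062]
0 [[297.0, 206.0], [298.0, 251.0]]
-0.01 [[296.0, 210.0], [297.0, 257.0]]
-0.02 [[295.0, 215.0], [296.0, 264.0]]
-0.03 [[293.0, 220.0], [294.0, 272.0]]
-0.04 [[292.0, 226.0], [293.0, 280.0]]
-0.05 [[290.0, 233.0], [291.0, 290.0]]
270 234 [ 0.0383 -0.0165 -0.1112]
275 234 [ 0.0383 -0.015  -0.1111]
280 235 [ 0.0166 -0.0213 -0.0549]
284 228 [ 0.0167 -0.0205 -0.045 ]
288 221 [ 0.0164 -0.0197 -0.0325]
292 219 [ 0.0171 -0.0176 -0.031 ]
352 220 [ 0.0172  0.0159 -0.0333]
356 227 [ 0.017   0.0169 -0.0442]
360 233 [ 0.0166  0.018  -0.052 ]
364 234 [ 0.0379  0.0114 -0.1099]
```

View pics/w5.png

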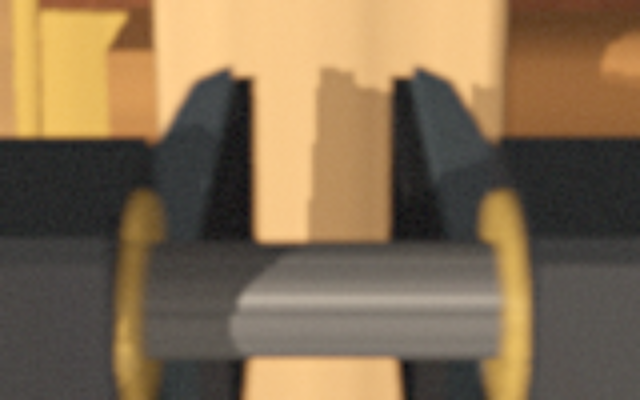

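Request:
{"method": "apply_moves", "body": {
  "steps": [
    [[0,0,0,0,0,0,1],[0,0,0,0,0,0,1],[0,0,0,0,0,0,1],[0,0,0,0,0,0,1],[0,0,0,0,0,0,1]]
  ]
}}

```text
time: 7.65
tcp_pos: [0.4765, 0.2849, 0.1355]
eef_rot: [[0.998, 0.069, 0.0], [0.069, -0.998, -0.0], [0.0, 0.0, -1.0]]
force: [-0.1, 0.1, 0.3]
width: 0.488
```

Request:
{"method": "apply_moves", "body": {
  "steps": [
    [[0,0,0,0,0,0,1],[0,0,0,0,0,0,1],[0,0,0,0,0,0,1],[0,0,0,0,0,0,1],[0,0,0,0,0,0,1]]
  ]
}}

```text
time: 8.07
tcp_pos: [0.4765, 0.2849, 0.1355]
eef_rot: [[0.998, 0.069, 0.0], [0.069, -0.998, 0.0], [0.0, -0.0, -1.0]]
force: [0.2, -0.1, 0.4]
width: 0.855
```

```bash
python3 - <<'E'
from meas import *
i=cap('wrist','w6'); s=st(); R=np.array(s['eef_rot']); p=np.array(s['tcp_pos'])
print(s['width'],p)
for z in(0,-.03): print(z,proj(i,[p+R@np.array([x,y,z]) for x in(.016,-.016) for y in (-.0455,.0455)]).round(0).tolist())
P=cloud(i)
for u in list(range(225,250,3))+list(range(390,412,3)):
    for vv in range(195,240):
        q=R.T@(P[vv,u]-p)
        if q[2]<-.02: print(u,vv,np.round(q,4)); break
E
```

```text
0.8985029166262037 [0.47652206 0.28487777 0.13547284]
0 [[254.0, 206.0], [392.0, 206.0], [256.0, 251.0], [389.0, 251.0]]
-0.03 [[243.0, 220.0], [404.0, 220.0], [246.0, 272.0], [400.0, 272.0]]
225 230 [ 0.017  -0.0499 -0.0488]
228 227 [ 0.0174 -0.0493 -0.0456]
231 224 [ 0.0172 -0.0493 -0.04  ]
234 222 [ 0.017  -0.0488 -0.0361]
237 220 [ 0.0172 -0.0478 -0.0332]
240 219 [ 0.0172 -0.0466 -0.0316]
243 217 [ 0.0172 -0.0458 -0.0278]
246 217 [ 0.0173 -0.044  -0.0282]
249 219 [ 0.0157 -0.0427 -0.027 ]
390 219 [ 0.0154  0.0386 -0.0259]
393 219 [ 0.0155  0.0402 -0.0262]
396 217 [ 0.0174  0.0414 -0.0282]
399 218 [ 0.0175  0.0426 -0.0303]
402 219 [ 0.0174  0.0438 -0.032 ]
405 220 [ 0.0175  0.0449 -0.0342]
408 222 [ 0.017   0.0461 -0.0359]
411 225 [ 0.0175  0.0459 -0.0423]
```

View pics/w6.png

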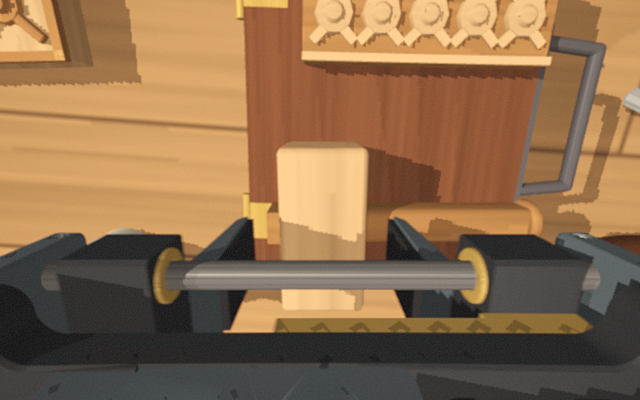

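Request:
{"method": "apply_moves", "body": {
  "steps": [
    [[0,0,0,0,0,0,1],[0,0,0.5,0,0,0,1],[0,0,0.8,0,0,0,1],[0,0,1.08,0,0,0,1],[0,0,1.08,0,0,0,1]]
  ]
}}

```text
time: 8.53
tcp_pos: [0.4754, 0.2843, 0.1064]
eef_rot: [[0.998, 0.069, -0.003], [0.069, -0.998, -0.001], [-0.003, 0.001, -1.0]]
force: [-0.8, -0.5, 0.5]
width: 1.0
```

Request:
{"method": "apply_moves", "body": {
  "steps": [
    [[0,0,0,0,0,0,-1],[0,0,0,0,0,0,-1],[0,0,0,0,0,0,-1],[0,0,0,0,0,0,-1],[0,0,0,0,0,0,-1]]
  ]
}}

```text
time: 8.95
tcp_pos: [0.4767, 0.285, 0.1088]
eef_rot: [[0.998, 0.069, 0.0], [0.069, -0.998, 0.0], [0.0, -0.0, -1.0]]
force: [-0.2, -0.0, -0.0]
width: 0.668
```

Request:
{"method": "apply_moves", "body": {
  "steps": [
    [[0,0,0,0,0,0,-1],[0,0,0,0,0,0,-1],[0,0,0,0,0,0,-1]]
  ]
}}

```text
time: 9.2
tcp_pos: [0.4767, 0.2849, 0.1087]
eef_rot: [[0.998, 0.069, 0.0], [0.069, -0.998, 0.0], [0.0, 0.0, -1.0]]
force: [0.1, -1.8, 3.8]
width: 0.598
```

Request:
{"method": "apply_moves", "body": {
  "steps": [
    [[0,0,0,0,0,0,-1],[0,0,-0.2,0,0,0,-1],[0,0,-0.5,0,0,0,-1],[0,0,-1,0,0,0,-1],[0,0,-1.5,0,0,0,-1]]
  ]
}}

```text
time: 9.62
tcp_pos: [0.4763, 0.2848, 0.147]
eef_rot: [[0.998, 0.069, -0.0], [0.069, -0.998, -0.0], [-0.0, 0.0, -1.0]]
force: [-0.4, 0.3, -3.4]
width: 0.598
```

```bash
python3 - <<'E'
from meas import *
i=cap('scene'); cv2.imwrite('pics/s4.png',cv2.resize(i['frame'][60:260,300:500],None,fx=3,fy=3,interpolation=cv2.INTER_CUBIC)); s=st();print(s['width'],s['tcp_pos'],s['force'])
E
```

```text
0.5971368022432506 [0.47778486 0.28563068 0.14980609] [3.51086012 2.41414652 0.28643762]
```

View pics/s4.png

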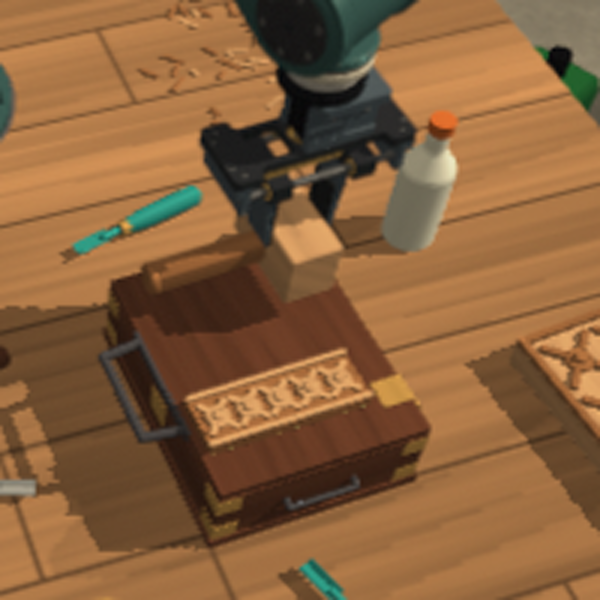

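Request:
{"method": "apply_moves", "body": {
  "steps": [
    [[0,0,-1,0,0,0,-1],[0,0.2,-2,0,0,0,-1],[0.5,0.8,-3,0,0,0,-1],[1,1.6,-4,0,0,0,-1],[1.5,2.6,-4.5,0,0,0,-1]]
  ]
}}

```text
time: 10.08
tcp_pos: [0.5198, 0.223, 0.2626]
eef_rot: [[0.998, 0.07, 0.004], [0.07, -0.998, 0.002], [0.004, -0.002, -1.0]]
force: [0.5, 0.6, -2.9]
width: 0.602
```

Request:
{"method": "apply_moves", "body": {
  "steps": [
    [[0.6,1.2,-0.2,0,0,0,-1],[1.2,2.4,-0.2,0,0,0,-1],[1.8,3.6,-0.2,0,0,0,-1],[2.4,4.8,-0.2,0,0,0,-1],[3,6,-0.2,0,0,0,-1]]
  ]
}}

```text
time: 10.5
tcp_pos: [0.6042, 0.0766, 0.2644]
eef_rot: [[0.998, 0.069, 0.001], [0.069, -0.998, 0.0], [0.001, -0.0, -1.0]]
force: [0.7, 0.4, -2.7]
width: 0.599
```

Request:
{"method": "apply_moves", "body": {
  "steps": [
    [[0.6,1.2,0,0,0,0,-1],[1.2,2.4,0,0,0,0,-1],[1.8,3.6,0,0,0,0,-1],[2.4,4.8,0,0,0,0,-1],[3,6,0,0,0,0,-1]]
  ]
}}

```text
time: 10.92
tcp_pos: [0.6893, -0.0679, 0.2642]
eef_rot: [[0.998, 0.069, 0.001], [0.069, -0.998, 0.0], [0.001, 0.0, -1.0]]
force: [1.1, 0.3, -3.1]
width: 0.605
```

```bash
python3 - <<'E'
from meas import *
s=st();print(s['width'],s['tcp_pos'],s['force'])
print(todelta((0.75,-0.2,0.2),np.radians(4)),yaw())
i=cap('wrist','w7')
E
```

```text
0.6047683284260642 [ 0.68931197 -0.06792324  0.26424854] [ 1.12239159  0.30610539 -3.06782831]
(array([2.06, 5.44, 2.57]), array([ 0.  , -0.01, -0.01])) 3.9401666407538625
```

View pics/w7.png

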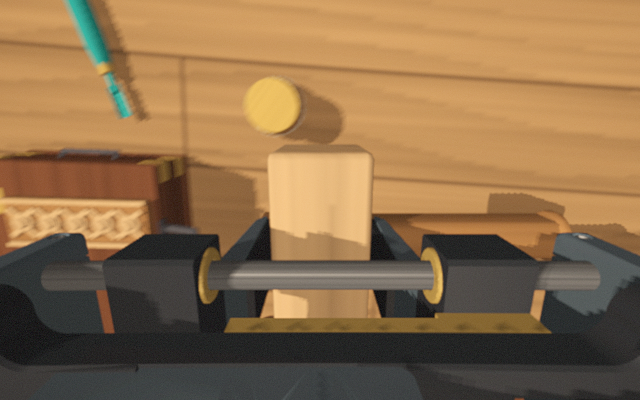

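Request:
{"method": "apply_moves", "body": {
  "steps": [
    [[0.5,1.2,0,0,0,0,-1],[1,2.4,0,0,0,0,-1],[1.5,3.6,0.5,0,0,0,-1],[2,4.8,1.3,0,0,0,-1],[2.05,5.4,2.5,0,0,0,-1]]
  ]
}}

```text
time: 11.38
tcp_pos: [0.7522, -0.201, 0.2036]
eef_rot: [[0.998, 0.068, 0.006], [0.068, -0.998, -0.002], [0.006, 0.002, -1.0]]
force: [0.4, -0.7, -3.5]
width: 0.6
```

Request:
{"method": "apply_moves", "body": {
  "steps": [
    [[0,0,1.2,0,0,0,-1],[0,0,2.4,0,0,0,-1],[0,0,3.6,0,0,0,-1],[0,0,4.6,0,0,0,-1],[0,0,5.4,0,0,0,-1]]
  ]
}}

```text
time: 11.8
tcp_pos: [0.7483, -0.1973, 0.0641]
eef_rot: [[0.998, 0.069, -0.001], [0.069, -0.998, 0.0], [-0.001, -0.001, -1.0]]
force: [-0.4, 1.1, -2.9]
width: 0.6
```

```bash
python3 - <<'E'
from meas import *
s=st();print(s['width'],s['tcp_pos'],s['force'])
print(todelta((0.75,-0.2,0.019),np.radians(4)),yaw())
i=cap('scene'); cv2.imwrite('pics/s5.png',cv2.resize(i['frame'][150:350,100:400],None,fx=2.5,fy=2.5,interpolation=cv2.INTER_CUBIC))
E
```

```text
0.5997274739709485 [ 0.74834044 -0.19727312  0.06412488] [-0.42423796  1.11272986 -2.86116055]
(array([0.06, 0.11, 1.8 ]), array([-0.01,  0.01, -0.01])) 3.9412387301595655
```

View pics/s5.png

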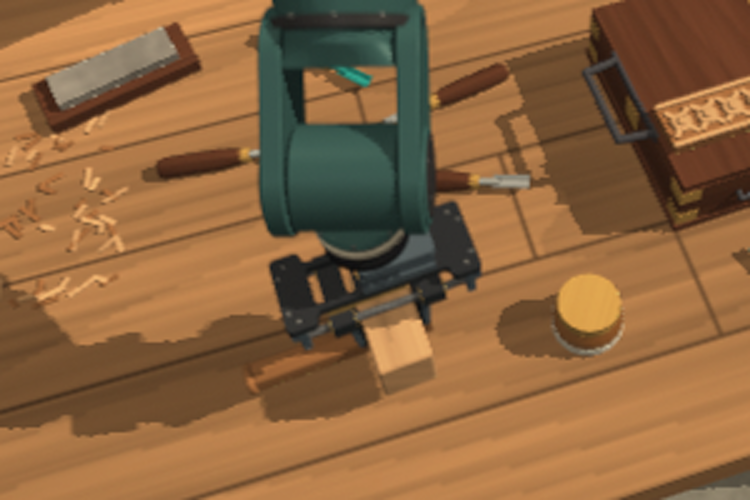

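Request:
{"method": "apply_moves", "body": {
  "steps": [
    [[0.06,0.1,0.6,0,0,0,-1],[0.06,0.1,1.1,0,0,0,-1],[0.06,0.1,1.4,0,0,0,-1],[0.06,0.1,1.6,0,0,0,-1],[0.06,0.1,1.7,0,0,0,-1]]
  ]
}}

```text
time: 12.27
tcp_pos: [0.7508, -0.1999, 0.0233]
eef_rot: [[0.998, 0.069, 0.0], [0.069, -0.998, 0.0], [0.0, -0.0, -1.0]]
force: [0.7, -0.4, -3.3]
width: 0.599
```

Request:
{"method": "apply_moves", "body": {
  "steps": [
    [[0,0,0.03,0,0,0,-1],[0,0,0.06,0,0,0,-1],[0,0,0.08,0,0,0,-1]]
  ]
}}

```text
time: 12.52
tcp_pos: [0.7512, -0.2, 0.0221]
eef_rot: [[0.998, 0.069, 0.001], [0.069, -0.998, -0.0], [0.001, 0.0, -1.0]]
force: [0.4, -0.7, -3.6]
width: 0.6
```

Request:
{"method": "apply_moves", "body": {
  "steps": [
    [[0,0,0.03,0,0,0,-1],[0,0,0.06,0,0,0,-1],[0,0,0.09,0,0,0,-1],[0,0,0.12,0,0,0,-1]]
  ]
}}

```text
time: 12.85
tcp_pos: [0.7509, -0.1999, 0.0186]
eef_rot: [[0.998, 0.069, 0.0], [0.069, -0.998, -0.0], [0.0, 0.0, -1.0]]
force: [-0.8, 0.6, -3.5]
width: 0.6
```

Request:
{"method": "apply_moves", "body": {
  "steps": [
    [[0,0,0.03,0,0,0,-1],[0,0,0.05,0,0,0,-1],[0,0,0.05,0,0,0,-1]]
  ]
}}

```text
time: 13.1
tcp_pos: [0.7509, -0.1999, 0.0183]
eef_rot: [[0.998, 0.069, -0.0], [0.069, -0.998, 0.0], [-0.0, -0.0, -1.0]]
force: [-5.7, 1.9, 9.0]
width: 0.604
```

Contact. Release and rise.

Request:
{"method": "apply_moves", "body": {
  "steps": [
    [[0,0,0,0,0,0,1],[0,0,0,0,0,0,1],[0,0,0,0,0,0,1],[0,0,0,0,0,0,1],[0,0,0,0,0,0,1]]
  ]
}}

```text
time: 13.52
tcp_pos: [0.7509, -0.1999, 0.0172]
eef_rot: [[0.998, 0.069, 0.0], [0.069, -0.998, -0.0], [0.0, 0.0, -1.0]]
force: [0.3, 0.1, -0.0]
width: 0.935
```

Request:
{"method": "apply_moves", "body": {
  "steps": [
    [[0,0,-1,0,0,0,1],[0,0,-2.2,0,0,0,1],[0,0,-3.7,0,0,0,1],[0,0,-5.3,0,0,0,1],[0,0,-7,0,0,0,1]]
  ]
}}

```text
time: 13.93
tcp_pos: [0.7503, -0.1997, 0.1926]
eef_rot: [[0.998, 0.069, -0.001], [0.069, -0.998, 0.0], [-0.001, -0.0, -1.0]]
force: [0.4, 0.1, -0.7]
width: 1.004
```

Request:
{"method": "apply_moves", "body": {
  "steps": [
    [[-1,-1.5,-1.5,0,0,0,1],[-2,-3,-3,0,0,0,1],[-3,-4.5,-4,0,0,0,1],[-4,-6,-5,0,0,0,1],[-4,-7.5,-5,0,0,0,1]]
  ]
}}

```text
time: 14.35
tcp_pos: [0.6525, -0.0567, 0.305]
eef_rot: [[0.998, 0.068, 0.002], [0.068, -0.998, -0.0], [0.002, 0.001, -1.0]]
force: [0.4, 0.2, -0.6]
width: 1.0
```

```bash
python3 - <<'E'
from meas import *
s=st();print(s['width'],s['tcp_pos'],s['force'])
print(todelta((0.617,0.225,0.22),np.radians(2.6)),yaw())
i=cap('scene','s6')
E
```

```text
0.9997522595414368 [ 0.65246335 -0.05667724  0.3050334 ] [ 0.40633233  0.16924831 -0.59062249]
(array([ -0.66, -11.34,   3.39]), array([ 0.01, -0.02,  0.21])) 3.8850109656055656
```

View pics/s6.png

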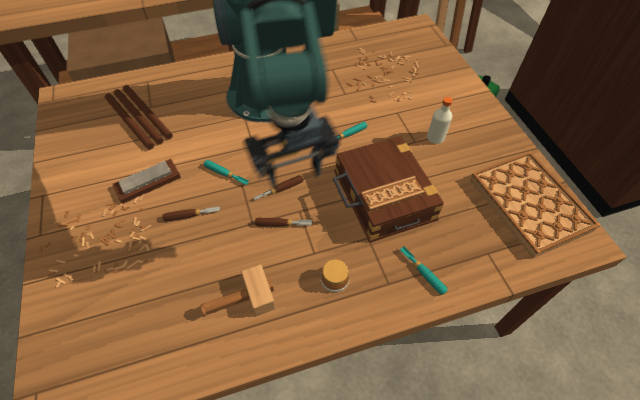

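```bash
python3 - <<'E'
from meas import *
s=st();print(s['joint_pos'],yaw())
i=cap('wrist'); P=cloud(i); z=P[...,2]
m=((z>.1015)&(z<.118)&(P[...,1]<.4)).astype(np.uint8)
for c,Q in comps(m,P,150): Q=Q[np.isfinite(Q[:,0])]; print(c,len(Q),rect(Q))
E
```

```text
[-6.57903262e+00  1.08178701e+01  1.00251471e+02  8.48830930e-02
  6.87127355e+01  7.93930786e+01] 3.9971474868040855
[109. 187.] 5755 (array([617.9, 225.9]), array([ 59.4, 167.1], dtype=float32), -87.5)
```

Request:
{"method": "apply_moves", "body": {
  "steps": [
    [[-0.1,-2,0.2,0,0,-1.1,1],[-0.2,-4,0.2,0,0,-2.2,1],[-0.4,-6,0.2,0,0,-3.3,1],[-0.5,-8,0.2,0,0,-4.4,1],[-0.6,-9.5,0.2,0,0,-5.5,1]]
  ]
}}

```text
time: 14.87
tcp_pos: [0.6258, 0.1509, 0.2973]
eef_rot: [[0.796, 0.605, -0.0], [0.605, -0.796, -0.0], [-0.0, -0.0, -1.0]]
force: [0.4, -0.0, 0.2]
width: 1.002
```

Request:
{"method": "apply_moves", "body": {
  "steps": [
    [[0,0,0,0,0,-1.1,1],[0,0,0,0,0,-2.2,1],[0,0,0,0,0,-3.3,1],[0,0,0,0,0,-4.4,1],[0,0,0,0,0,-5.5,1]]
  ]
}}

```text
time: 15.28
tcp_pos: [0.6263, 0.1493, 0.2971]
eef_rot: [[0.337, 0.941, -0.0], [0.941, -0.337, -0.0], [-0.0, -0.0, -1.0]]
force: [-0.3, 0.0, 0.9]
width: 0.998
```

Request:
{"method": "apply_moves", "body": {
  "steps": [
    [[0,0,0,0,0,-1.1,1],[0,0,0,0,0,-2.2,1],[0,0,0,0,0,-3.3,1],[0,0,0,0,0,-3.8,1],[0,0,0,0,0,-3.8,1]]
  ]
}}

```text
time: 15.7
tcp_pos: [0.6264, 0.1491, 0.2971]
eef_rot: [[-0.05, 0.999, -0.0], [0.999, 0.05, -0.0], [-0.0, -0.0, -1.0]]
force: [-0.1, -0.4, -0.0]
width: 1.002
```

```bash
python3 - <<'E'
from meas import *
s=st();print(s['joint_pos'].round(1),yaw(),s['tcp_pos'])
print(todelta((0.618,0.2255,0.16),np.radians(92.6)))
i=cap('wrist','w8'); P=cloud(i); z=P[...,2]
m=((z>.1015)&(z<.118)&(P[...,1]<.4)).astype(np.uint8)
for c,Q in comps(m,P,150): Q=Q[np.isfinite(Q[:,0])]; print(c,len(Q),rect(Q))
E
```

```text
[ 11.3  10.5 101.7  -0.   67.8   8.4] 92.88100759011714 [0.62637567 0.14907024 0.29714197]
(array([ 3.07, -0.18,  5.49]), array([-0.  ,  0.  ,  0.05]))
[317. 111.] 6871 (array([618.2, 225.4]), array([ 58.1, 165.2], dtype=float32), -87.5)
```

View pics/w8.png

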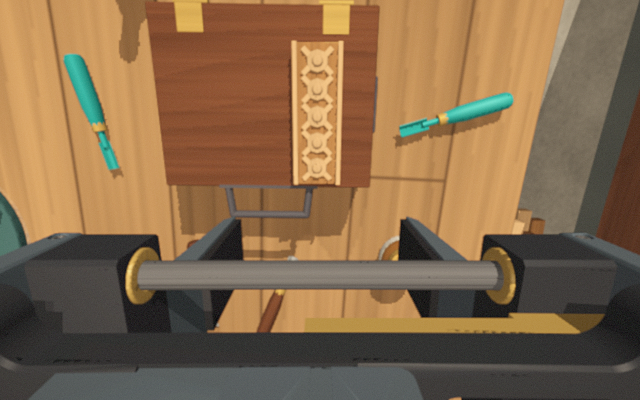

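Request:
{"method": "apply_moves", "body": {
  "steps": [
    [[1.2,-0.1,0.5,0,0,0.05,1],[2.4,-0.1,1.5,0,0,0.05,1],[3.07,-0.12,3,0,0,0.05,1],[3.07,-0.12,4.5,0,0,0.05,1],[3.07,-0.12,6,0,0,0.05,1]]
  ]
}}

```text
time: 16.17
tcp_pos: [0.6194, 0.2269, 0.1461]
eef_rot: [[-0.041, 0.999, 0.001], [0.999, 0.041, 0.0], [0.0, 0.001, -1.0]]
force: [2.0, 0.5, -0.2]
width: 0.998
```

Request:
{"method": "apply_moves", "body": {
  "steps": [
    [[0,0,1,0,0,0,1],[0,0,2,0,0,0,1],[0,0,2,0,0,0,1],[0,0,2,0,0,0,1]]
  ]
}}

```text
time: 16.5
tcp_pos: [0.619, 0.2256, 0.0968]
eef_rot: [[-0.041, 0.999, -0.002], [0.999, 0.041, -0.001], [-0.001, -0.002, -1.0]]
force: [-0.3, 0.0, 0.4]
width: 1.001
```

```bash
python3 - <<'E'
from meas import *
s=st();print(s['joint_pos'].round(1),yaw(),s['tcp_pos'])
print(todelta((0.6185,0.2255,0.0685),np.radians(92.6)))
i=cap('wrist','w9')
E
```

```text
[ 18.   24.6 106.2  -0.   49.3  15.6] 92.35052272300321 [0.61900097 0.2255988  0.09682773]
(array([-0.  , -0.02,  1.13]), array([-0.02,  0.01, -0.04]))
```

View pics/w9.png

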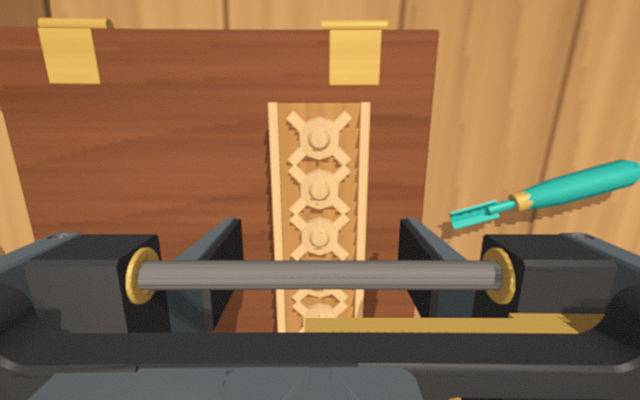

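Request:
{"method": "apply_moves", "body": {
  "steps": [
    [[0,0,0.6,0,0,0,1],[0,0,1,0,0,0,1],[0,0,1.1,0,0,0,1],[0,0,1.13,0,0,0,0.6],[0,0,1.13,0,0,0,0.4]]
  ]
}}

```text
time: 16.97
tcp_pos: [0.6195, 0.2259, 0.0694]
eef_rot: [[-0.043, 0.999, -0.0], [0.999, 0.043, -0.0], [-0.0, -0.0, -1.0]]
force: [0.5, -0.4, 0.3]
width: 0.887
```

Request:
{"method": "apply_moves", "body": {
  "steps": [
    [[0,0,0,0,0,0,-1],[0,0,0,0,0,0,-1],[0,0,0,0,0,0,-1],[0,0,0,0,0,0,-1],[0,0,0,0,0,0,-1]]
  ]
}}

```text
time: 17.38
tcp_pos: [0.6196, 0.226, 0.0697]
eef_rot: [[-0.043, 0.999, 0.0], [0.999, 0.043, 0.0], [0.0, 0.0, -1.0]]
force: [-0.9, -0.4, 3.3]
width: 0.629
```

Request:
{"method": "apply_moves", "body": {
  "steps": [
    [[0,0,0,0,0,0,-1],[0,0,0,0,0,0,-1],[0,0,0,0,0,0,-1]]
  ]
}}

```text
time: 17.63
tcp_pos: [0.6196, 0.226, 0.0697]
eef_rot: [[-0.043, 0.999, 0.0], [0.999, 0.043, 0.0], [0.0, 0.0, -1.0]]
force: [-2.8, -0.0, 5.6]
width: 0.631
```

Request:
{"method": "apply_moves", "body": {
  "steps": [
    [[0,0,-0.3,0,0,0,-1],[0,0,-1,0,0,0,-1],[0,0,-2,0,0,0,-1],[0,0,-3.2,0,0,0,-1],[-0.3,0,-4.5,0,0,0,-1]]
  ]
}}

```text
time: 18.05
tcp_pos: [0.619, 0.2189, 0.1825]
eef_rot: [[-0.043, 0.999, -0.001], [0.999, 0.043, -0.0], [-0.0, -0.002, -1.0]]
force: [0.4, 0.9, -1.6]
width: 0.635
```

```bash
python3 - <<'E'
from meas import *
s=st();print(s['width'],s['tcp_pos'],s['force'])
i=cap('scene'); cv2.imwrite('pics/s7.png',cv2.resize(i['frame'][60:260,300:500],None,fx=3,fy=3,interpolation=cv2.INTER_CUBIC))
E
```

```text
0.6352814862294699 [0.61904347 0.21885463 0.18249622] [ 0.36190471  0.92595689 -1.55700386]
```

View pics/s7.png

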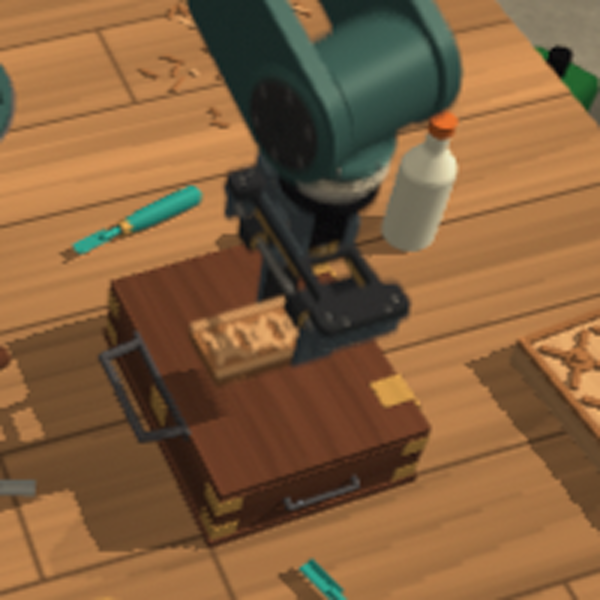

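Request:
{"method": "apply_moves", "body": {
  "steps": [
    [[-1,0,-0.5,0,0,0,-1],[-2.2,0,-0.8,0,0,0,-1],[-3.5,0,-0.8,0,0,0,-1],[-4.8,0,-0.8,0,0,0,-1],[-6.1,0,-0.8,0,0,0,-1]]
  ]
}}

```text
time: 18.52
tcp_pos: [0.6261, 0.0647, 0.2022]
eef_rot: [[-0.043, 0.999, 0.001], [0.999, 0.043, -0.0], [-0.0, 0.001, -1.0]]
force: [0.6, 0.4, -1.4]
width: 0.627
```

Request:
{"method": "apply_moves", "body": {
  "steps": [
    [[-1.3,0,0,0,0,0,-1],[-2.6,0,0,0,0,0,-1],[-3.9,0,0,0,0,0,-1],[-5.2,0,0,0,0,0,-1],[-6.5,0,0,0,0,0,-1]]
  ]
}}

```text
time: 18.93
tcp_pos: [0.633, -0.0979, 0.202]
eef_rot: [[-0.043, 0.999, 0.0], [0.999, 0.043, -0.0], [-0.0, 0.0, -1.0]]
force: [1.0, 0.9, -1.4]
width: 0.635
```

Request:
{"method": "apply_moves", "body": {
  "steps": [
    [[-1.3,0,0,0,0,0,-1],[-2.6,0,0,0,0,0,-1],[-3.9,0,0,0,0,0,-1],[-5.2,0,0,0,0,0,-1],[-6.5,0,0,0,0,0,-1]]
  ]
}}

```text
time: 19.35
tcp_pos: [0.6399, -0.2603, 0.2019]
eef_rot: [[-0.043, 0.999, 0.0], [0.999, 0.043, -0.0], [-0.0, -0.0, -1.0]]
force: [1.3, -0.2, -1.4]
width: 0.629
```

```bash
python3 - <<'E'
from meas import *
s=st();print(s['width'],s['tcp_pos'],s['force'])
print(todelta((0.62,-0.295,0.10)))
i=cap('wrist','w10')
E
```

```text
0.6289056348297225 [ 0.639902   -0.26029221  0.2019098 ] [ 1.2744701  -0.1978638  -1.44913334]
[-1.35 -0.85  4.08]
```

View pics/w10.png

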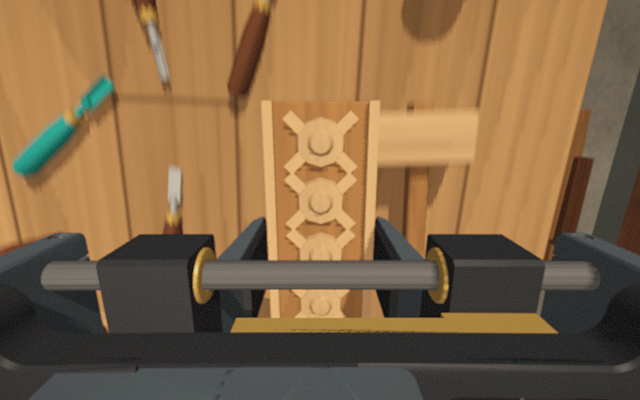

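Request:
{"method": "apply_moves", "body": {
  "steps": [
    [[-0.8,-0.5,0.8,0,0,0,-1],[-1.35,-0.9,2,0,0,0,-1],[-1.35,-0.9,3.2,0,0,0,-1],[-1.35,-0.9,4.4,0,0,0,-1],[-1.35,-0.9,5.6,0,0,0,-1]]
  ]
}}

```text
time: 19.82
tcp_pos: [0.6189, -0.2936, 0.0607]
eef_rot: [[-0.042, 0.999, 0.0], [0.999, 0.042, -0.0], [-0.0, 0.0, -1.0]]
force: [0.5, -0.3, -1.3]
width: 0.629
```

Request:
{"method": "apply_moves", "body": {
  "steps": [
    [[0,0,1,0,0,0,-1],[0,0,1.8,0,0,0,-1],[0,0,2.4,0,0,0,-1],[0,0,2.8,0,0,0,-1],[0,0,2.9,0,0,0,-1]]
  ]
}}

```text
time: 20.23
tcp_pos: [0.6186, -0.293, -0.0121]
eef_rot: [[-0.043, 0.999, -0.001], [0.999, 0.043, 0.001], [0.001, -0.001, -1.0]]
force: [-0.9, -0.7, -1.8]
width: 0.635
```

Request:
{"method": "apply_moves", "body": {
  "steps": [
    [[0,0,0.05,0,0,0,-1],[0,0,0.1,0,0,0,-1],[0,0,0.13,0,0,0,-1]]
  ]
}}

```text
time: 20.48
tcp_pos: [0.6199, -0.2937, -0.0128]
eef_rot: [[-0.043, 0.999, 0.001], [0.999, 0.043, -0.001], [-0.001, 0.001, -1.0]]
force: [-0.1, -0.4, -1.6]
width: 0.633
```

Request:
{"method": "apply_moves", "body": {
  "steps": [
    [[0,0,0.06,0,0,0,-1],[0,0,0.12,0,0,0,-1],[0,0,0.18,0,0,0,-1],[0,0,0.22,0,0,0,-1],[0,0,0.22,0,0,0,-1]]
  ]
}}

```text
time: 20.9
tcp_pos: [0.6191, -0.2932, -0.0196]
eef_rot: [[-0.043, 0.999, -0.0], [0.999, 0.043, 0.0], [0.0, -0.0, -1.0]]
force: [-0.3, -0.2, -0.9]
width: 0.633
```

Request:
{"method": "apply_moves", "body": {
  "steps": [
    [[0,0,0.03,0,0,0,-1],[0,0,0.06,0,0,0,-1],[0,0,0.06,0,0,0,-1]]
  ]
}}

```text
time: 21.15
tcp_pos: [0.6193, -0.2933, -0.0208]
eef_rot: [[-0.043, 0.999, 0.0], [0.999, 0.043, -0.0], [-0.0, 0.0, -1.0]]
force: [-2.0, 0.9, 0.8]
width: 0.631
```

Touching; release, rise.

Request:
{"method": "apply_moves", "body": {
  "steps": [
    [[0,0,0,0,0,0,1],[0,0,0,0,0,0,1],[0,0,0,0,0,0,1],[0,0,0,0,0,0,1],[0,0,0,0,0,0,1]]
  ]
}}

```text
time: 21.57
tcp_pos: [0.6192, -0.2933, -0.0209]
eef_rot: [[-0.043, 0.999, 0.0], [0.999, 0.043, -0.0], [-0.0, 0.0, -1.0]]
force: [-0.3, 1.0, 0.3]
width: 0.966
```

Request:
{"method": "apply_moves", "body": {
  "steps": [
    [[0,0,-0.5,0,0,0,1],[0,0,-1.7,0,0,0,1],[0,0,-3.3,0,0,0,1],[0,0,-4.9,0,0,0,1],[0,0,-6.5,0,0,0,1]]
  ]
}}

```text
time: 21.98
tcp_pos: [0.6189, -0.2932, 0.1442]
eef_rot: [[-0.043, 0.999, 0.0], [0.999, 0.043, 0.0], [0.0, 0.0, -1.0]]
force: [0.2, 0.3, 0.8]
width: 0.998
```

```bash
python3 - <<'E'
from meas import *
s=st();print(s['width'],s['tcp_pos'],s['force'],s['joint_pos'].round(1))
i=cap('scene','s8')
E
```

```text
0.9978517430658376 [ 0.61887578 -0.29315907  0.14420356] [0.18125056 0.34114669 0.7547176 ] [-27.3  23.2 102.3   0.   54.5 -29.7]
```

View pics/s8.png

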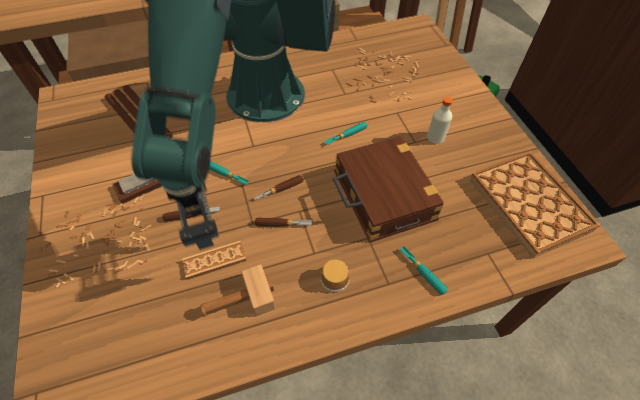

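Request:
{"method": "apply_moves", "body": {
  "steps": [
    [[1,-0.3,-1.5,0,0,1.1,0.5],[2.5,-0.6,-3,0,0,2.2,0],[4,-0.9,-4,0,0,3.3,-0.2],[5.5,-1.2,-4.5,0,0,4.4,-0.34],[7,-1.5,-4.8,0,0,5.5,-0.34]]
  ]
}}

```text
time: 22.45
tcp_pos: [0.5777, -0.1328, 0.2608]
eef_rot: [[0.514, 0.858, 0.003], [0.858, -0.514, -0.001], [0.001, 0.003, -1.0]]
force: [0.4, 1.1, 0.8]
width: 0.664
```

Request:
{"method": "apply_moves", "body": {
  "steps": [
    [[0,0,0,0,0,1.1,-0.34],[0,0,0,0,0,2.2,-0.34],[0,0,0,0,0,3.3,-0.34],[0,0,0,0,0,4.4,-0.34],[0,0,0,0,0,5.5,-0.34]]
  ]
}}

```text
time: 22.87
tcp_pos: [0.5775, -0.1335, 0.2585]
eef_rot: [[0.898, 0.44, 0.001], [0.44, -0.898, -0.0], [0.001, 0.0, -1.0]]
force: [0.5, -0.0, 0.1]
width: 0.335
```

Request:
{"method": "apply_moves", "body": {
  "steps": [
    [[0,0,0,0,0,1.1,-0.34],[0,0,0,0,0,2.2,-0.34],[0,0,0,0,0,3.3,-0.34],[0,0,0,0,0,4,-0.34],[0,0,0,0,0,4,-0.34]]
  ]
}}

```text
time: 23.28
tcp_pos: [0.5774, -0.1337, 0.2584]
eef_rot: [[0.999, 0.039, 0.001], [0.039, -0.999, -0.0], [0.0, 0.0, -1.0]]
force: [-0.5, 0.5, 0.2]
width: 0.331
```

```bash
python3 - <<'E'
from meas import *
s=st();print(s['width'],s['tcp_pos'],s['joint_pos'].round(1))
print(todelta((0.52,0.093,0.26),np.radians(2.6)))
E
```

```text
0.3305552651464101 [ 0.57744259 -0.13366456  0.25838098] [-15.3   7.5 109.3  -0.   63.1  72.5]
(array([-1.94, -9.15, -0.07]), array([ 0.  , -0.  , -0.06]))
```

Request:
{"method": "apply_moves", "body": {
  "steps": [
    [[-0.4,-1.5,0,0,0,0,-0.34],[-0.8,-3,0,0,0,0,-0.34],[-1.2,-4.5,0,0,0,0,-0.34],[-1.6,-6,0,0,0,0,-0.34],[-1.9,-7.5,0,0,0,0,-0.34]]
  ]
}}

```text
time: 23.7
tcp_pos: [0.521, 0.053, 0.2583]
eef_rot: [[0.999, 0.045, 0.001], [0.045, -0.999, 0.0], [0.001, -0.0, -1.0]]
force: [0.9, 0.6, -0.6]
width: 0.33
```

Request:
{"method": "apply_moves", "body": {
  "steps": [
    [[0,-1,0,0,0,0,-0.34],[0,-1.6,0,0,0,0,-0.34],[0,-1.6,0,0,0,0,-0.34],[0,-1.6,0,0,0,0,-0.34]]
  ]
}}

```text
time: 24.03
tcp_pos: [0.5203, 0.0919, 0.2581]
eef_rot: [[0.999, 0.046, 0.0], [0.046, -0.999, -0.0], [0.0, 0.0, -1.0]]
force: [0.5, 0.1, 0.3]
width: 0.331
```

```bash
python3 - <<'E'
from meas import *
s=st();print(s['width'],s['tcp_pos'],yaw())
i=cap('wrist','w11'); P=cloud(i); z=P[...,2]
m=((z>.083)&(z<.0965)&(P[...,1]<.4)&(P[...,0]>.35)&(P[...,0]<.8)).astype(np.uint8)
for c,Q in comps(m,P,100): Q=Q[np.isfinite(Q[:,0])]; print(c,len(Q),rect(Q))
# bar strip
q=P[(z>.08)&(z<.0965)&(P[...,1]<.112)&(P[...,1]>.06)&(P[...,0]>.45)&(P[...,0]<.66)]
for x in np.arange(.49,.63,.01):
    k=q[abs(q[:,0]-x)<.004]
    if len(k): print(round(x,3),len(k),np.round(k[:,1].min(),4),np.round(np.median(k[:,1]),4),np.round(k[:,1].max(),4),k[:,2].max().round(4))
E
```

```text
0.3313825639043143 [0.520316   0.09193738 0.25813555] 2.654031470930002
[195. 126.] 43475 (array([554.2, 220.7]), array([266.1, 270.1], dtype=float32), 2.3)
0.5 22 0.0933 0.1054 0.1115 0.0894
0.51 126 0.0862 0.0984 0.1119 0.0907
0.52 53 0.0866 0.0915 0.0954 0.0907
0.53 56 0.0871 0.0915 0.0958 0.0903
0.54 51 0.0877 0.0915 0.0963 0.0901
0.55 56 0.0882 0.0925 0.0968 0.0904
0.56 55 0.0887 0.0925 0.0972 0.0906
0.57 58 0.0883 0.093 0.0977 0.0902
0.58 63 0.0885 0.0934 0.0981 0.0906
0.59 63 0.0891 0.0939 0.0986 0.0899
0.6 64 0.0896 0.0944 0.1002 0.0904
0.61 138 0.0901 0.1015 0.1119 0.0904
```

View pics/w11.png

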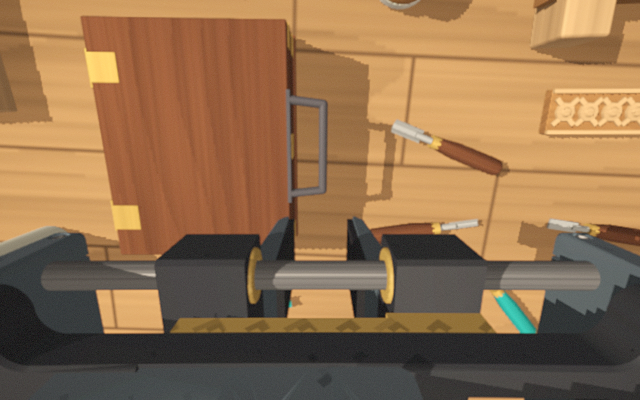

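```bash
python3 - <<'E'
from meas import *
print(todelta((0.559,0.091,0.0455),np.radians(2.6)))
E
```

```text
(array([1.54, 0.08, 8.5 ]), array([ 0., -0., -0.]))
```

Request:
{"method": "apply_moves", "body": {
  "steps": [
    [[0.8,0.08,0.5,0,0,0,-0.34],[1.54,0.08,1.5,0,0,0,-0.34],[1.54,0.08,3,0,0,0,-0.34],[1.54,0.08,4.5,0,0,0,-0.34],[1.54,0.08,5.5,0,0,0,-0.34]]
  ]
}}

```text
time: 24.5
tcp_pos: [0.5579, 0.0897, 0.1173]
eef_rot: [[0.999, 0.042, -0.002], [0.042, -0.999, -0.0], [-0.002, 0.0, -1.0]]
force: [0.9, -0.3, -1.1]
width: 0.332
```

Request:
{"method": "apply_moves", "body": {
  "steps": [
    [[0,0,0.1,0,0,0,-0.34],[0,0,0.1,0,0,0,-0.34],[0,0,0.1,0,0,0,-0.34]]
  ]
}}

```text
time: 24.75
tcp_pos: [0.56, 0.0907, 0.1193]
eef_rot: [[0.999, 0.042, 0.001], [0.042, -0.999, 0.0], [0.001, -0.0, -1.0]]
force: [-0.0, 0.1, 0.1]
width: 0.331
```

```bash
python3 - <<'E'
from meas import *
print(todelta((0.559,0.091,0.0455),np.radians(2.6)))
i=cap('wrist','w12');i=cap('scene'); cv2.imwrite('pics/s9.png',cv2.resize(i['frame'][60:260,250:500],None,fx=3,fy=3,interpolation=cv2.INTER_CUBIC))
E
```

```text
(array([-0.04, -0.01,  2.95]), array([-0.  , -0.01, -0.03]))
```

View pics/w12.png

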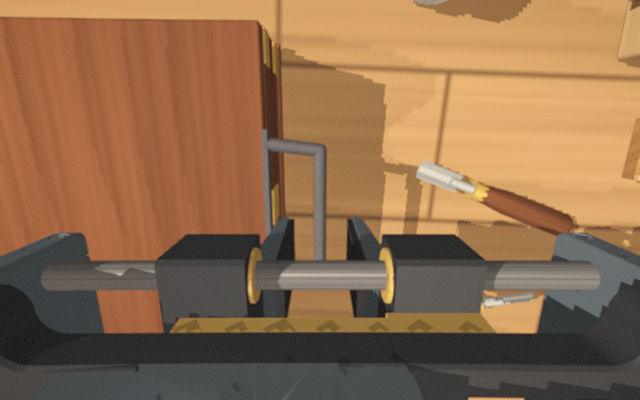

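View pics/s9.png

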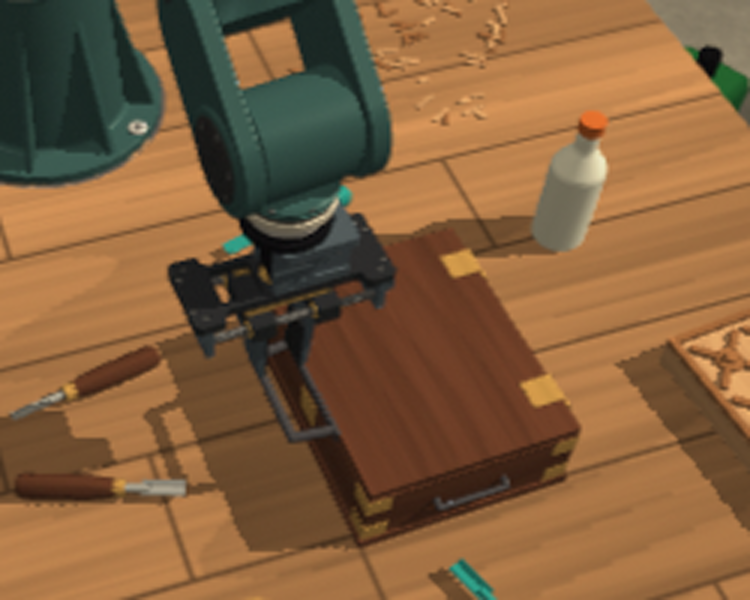

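Request:
{"method": "apply_moves", "body": {
  "steps": [
    [[0,0,1,0,0,0,-0.34],[0,0,2,0,0,0,-0.34],[0,0,2.6,0,0,0,-0.34],[0,0,2.9,0,0,0,-0.34],[0,0,2.9,0,0,0,-0.34]]
  ]
}}

```text
time: 25.27
tcp_pos: [0.5589, 0.0912, 0.0451]
eef_rot: [[0.999, 0.043, -0.001], [0.043, -0.999, -0.0], [-0.001, 0.0, -1.0]]
force: [-0.7, -0.3, -0.5]
width: 0.33
```

Request:
{"method": "apply_moves", "body": {
  "steps": [
    [[0,0,0,0,0,0,-1],[0,0,0,0,0,0,-1],[0,0,0,0,0,0,-1],[0,0,0,0,0,0,-1],[0,0,0,0,0,0,-1]]
  ]
}}

```text
time: 25.68
tcp_pos: [0.5598, 0.0912, 0.0464]
eef_rot: [[0.999, 0.043, 0.002], [0.043, -0.999, 0.0], [0.002, 0.0, -1.0]]
force: [-0.5, -1.9, 7.9]
width: 0.104
```

Request:
{"method": "apply_moves", "body": {
  "steps": [
    [[0,0,0,0,0,0,-1],[0,0,0,0,0,0,-1]]
  ]
}}

```text
time: 25.85
tcp_pos: [0.5598, 0.0912, 0.0464]
eef_rot: [[0.999, 0.043, 0.002], [0.043, -0.999, 0.0], [0.002, 0.0, -1.0]]
force: [-2.2, -1.6, 9.2]
width: 0.101
```

```bash
python3 - <<'E'
from meas import *
s=st(); print(s['width'],s['tcp_pos'],s['force'],yaw())
# arc plan: bar radius, hinge; offsets relative to start, along tool axes (y_tool ~ -chest x), units
r=np.hypot(255,6); a0=np.arctan2(6,255)
for th in np.arange(0,1.76,0.1):
    dx=-r*np.cos(th+a0)+255; dz=r*np.sin(th+a0)-6
    print(round(th,2),'y',round(-dx/25,2),'z',round(-dz/25,2))
E
```

```text
0.100611946077716 [0.55977242 0.0912249  0.04639543] [-2.20362457 -1.64078908  9.21011769] 2.4479535539907884
0.0 y -0.0 z -0.0
0.1 y -0.07 z -1.02
0.2 y -0.25 z -2.02
0.3 y -0.53 z -3.0
0.4 y -0.9 z -3.95
0.5 y -1.36 z -4.86
0.6 y -1.92 z -5.72
0.7 y -2.55 z -6.51
0.8 y -3.27 z -7.24
0.9 y -4.05 z -7.9
1.0 y -4.89 z -8.47
1.1 y -5.79 z -8.96
1.2 y -6.73 z -9.35
1.3 y -7.7 z -9.65
1.4 y -8.7 z -9.85
1.5 y -9.72 z -9.95
1.6 y -10.74 z -9.95
1.7 y -11.75 z -9.84
```

Request:
{"method": "apply_moves", "body": {
  "steps": [
    [[0,-0.03,-0.6,0,0,0,-1],[0,-0.1,-1.2,0,0,0,-1],[0,-0.2,-1.82,0,0,0,-1],[0,-0.35,-2.41,0,0,0,-1],[0,-0.53,-3,0,0,0,-1]]
  ]
}}

```text
time: 26.27
tcp_pos: [0.5592, 0.104, 0.1217]
eef_rot: [[0.999, 0.043, 0.002], [0.043, -0.999, -0.001], [0.002, 0.001, -1.0]]
force: [4.9, -4.9, -1.8]
width: 0.102
```

```bash
cat > arc.py <<'E'
from meas import *
import sys
s=st(); print(s['width'],s['tcp_pos'],s['force'],yaw())
# current theta estimated from z; p0 TCP at shut
p0=np.array([0.5598,0.0912,0.0464]); r=np.hypot(255,6); a0=np.arctan2(6,255)
ad=np.array([-0.0446,0.999,0])
d=(s['tcp_pos']-p0)*1000; dx=d@ad; dz=d[2]
print('theta',np.arctan2(dz+6,255-dx)-a0,'radius',np.hypot(dz+6,255-dx), 'perp',d@np.array([.999,.0446,0]))
th=float(sys.argv[1])
th0=np.arctan2(dz+6,255-dx)-a0
for k in range(1,6):
    t=th0+(th-th0)*k/5
    tgt=p0+np.r_[0,0,0]+ad*(-r*np.cos(t+a0)+255)/1000+np.array([0,0,1])*(r*np.sin(t+a0)-6)/1000
    print(round(t,3),todelta(tgt,s=s))
E
python3 arc.py 0.6; python3 - <<'E'
from meas import *
i=cap('scene'); cv2.imwrite('pics/s10.png',cv2.resize(i['frame'][60:260,250:500],None,fx=3,fy=3,interpolation=cv2.INTER_CUBIC))
E
```

```text
0.1023948947947942 [0.55919542 0.10403876 0.12170253] [ 4.86070039 -4.85430556 -1.77147144] 2.457167980495372
theta 0.3004049728767489 radius 255.4316463097823 perp -0.03136994755737902
0.36 [ 0.   -0.23 -0.57]
0.42 [ 0.   -0.47 -1.13]
0.48 [ 0.   -0.75 -1.67]
0.54 [ 0.   -1.06 -2.2 ]
0.6 [ 0.   -1.4  -2.71]
```

View pics/s10.png

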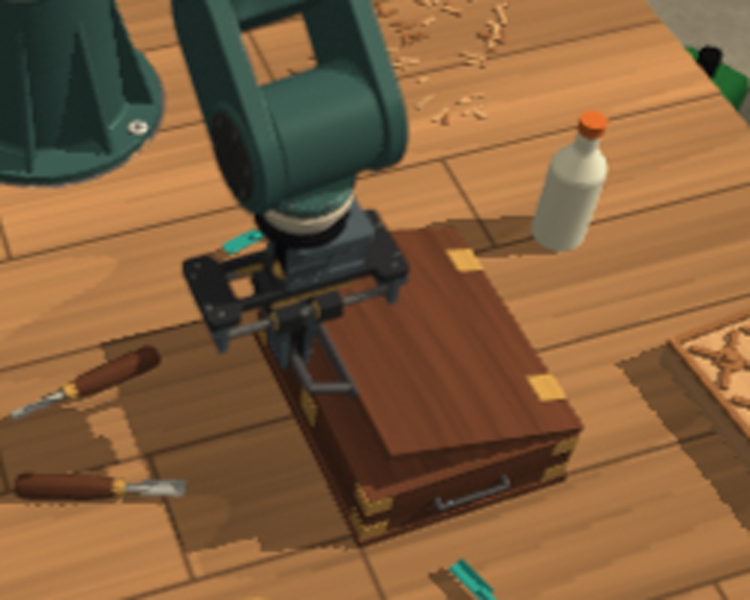

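Lid is following the arc. Continue.

Request:
{"method": "apply_moves", "body": {
  "steps": [
    [[0,-0.23,-0.57,0,0,0,-1],[0,-0.47,-1.13,0,0,0,-1],[0,-0.75,-1.67,0,0,0,-1],[0,-1.06,-2.2,0,0,0,-1],[0,-1.4,-2.71,0,0,0,-1]]
  ]
}}

```text
time: 26.73
tcp_pos: [0.5579, 0.1378, 0.19]
eef_rot: [[0.999, 0.043, 0.002], [0.043, -0.999, -0.003], [0.002, 0.003, -1.0]]
force: [2.9, -17.1, 7.4]
width: 0.103
```

```bash
python3 arc.py 0.9
```

```text
0.10336284788998758 [0.55787816 0.13783606 0.19000045] [  2.86437142 -17.09428257   7.38551387] 2.480949703146418
theta 0.599253053924695 radius 256.4752277786087 perp 0.16004925805263903
0.659 [-0.01 -0.42 -0.46]
0.72 [-0.01 -0.82 -0.92]
0.78 [-0.01 -1.24 -1.36]
0.84 [-0.   -1.7  -1.78]
0.9 [-0.   -2.17 -2.16]
```

```bash
sed -i 's/^p0=.*/p0=np.array([0.5598,0.0912,0.0464]); r=257.5; a0=np.arctan2(6,255)/' arc.py; python3 arc.py 0.9
```

```text
0.10336284788998758 [0.55787816 0.13783606 0.19000045] [  2.86437142 -17.09428257   7.38551387] 2.480949703146418
theta 0.599253053924695 radius 256.4752277786087 perp 0.16004925805263903
0.659 [-0.01 -0.34 -0.52]
0.72 [-0.01 -0.74 -0.99]
0.78 [-0.   -1.18 -1.43]
0.84 [-0.   -1.63 -1.85]
0.9 [-0.   -2.11 -2.24]
```

Request:
{"method": "apply_moves", "body": {
  "steps": [
    [[0,-0.32,-0.54,0,0,0,-1],[0,-0.71,-1.01,0,0,0,-1],[0,-1.14,-1.46,0,0,0,-1],[0,-1.6,-1.88,0,0,0,-1],[0,-2.08,-2.26,0,0,0,-1]]
  ]
}}

```text
time: 27.15
tcp_pos: [0.5558, 0.191, 0.2466]
eef_rot: [[0.999, 0.043, 0.003], [0.043, -0.999, -0.001], [0.003, 0.001, -1.0]]
force: [3.5, -9.6, 7.7]
width: 0.102
```

```bash
python3 arc.py 1.2
```

```text
0.10185621095071123 [0.55581368 0.19104017 0.24660651] [ 3.48544517 -9.63264622  7.68247866] 2.45508805055201
theta 0.9024462131702179 radius 258.01456183729056 perp 0.4705357403495809
0.962 [-0.02 -0.51 -0.34]
1.021 [-0.02 -1.03 -0.66]
1.081 [-0.02 -1.57 -0.95]
1.14 [-0.02 -2.13 -1.21]
1.2 [-0.02 -2.7  -1.44]
```

Request:
{"method": "apply_moves", "body": {
  "steps": [
    [[0,-0.5,-0.37,0,0,0,-1],[0,-1.02,-0.7,0,0,0,-1],[0,-1.56,-1,0,0,0,-1],[0,-2.11,-1.27,0,0,0,-1],[0,-2.68,-1.5,0,0,0,-1]]
  ]
}}

```text
time: 27.57
tcp_pos: [0.553, 0.2587, 0.2838]
eef_rot: [[0.999, 0.043, 0.004], [0.043, -0.999, 0.0], [0.004, -0.0, -1.0]]
force: [8.0, -3.2, 2.7]
width: 0.102
```

```bash
sed -i 's/r=257.5/r=259/' arc.py; python3 arc.py 1.45
```

```text
0.10184542252662576 [0.55296092 0.25874144 0.28381191] [ 7.95200739 -3.21272966  2.65158791] 2.4474181951389373
theta 1.2028334058283054 radius 258.6007147503635 perp 0.6401022769547646
1.252 [-0.03 -0.48 -0.18]
1.302 [-0.03 -0.97 -0.31]
1.351 [-0.03 -1.47 -0.42]
1.401 [-0.03 -1.98 -0.51]
1.45 [-0.03 -2.49 -0.57]
```

Request:
{"method": "apply_moves", "body": {
  "steps": [
    [[-0.03,-0.48,-0.16,0,0,0,-1],[-0.03,-0.97,-0.3,0,0,0,-1],[-0.04,-1.47,-0.41,0,0,0,-1],[-0.05,-1.98,-0.5,0,0,0,-1],[-0.05,-2.49,-0.56,0,0,0,-1]]
  ]
}}

```text
time: 27.98
tcp_pos: [0.5498, 0.3212, 0.2979]
eef_rot: [[0.999, 0.043, 0.005], [0.043, -0.999, 0.001], [0.005, -0.001, -1.0]]
force: [11.9, -0.6, -0.2]
width: 0.1
```

```bash
python3 arc.py 1.67
```

```text
0.09967353574906083 [0.54980852 0.32120849 0.29791153] [11.9174337  -0.6365127  -0.18536861] 2.446895742195591
theta 1.4513537086992887 radius 258.70066106711886 perp 0.27689394523942634
1.495 [-0.01 -0.45 -0.05]
1.539 [-0.01 -0.9  -0.06]
1.583 [-0.01 -1.36 -0.05]
1.626 [-0.01 -1.81 -0.03]
1.67 [-0.02 -2.26  0.02]
```

Request:
{"method": "apply_moves", "body": {
  "steps": [
    [[0.03,-0.45,-0.05,0,0,0,-1],[0.04,-0.9,-0.06,0,0,0,-1],[0.05,-1.36,-0.05,0,0,0,-1],[0.05,-1.81,-0.03,0,0,0,-1],[0.05,-2.26,0.02,0,0,0,-1]]
  ]
}}

```text
time: 28.4
tcp_pos: [0.5474, 0.3779, 0.2963]
eef_rot: [[0.999, 0.043, 0.002], [0.043, -0.999, 0.001], [0.002, -0.001, -1.0]]
force: [7.2, -0.6, 3.4]
width: 0.1
```

```bash
python3 arc.py 1.75
```

```text
0.10001808659334624 [0.54740307 0.37788319 0.29625947] [ 7.15516262 -0.57530444  3.39707017] 2.4432062605940037
theta 1.6714991699650683 radius 257.84652651929406 perp 0.4015342633703133
1.687 [-0.02 -0.17 -0.02]
1.703 [-0.02 -0.33 -0.  ]
1.719 [-0.02 -0.49  0.03]
1.734 [-0.02 -0.65  0.06]
1.75 [-0.02 -0.81  0.09]
```

Request:
{"method": "apply_moves", "body": {
  "steps": [
    [[0.03,-0.17,0.02,0,0,0,-1],[0.03,-0.33,0.04,0,0,0,-1],[0.03,-0.49,0.07,0,0,0,-1],[0.03,-0.62,0.1,0,0,0,-1]]
  ]
}}

```text
time: 28.73
tcp_pos: [0.5469, 0.3931, 0.2935]
eef_rot: [[0.999, 0.043, 0.0], [0.043, -0.999, 0.001], [0.0, -0.001, -1.0]]
force: [0.4, 0.8, 7.3]
width: 0.104
```

```bash
python3 arc.py 1.75; python3 - <<'E'
from meas import *
i=cap('scene','s11')
E
```

```text
0.10396995015876545 [0.54685002 0.39311722 0.29347907] [0.42329084 0.82707444 7.31122671] 2.453236267083251
theta 1.7316286447793174 radius 257.44161374176 perp 0.5284812907477623
1.735 [-0.02 -0.05 -0.05]
1.739 [-0.02 -0.09 -0.05]
1.743 [-0.02 -0.12 -0.04]
1.746 [-0.02 -0.16 -0.03]
1.75 [-0.02 -0.2  -0.02]
```

View pics/s11.png

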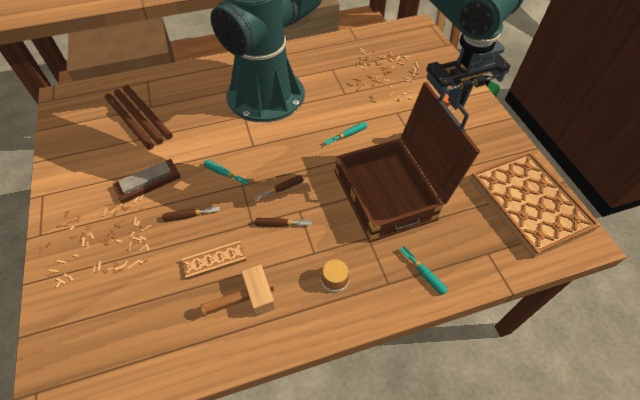

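Request:
{"method": "apply_moves", "body": {
  "steps": [
    [[0,0,0,0,0,0,-0.3],[0,0,0,0,0,0,-0.3],[0,0,0,0,0,0,-0.3],[0,0,0,0,0,0,-0.3],[0,0,0,0,0,0,-0.3]]
  ]
}}

```text
time: 29.2
tcp_pos: [0.5466, 0.3923, 0.2928]
eef_rot: [[0.999, 0.043, -0.001], [0.043, -0.999, -0.0], [-0.001, 0.0, -1.0]]
force: [0.5, -1.0, 0.3]
width: 0.349
```

Request:
{"method": "apply_moves", "body": {
  "steps": [
    [[0,0,-0.5,0,0,0,-0.3],[0,0,-1.2,0,0,0,-0.3],[0,0,-2,0,0,0,-0.3],[0,0,-2.6,0,0,0,-0.3],[0,0,-3.2,0,0,0,-0.3]]
  ]
}}

```text
time: 29.62
tcp_pos: [0.5469, 0.3925, 0.375]
eef_rot: [[0.999, 0.043, 0.001], [0.043, -0.999, 0.001], [0.001, -0.001, -1.0]]
force: [-0.3, 0.1, -0.5]
width: 0.351
```

```bash
python3 - <<'E'
from meas import *
s=st(); print(s['width'],s['tcp_pos'],s['force'],s['joint_pos'].round(1))
i=cap('scene','s12'); cv2.imwrite('pics/s12.png',cv2.resize(i['frame'][0:260,300:560],None,fx=2.3,fy=2.3,interpolation=cv2.INTER_CUBIC))
E
```

```text
0.35077481364372626 [0.54692646 0.39253438 0.3750163 ] [-0.25461652  0.11212086 -0.5225185 ] [ 33.7  10.2  94.1   0.   75.7 121.2]
```

View pics/s12.png

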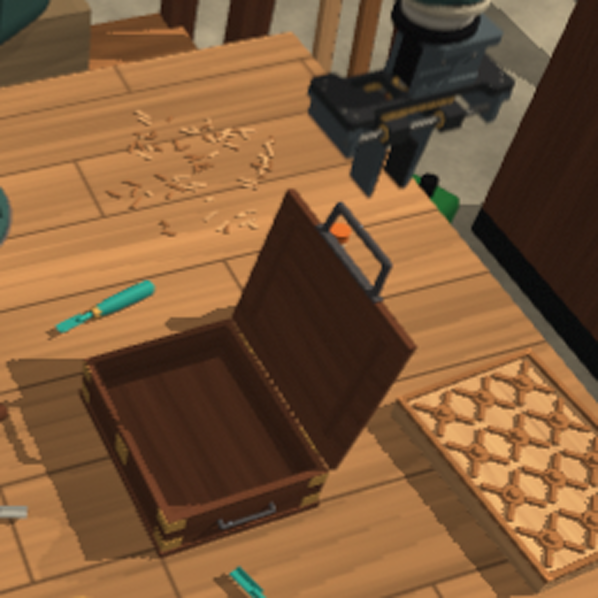

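Request:
{"method": "apply_moves", "body": {
  "steps": [
    [[0,1.4,0,0,0,-1.1,0],[0,3,0,0,0,-2.2,0.3],[0,4.6,0,0,0,-3.3,0.3],[0,6.2,0,0,0,-4.4,0.3],[0,7.8,0,0,0,-5.5,0.3]]
  ]
}}

```text
time: 30.08
tcp_pos: [0.5547, 0.196, 0.3729]
eef_rot: [[0.811, 0.585, -0.0], [0.585, -0.811, -0.0], [-0.0, -0.0, -1.0]]
force: [0.5, 0.1, 0.7]
width: 0.649
```

```bash
python3 - <<'E'
from meas import *
s=st(); print(s['tcp_pos'],yaw()); print(todelta((0.53,-0.14,0.25),np.radians(70)))
E
```

```text
[0.55468207 0.1959728  0.37294492] 35.80225647444944
(array([-8.66, 10.32,  4.92]), array([-0. ,  0. , -5.7]))
```

Request:
{"method": "apply_moves", "body": {
  "steps": [
    [[-0.9,1.1,0,0,0,-1.1,0.3],[-2,2.2,0,0,0,-2.2,0.3],[-3,3.4,0,0,0,-3.3,0.3],[-4,4.6,0.5,0,0,-4.4,0.3],[-5,5.8,1,0,0,-5.5,0.3]]
  ]
}}

```text
time: 30.5
tcp_pos: [0.5373, 0.0069, 0.3489]
eef_rot: [[0.366, 0.931, 0.002], [0.931, -0.366, -0.0], [0.001, 0.001, -1.0]]
force: [0.9, 0.4, 0.3]
width: 0.65
```

```bash
python3 - <<'E'
from meas import *
s=st(); print(s['tcp_pos'],yaw()); print(todelta((0.53,-0.15,0.24),np.radians(70)))
E
```

```text
[0.53729914 0.00685309 0.34891992] 68.5178105790041
(array([-5.95,  2.02,  4.36]), array([ 0.01, -0.01, -0.25]))
```

Request:
{"method": "apply_moves", "body": {
  "steps": [
    [[-1.4,0.4,1,0,0,-0.25,0.3],[-2.8,0.8,2,0,0,-0.25,0.3],[-4.2,1.4,3,0,0,-0.25,0.3],[-5.4,2,4,0,0,-0.25,0.3],[-5.9,2,4.4,0,0,-0.25,0.3]]
  ]
}}

```text
time: 30.92
tcp_pos: [0.5285, -0.1496, 0.2363]
eef_rot: [[0.348, 0.937, -0.001], [0.937, -0.348, 0.0], [-0.0, -0.001, -1.0]]
force: [0.3, 0.9, -1.3]
width: 0.653
```

Request:
{"method": "apply_moves", "body": {
  "steps": [
    [[0,0,0,0,0,0,0.3],[0,0,0,0,0,0,0.3],[0,0,0,0,0,0,0.3]]
  ]
}}

```text
time: 31.17
tcp_pos: [0.5296, -0.1466, 0.2392]
eef_rot: [[0.347, 0.938, 0.001], [0.938, -0.347, 0.0], [0.0, 0.001, -1.0]]
force: [0.5, -0.9, 0.2]
width: 0.647
```

```bash
cat > tool.py <<'E'
from meas import *
def axis(Q):
    """tool pts -> (mid of rect, lens, yaw, origin) with direction from handle to tip (handle side higher)"""
    c,l,a=rect(Q); a=np.radians(a); d=np.array([np.cos(a),np.sin(a)])
    t=(Q[:,:2]*1000-c)@d
    hi=Q[:,2]>.0185
    if np.median(t[hi])>0: d=-d
    return c,l,np.degrees(np.arctan2(d[1],d[0]))
def find(i,lo=.006,hi=.04,x=(.35,.72),y=(-.47,.08),minn=300):
    P=cloud(i); z=P[...,2]
    m=((z>lo)&(z<hi)&(P[...,0]>x[0])&(P[...,0]<x[1])&(P[...,1]>y[0])&(P[...,1]<y[1])).astype(np.uint8)
    hsv=cv2.cvtColor(i['frame'],cv2.COLOR_BGR2HSV)
    for n,(c,Q) in enumerate(comps(m,P,minn)):
        Q=Q[np.isfinite(Q[:,0])]
        try: print(c,len(Q),axis(Q),'col',i['frame'][int(c[1]),int(c[0])])
        except Exception as e: print(c,e)
E
python3 - <<'E'
from tool import *
s=st(); print(s['tcp_pos'],yaw())
i=cap('wrist','w13'); find(i)
print('scene'); find(cap('scene'),minn=100)
E
```

```text
[ 0.52955735 -0.14660609  0.23915853] 69.67988733040272
[327. 121.] 1945 (array([562.6, -81.4]), array([ 23. , 164.7], dtype=float32), np.float64(70.4)) col [ 46  77 129]
[227. 127.] 1908 (array([438.5, -63.4]), array([ 25.4, 164.5], dtype=float32), np.float64(-79.3)) col [ 50  76 126]
[453. 164.] 454 (array([ 698.9, -195.5]), array([22.3, 59.8], dtype=float32), np.float64(-110.8)) col [ 60  90 122]
[407. 218.] 1913 (array([ 618. , -264.7]), array([ 57.9, 107.3], dtype=float32), np.float64(-87.4)) col [ 75 139 199]
[223. 226.] 431 (array([ 367.9, -171.7]), array([18.1, 61.2], dtype=float32), np.float64(42.0)) col [170 190  70]
[314. 304.] 408 (array([ 448.9, -332.9]), array([23.9, 56.1], dtype=float32), np.float64(-97.50000000000001)) col [ 51  79 133]
scene
[283. 186.] 318 (array([440.9, -64.9]), array([ 27. , 165.2], dtype=float32), np.float64(-78.5)) col [35 55 95]
[187. 214.] 379 (array([ 449.9, -333.6]), array([ 28.1, 163.8], dtype=float32), np.float64(85.0)) col [29 46 81]
[279. 222.] 394 (array([560.7, -82.8]), array([ 35.8, 162.2], dtype=float32), np.float64(70.3)) col [30 48 84]
[214. 259.] 1286 (array([ 621.1, -294. ]), array([ 63.7, 168.2], dtype=float32), np.float64(93.40000000000002)) col [104 164 223]
```

View pics/w13.png

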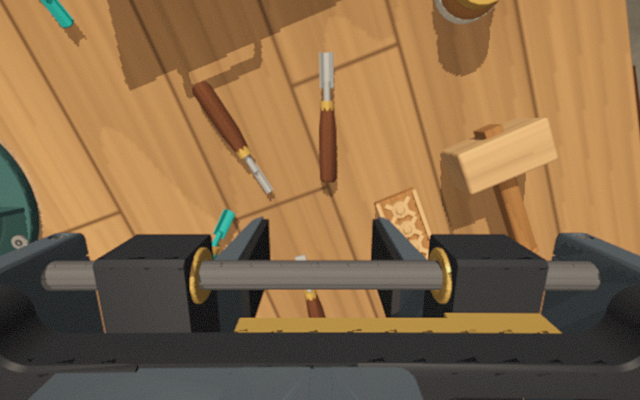

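```bash
python3 - <<'E'
from tool import *
print(todelta((.5585,-.0991,.10),np.radians(70.4)))
E
```

```text
(array([2.16, 0.41, 5.58]), array([ 0.01, -0.  , -0.11]))
```

Request:
{"method": "apply_moves", "body": {
  "steps": [
    [[1,0.4,1,0,0,-0.1,0.3],[2.16,0.4,2.2,0,0,-0.11,0.3],[2.16,0.4,3.7,0,0,-0.11,0.3],[2.16,0.4,5,0,0,-0.11,0.3],[2.16,0.4,5.6,0,0,-0.11,0.3]]
  ]
}}

```text
time: 31.68
tcp_pos: [0.5561, -0.0979, 0.0956]
eef_rot: [[0.334, 0.943, -0.003], [0.943, -0.334, 0.001], [-0.0, -0.003, -1.0]]
force: [-0.2, -0.2, 0.4]
width: 0.653
```

Request:
{"method": "apply_moves", "body": {
  "steps": [
    [[0,0,0.6,0,0,0,0.3],[0,0,1.6,0,0,0,0.3],[0,0,2.6,0,0,0,0.3],[0,0,3,0,0,0,0.3],[0,0,3,0,0,0,0.3]]
  ]
}}

```text
time: 32.1
tcp_pos: [0.5564, -0.0988, 0.0221]
eef_rot: [[0.335, 0.942, -0.003], [0.942, -0.335, 0.001], [-0.0, -0.003, -1.0]]
force: [0.1, 0.4, 0.0]
width: 0.65
```

```bash
python3 - <<'E'
from tool import *
print(st()['tcp_pos'],todelta((.5585,-.0991,-.0205),np.radians(70.4)))
i=cap('wrist','w14')
E
```

```text
[ 0.55640817 -0.09877907  0.02213764] (array([0.02, 0.09, 1.71]), array([-0.03,  0.  ,  0.  ]))
```

View pics/w14.png

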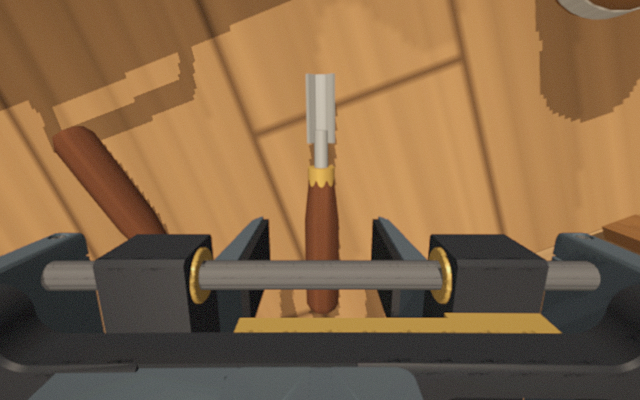

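Request:
{"method": "apply_moves", "body": {
  "steps": [
    [[0.02,0.08,0.7,0,0,0,0.3],[0.02,0.08,1.3,0,0,0,0.3],[0.02,0.08,1.6,0,0,0,0.3],[0.02,0.08,1.68,0,0,0,0.3],[0.02,0.08,1.68,0,0,0,0]]
  ]
}}

```text
time: 32.57
tcp_pos: [0.5598, -0.0999, -0.0178]
eef_rot: [[0.336, 0.942, 0.0], [0.942, -0.336, -0.0], [0.0, 0.0, -1.0]]
force: [-0.3, 0.3, -0.5]
width: 0.605
```

Request:
{"method": "apply_moves", "body": {
  "steps": [
    [[0,0,0,0,0,0,-1],[0,0,0,0,0,0,-1],[0,0,0,0,0,0,-1],[0,0,0,0,0,0,-1],[0,0,0,0,0,0,-1]]
  ]
}}

```text
time: 32.98
tcp_pos: [0.5595, -0.0999, -0.0181]
eef_rot: [[0.336, 0.942, 0.0], [0.942, -0.336, -0.0], [0.0, 0.0, -1.0]]
force: [-1.4, 1.2, 5.9]
width: 0.263
```

Request:
{"method": "apply_moves", "body": {
  "steps": [
    [[0,0,0,0,0,0,-1],[0,0,0,0,0,0,-1],[0,0,0,0,0,0,-1]]
  ]
}}

```text
time: 33.23
tcp_pos: [0.5595, -0.1, -0.0181]
eef_rot: [[0.336, 0.942, 0.0], [0.942, -0.336, -0.0], [0.0, 0.0, -1.0]]
force: [-2.3, 0.0, 7.5]
width: 0.258
```

Request:
{"method": "apply_moves", "body": {
  "steps": [
    [[0,0,-0.3,0,0,0,-1],[0,0,-1,0,0,0,-1],[0,0,-2.2,0,0,0,-1],[0,0,-3.6,0,0,0,-1],[0,0,-5,0,0,0,-1]]
  ]
}}

```text
time: 33.65
tcp_pos: [0.5587, -0.0998, 0.1079]
eef_rot: [[0.336, 0.942, -0.001], [0.942, -0.336, 0.0], [-0.0, -0.001, -1.0]]
force: [1.4, 0.4, -0.6]
width: 0.258
```

Request:
{"method": "apply_moves", "body": {
  "steps": [
    [[0,0,-1.2,0,0,0,-1],[0.5,0,-2.4,0,0,0,-1],[1.5,0,-3.4,0,0,-0.6,-1],[2.7,0,-3.6,0,0,-1.4,-1],[4,0,-3.6,0,0,-2.2,-1]]
  ]
}}

```text
time: 34.07
tcp_pos: [0.5944, -0.0052, 0.1998]
eef_rot: [[0.11, 0.994, 0.004], [0.994, -0.11, -0.0], [0.0, 0.004, -1.0]]
force: [-0.0, -0.2, -0.5]
width: 0.26
```

```bash
python3 - <<'E'
from tool import *
s=st(); print(s['tcp_pos'],s['width'],s['force'],todelta((.6205,.2245,.20),np.radians(92.5)))
i=cap('wrist','w15')
E
```

```text
[ 0.59436594 -0.00518903  0.19980974] 0.2603773631768201 [-0.03162103 -0.19163339 -0.52206022] (array([ 9.25,  0.03, -0.01]), array([ 0.04,  0.  , -1.47]))
```

View pics/w15.png

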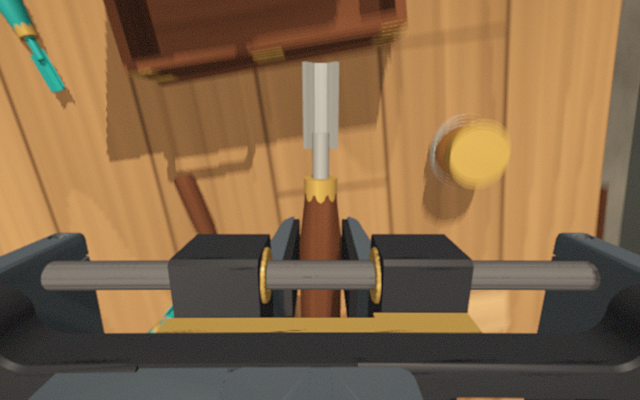

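Request:
{"method": "apply_moves", "body": {
  "steps": [
    [[1.3,0,0,0,0,-0.5,-1],[2.7,0,0,0,0,-1,-1],[4.1,0,0,0,0,-1.47,-1],[5.5,0,0,0,0,-1.47,-1],[6.9,0,0,0,0,-1.47,-1]]
  ]
}}

```text
time: 34.53
tcp_pos: [0.6121, 0.1673, 0.1969]
eef_rot: [[-0.042, 0.999, 0.0], [0.999, 0.042, 0.0], [0.0, 0.0, -1.0]]
force: [-0.5, -0.4, -0.5]
width: 0.263
```

Request:
{"method": "apply_moves", "body": {
  "steps": [
    [[1.2,0,0,0,0,0,-1],[2.1,0,0,0,0,0,-1],[2.1,0,0,0,0,0,-1],[2.1,0,0,0,0,0,-1]]
  ]
}}

```text
time: 34.87
tcp_pos: [0.6098, 0.2189, 0.1966]
eef_rot: [[-0.043, 0.999, -0.0], [0.999, 0.043, -0.0], [-0.0, -0.0, -1.0]]
force: [0.5, -0.3, 0.5]
width: 0.261
```

```bash
python3 - <<'E'
from tool import *
s=st(); print(s['tcp_pos'],s['width'],s['force'],todelta((.6205,.2245,.10),np.radians(92.5)))
i=cap('wrist','w16')
P=cloud(i); z=P[...,2]
q=P[(z>.072)&(z<.085)]; print('rim',rect(q))
E
```

```text
[0.60979669 0.21894756 0.19661784] 0.2605478291303022 [ 0.51072383 -0.31810362  0.52643305] (array([0.2 , 0.44, 3.86]), array([-0.,  0., -0.]))
rim (array([553.1, 244.1]), array([211.2, 271.9], dtype=float32), 2.3)
```

View pics/w16.png

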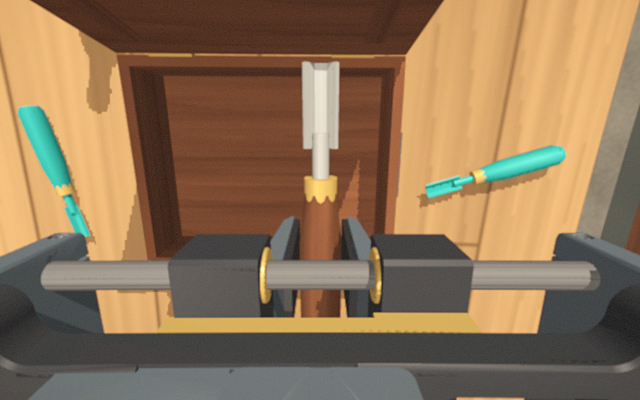

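```bash
python3 - <<'E'
from tool import *
i=cap('wrist'); s=st(); R=np.array(s['eef_rot']); p=np.array(s['tcp_pos'])
q=(cloud(i)-p)@R; 
m=(i['depth']>0)&(i['depth']<.17)
Q=q[m]; 
for a,b in((0,.03),(.03,.06),(.06,.12)):
    k=Q[(abs(Q[:,1])>=a)&(abs(Q[:,1])<b)]; print(a,b,len(k),np.percentile(k[:,2],[50,90,98,99.5,100]).round(4))
k=Q[(abs(Q[:,1])>.03)]; k=k[np.argsort(-k[:,2])][:10]; print(k.round(3))
E
```

```text
0 0.03 48017 [-0.1313 -0.0387 -0.0293 -0.0281 -0.0264]
0.03 0.06 31049 [-0.1434 -0.1222 -0.1185 -0.1126 -0.1091]
0.06 0.12 18334 [-0.1222 -0.1102 -0.1067 -0.1058 -0.1039]
[[ 0.037  0.075 -0.104]
 [ 0.03   0.074 -0.104]
 [ 0.018 -0.074 -0.105]
 [ 0.003  0.074 -0.105]
 [ 0.031  0.074 -0.105]
 [ 0.037 -0.074 -0.105]
 [ 0.033 -0.074 -0.105]
 [ 0.005 -0.074 -0.105]
 [ 0.009  0.074 -0.105]
 [ 0.016  0.074 -0.105]]
```

Request:
{"method": "apply_moves", "body": {
  "steps": [
    [[0.2,0.44,1,0,0,0,-1],[0.2,0.44,2.4,0,0,0,-1],[0.2,0.44,3.8,0,0,0,-1],[0.2,0.44,5,0,0,0,-1],[0.2,0.44,5.8,0,0,0,-1]]
  ]
}}

```text
time: 35.38
tcp_pos: [0.6197, 0.2218, 0.0486]
eef_rot: [[-0.04, 0.999, -0.003], [0.999, 0.04, -0.001], [-0.001, -0.003, -1.0]]
force: [0.2, 1.6, -0.9]
width: 0.26
```

Request:
{"method": "apply_moves", "body": {
  "steps": [
    [[0,0,0.6,0,0,0,-1],[0,0,1.1,0,0,0,-1],[0,0,1.4,0,0,0,-1],[0,0,1.5,0,0,0,-1],[0,0,1.5,0,0,0,-1]]
  ]
}}

```text
time: 35.8
tcp_pos: [0.6213, 0.2234, 0.0143]
eef_rot: [[-0.041, 0.999, 0.0], [0.999, 0.041, 0.0], [0.0, 0.0, -1.0]]
force: [-0.7, 0.2, -1.0]
width: 0.261
```

```bash
python3 - <<'E'
from tool import *
s=st(); print(s['tcp_pos'],s['width'],s['force'],todelta((.6205,.2245,-.008),np.radians(92.5)))
i=cap('wrist','w17')
E
```

```text
[0.62128766 0.22341368 0.01428083] 0.26145242980307376 [-0.66046381  0.17662904 -1.04398652] (array([ 0.04, -0.03,  0.89]), array([ 0.  , -0.  , -0.02]))
```

View pics/w17.png

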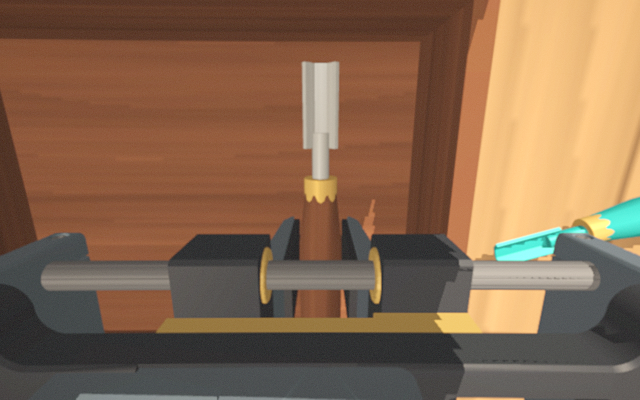

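```bash
python3 - <<'E'
from tool import *
i=cap('wrist'); P=cloud(i)
for v in(50,80,120,160,200):
    print([(P[v,u].round(3).tolist(),i['frame'][v,u].tolist()) for u in(100,200,380)])
E
```

```text
[([0.488, 0.33, 0.011], [57, 82, 134]), ([0.546, 0.333, 0.011], [58, 87, 137]), ([0.652, 0.338, 0.011], [58, 85, 136])]
[([0.485, 0.314, 0.011], [60, 88, 144]), ([0.545, 0.316, 0.011], [62, 90, 145]), ([0.654, 0.321, 0.011], [59, 89, 144])]
[([0.482, 0.29, 0.012], [58, 85, 136]), ([0.543, 0.293, 0.01], [55, 84, 134]), ([0.656, 0.298, 0.012], [59, 87, 138])]
[([0.479, 0.265, 0.012], [63, 91, 146]), ([0.542, 0.268, 0.012], [60, 92, 148]), ([0.658, 0.273, 0.011], [59, 88, 144])]
[([0.475, 0.239, 0.011], [58, 83, 132]), ([0.541, 0.242, 0.012], [53, 82, 133]), ([0.66, 0.246, 0.011], [58, 83, 132])]
```

Request:
{"method": "apply_moves", "body": {
  "steps": [
    [[0,0,0.3,0,0,0,-1],[0,0,0.55,0,0,0,-1],[0,0,0.7,0,0,0,-1],[0,0,0.78,0,0,0,-1],[0,0,0.82,0,0,0,-1]]
  ]
}}

```text
time: 36.32
tcp_pos: [0.6207, 0.2235, -0.007]
eef_rot: [[-0.041, 0.999, -0.001], [0.999, 0.041, -0.0], [-0.0, -0.001, -1.0]]
force: [0.5, -0.8, -0.1]
width: 0.258
```

Request:
{"method": "apply_moves", "body": {
  "steps": [
    [[0,0,0.03,0,0,0,-1],[0,0,0.06,0,0,0,-1],[0,0,0.06,0,0,0,-1]]
  ]
}}

```text
time: 36.57
tcp_pos: [0.621, 0.2236, -0.0079]
eef_rot: [[-0.041, 0.999, 0.0], [0.999, 0.041, 0.0], [0.0, 0.0, -1.0]]
force: [-0.1, -0.7, -1.0]
width: 0.261
```

Request:
{"method": "apply_moves", "body": {
  "steps": [
    [[0,0,0.03,0,0,0,-1],[0,0,0.03,0,0,0,-1],[0,0,0.03,0,0,0,-0.2],[0,0,0.03,0,0,0,-0.2],[0,0,0.03,0,0,0,-0.2]]
  ]
}}

```text
time: 36.98
tcp_pos: [0.6211, 0.2236, -0.0086]
eef_rot: [[-0.041, 0.999, 0.0], [0.999, 0.041, 0.0], [0.0, 0.0, -1.0]]
force: [-0.5, 0.2, 0.2]
width: 0.397
```

Request:
{"method": "apply_moves", "body": {
  "steps": [
    [[0,0,0,0,0,0,-0.1],[0,0,0,0,0,0,-0.1],[0,0,0,0,0,0,-0.1]]
  ]
}}

```text
time: 37.23
tcp_pos: [0.621, 0.2236, -0.0087]
eef_rot: [[-0.041, 0.999, -0.0], [0.999, 0.041, 0.0], [0.0, 0.0, -1.0]]
force: [0.2, 0.3, -0.1]
width: 0.449
```

Request:
{"method": "apply_moves", "body": {
  "steps": [
    [[0,0,-0.4,0,0,0,-0.1],[0,0,-1.3,0,0,0,-0.1],[0,0,-2.6,0,0,0,-0.1],[0,0,-4.1,0,0,0,-0.1],[0,0,-5.6,0,0,0,-0.1]]
  ]
}}

```text
time: 37.65
tcp_pos: [0.6205, 0.2234, 0.1332]
eef_rot: [[-0.041, 0.999, -0.001], [0.999, 0.041, -0.0], [-0.0, -0.001, -1.0]]
force: [0.6, 0.7, 0.8]
width: 0.451
```

```bash
python3 - <<'E'
from tool import *
s=st(); print(s['tcp_pos'],s['width'],s['force'])
i=cap('wrist','w18')
find(i,lo=.0175,hi=.05,x=(.4,.7),y=(.1,.37))
j=cap('scene','s13'); find(j,minn=60,y=(-.47,.05))
E
```

```text
[0.6204833  0.22338688 0.13316152] 0.450894066868214 [0.60001365 0.69459438 0.83792106]
[189. 136.] 7082 (array([552.3, 246.7]), array([183.4, 252.6], dtype=float32), np.float64(2.3000000000000003)) col [ 57  84 135]
[321. 177.] 3249 (array([620.9, 241.9]), array([ 23.2, 165. ], dtype=float32), np.float64(91.90000000000002)) col [ 57  81 132]
[240. 179.] 82 (array([ 368.5, -173.7]), array([20.6, 65.3], dtype=float32), np.float64(43.9)) col [138 162  51]
[283. 186.] 319 (array([434.5, -66. ]), array([ 38.8, 163.7], dtype=float32), np.float64(-81.5)) col [35 56 98]
[187. 214.] 383 (array([ 452.1, -333.3]), array([ 26.4, 162. ], dtype=float32), np.float64(82.3)) col [20 31 53]
[214. 259.] 1290 (array([ 617. , -294.4]), array([ 70. , 167.6], dtype=float32), np.float64(92.40000000000002)) col [107 168 227]
```

View pics/w18.png

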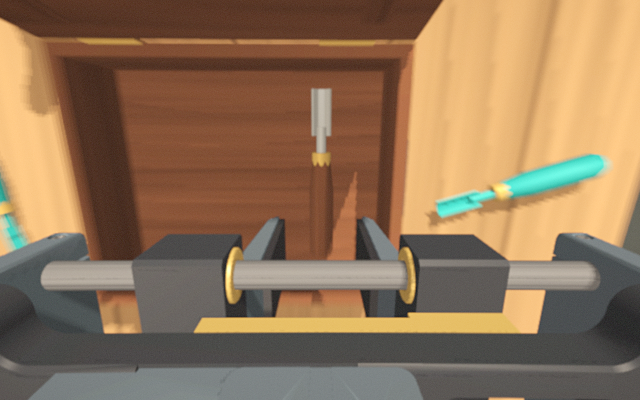

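View pics/s13.png

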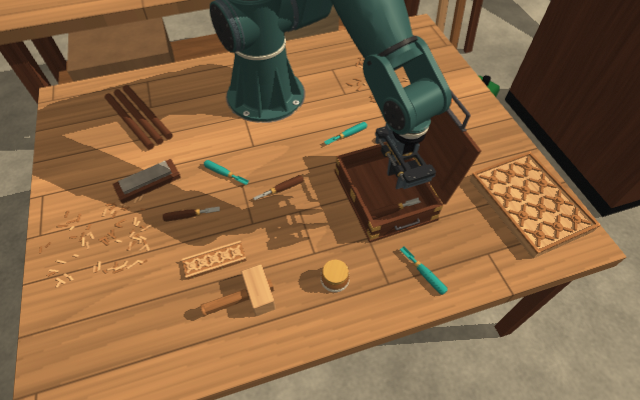

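Request:
{"method": "apply_moves", "body": {
  "steps": [
    [[-0.3,0,-1.2,0,0,0.3,0.3],[-1.3,-0.4,-2.4,0,0,0.6,0.3],[-2.8,-0.8,-3.6,0,0,0.9,0.3],[-4.4,-1.2,-4.2,0,0,1.2,0.3],[-6,-1.6,-4.4,0,0,1.4,0.3]]
  ]
}}

```text
time: 38.17
tcp_pos: [0.5894, 0.0798, 0.2427]
eef_rot: [[0.105, 0.994, 0.003], [0.994, -0.105, 0.0], [0.001, 0.003, -1.0]]
force: [1.2, -0.0, 1.4]
width: 0.651
```

Request:
{"method": "apply_moves", "body": {
  "steps": [
    [[-1.6,-0.4,0,0,0,0,0.3],[-3.2,-0.8,0,0,0,0,0.3],[-4.8,-1.2,0,0,0,0,0.3],[-6.4,-1.6,0,0,0,0,0.3],[-8,-2,0,0,0,0,0.3]]
  ]
}}

```text
time: 38.58
tcp_pos: [0.5171, -0.1146, 0.24]
eef_rot: [[0.105, 0.994, 0.0], [0.994, -0.105, -0.0], [-0.0, 0.0, -1.0]]
force: [0.7, -0.1, 0.0]
width: 0.652
```

Request:
{"method": "apply_moves", "body": {
  "steps": [
    [[-1.6,-0.4,0,0,0,0,0.3],[-3.2,-0.8,0,0,0,0,0.3],[-4.8,-1.2,0,0,0,0,0.3],[-6.4,-1.6,0,0,0,0,0.3],[-8,-2,0,0,0,0,0.3]]
  ]
}}

```text
time: 39.0
tcp_pos: [0.4463, -0.3084, 0.24]
eef_rot: [[0.105, 0.994, 0.0], [0.994, -0.105, -0.0], [-0.0, 0.0, -1.0]]
force: [0.6, 0.4, 0.2]
width: 0.646
```

```bash
python3 - <<'E'
from tool import *
s=st(); print(s['tcp_pos'],yaw(),s['joint_pos'].round(1),todelta((.45,-.39,.2),np.radians(84)))
E
```

```text
[ 0.44627865 -0.30835062  0.24003848] 83.96672817474953 [-37.1   3.7 115.6   0.   60.7 -31.1] (array([-3.23,  0.49,  1.6 ]), array([ 0.  ,  0.  , -0.01]))
```

Request:
{"method": "apply_moves", "body": {
  "steps": [
    [[-1.4,0.2,0.5,0,0,0,0.3],[-2.8,0.4,1,0,0,0,0.3],[-3.2,0.5,1.4,0,0,0,0.3],[-3.2,0.5,1.4,0,0,0,0.3],[-3.2,0.5,1.4,0,0,0,0.3]]
  ]
}}

```text
time: 39.42
tcp_pos: [0.4511, -0.387, 0.2041]
eef_rot: [[0.106, 0.994, -0.001], [0.994, -0.106, 0.001], [0.001, -0.001, -1.0]]
force: [0.9, 0.8, -0.5]
width: 0.651
```

```bash
python3 - <<'E'
from tool import *
s=st(); print(s['tcp_pos'],yaw())
i=cap('wrist','w19'); find(i)
E
```

```text
[ 0.45105947 -0.38698739  0.20414301] 83.92710459260144
[537.   8.] 429 (array([ 704.6, -224.6]), array([13.7, 28.4], dtype=float32), np.float64(-35.6)) col [ 57  86 120]
[455.  81.] 8109 (array([ 618.9, -293.8]), array([ 59.8, 166. ], dtype=float32), np.float64(-87.4)) col [115 176 223]
[314. 139.] 2143 (array([ 449. , -331.1]), array([ 22.9, 164.7], dtype=float32), np.float64(83.4)) col [ 42  74 128]
```

View pics/w19.png

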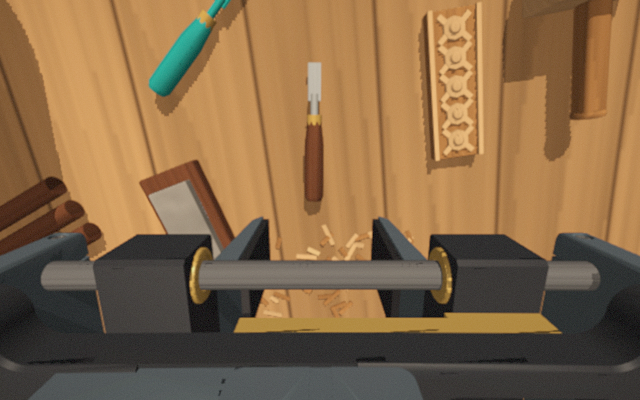

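```bash
python3 - <<'E'
from tool import *
print(todelta((.4489,-.3492,.06),np.radians(83.4)))
E
```

```text
(array([ 1.47, -0.25,  5.79]), array([-0.01, -0.01,  0.1 ]))
```

Request:
{"method": "apply_moves", "body": {
  "steps": [
    [[1,-0.25,1,0,0,0.1,0.3],[1.47,-0.25,2.4,0,0,0.1,0.3],[1.47,-0.25,3.8,0,0,0.1,0.3],[1.47,-0.25,5.2,0,0,0.1,0.3],[1.47,-0.25,6,0,0,0.1,0.3]]
  ]
}}

```text
time: 39.88
tcp_pos: [0.4486, -0.3478, 0.0527]
eef_rot: [[0.114, 0.994, -0.001], [0.994, -0.114, 0.001], [0.001, -0.002, -1.0]]
force: [-0.1, -0.2, -0.9]
width: 0.65
```

Request:
{"method": "apply_moves", "body": {
  "steps": [
    [[0,0,0.7,0,0,0,0.3],[0,0,1.2,0,0,0,0.3],[0,0,1.2,0,0,0,0.3],[0,0,1.2,0,0,0,0.3]]
  ]
}}

```text
time: 40.22
tcp_pos: [0.4496, -0.3498, 0.0254]
eef_rot: [[0.115, 0.993, 0.0], [0.993, -0.115, 0.0], [0.0, 0.0, -1.0]]
force: [-0.1, 0.2, 0.7]
width: 0.653
```

```bash
python3 - <<'E'
from tool import *
print(st()['tcp_pos'],todelta((.4489,-.3492,-.019),np.radians(83.4)))
i=cap('wrist','w20')
E
```

```text
[ 0.44960025 -0.34982161  0.02540871] (array([ 0.02, -0.03,  1.78]), array([ 0., -0.,  0.]))
```

View pics/w20.png

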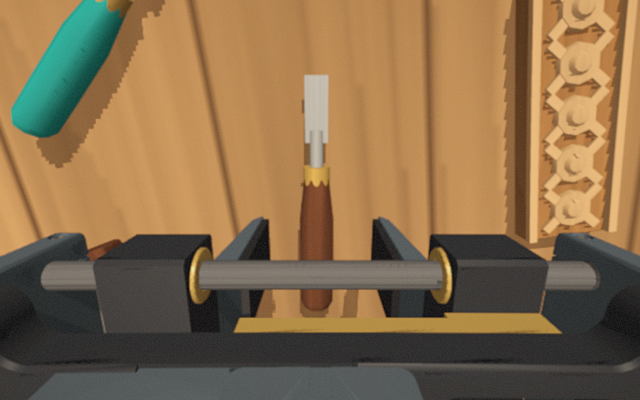

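Request:
{"method": "apply_moves", "body": {
  "steps": [
    [[0,-0.06,0.7,0,0,0,0.3],[0,-0.06,1.3,0,0,0,0.3],[0,-0.06,1.65,0,0,0,0.3],[0,-0.06,1.75,0,0,0,0.3],[0,-0.06,1.75,0,0,0,0]]
  ]
}}

```text
time: 40.68
tcp_pos: [0.4479, -0.3503, -0.0186]
eef_rot: [[0.115, 0.993, 0.0], [0.993, -0.115, -0.0], [-0.0, 0.0, -1.0]]
force: [0.1, 1.2, -1.0]
width: 0.604
```

Request:
{"method": "apply_moves", "body": {
  "steps": [
    [[0,0,0,0,0,0,-1],[0,0,0,0,0,0,-1],[0,0,0,0,0,0,-1],[0,0,0,0,0,0,-1],[0,0,0,0,0,0,-1]]
  ]
}}

```text
time: 41.1
tcp_pos: [0.4479, -0.3503, -0.0186]
eef_rot: [[0.115, 0.993, 0.0], [0.993, -0.115, -0.0], [-0.0, 0.0, -1.0]]
force: [-0.8, 0.3, 6.7]
width: 0.265
```

Request:
{"method": "apply_moves", "body": {
  "steps": [
    [[0,0,0,0,0,0,-1],[0,0,0,0,0,0,-1],[0,0,0,0,0,0,-1]]
  ]
}}

```text
time: 41.35
tcp_pos: [0.4479, -0.3503, -0.0186]
eef_rot: [[0.115, 0.993, 0.0], [0.993, -0.115, -0.0], [-0.0, 0.0, -1.0]]
force: [-1.5, 1.1, 6.5]
width: 0.264
```

Request:
{"method": "apply_moves", "body": {
  "steps": [
    [[0,0,-0.3,0,0,0,-1],[0,0,-1,0,0,0,-1],[0,0,-2.2,0,0,0,-1],[0,0,-3.6,0,0,0,-1],[0,0,-5,0,0,0,-1]]
  ]
}}

```text
time: 41.77
tcp_pos: [0.4471, -0.3497, 0.1074]
eef_rot: [[0.115, 0.993, -0.001], [0.993, -0.115, 0.001], [0.001, -0.001, -1.0]]
force: [0.9, -0.5, -1.3]
width: 0.257
```

```bash
python3 - <<'E'
from tool import *
s=st(); print(s['tcp_pos'],s['width'],s['force'],todelta((.555,.2245,.20),np.radians(92.5)))
i=cap('wrist','w21')
E
```

```text
[ 0.44714428 -0.34971512  0.10740552] 0.2570899415315176 [ 0.88305408 -0.48096741 -1.25506555] (array([23.32,  1.63, -3.69]), array([-0.01, -0.01, -1.52]))
```

View pics/w21.png

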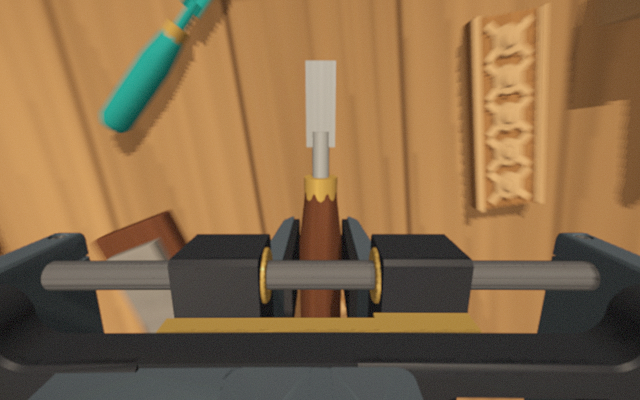

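Request:
{"method": "apply_moves", "body": {
  "steps": [
    [[1,0.1,-1,0,0,-0.2,-1],[2.3,0.2,-2,0,0,-0.4,-1],[3.7,0.3,-3,0,0,-0.6,-1],[5.1,0.4,-3.7,0,0,-0.8,-1],[6.5,0.5,-3.7,0,0,-1,-1]]
  ]
}}

```text
time: 42.23
tcp_pos: [0.4806, -0.1895, 0.2025]
eef_rot: [[0.011, 1.0, 0.005], [1.0, -0.011, -0.002], [-0.002, 0.005, -1.0]]
force: [0.5, 0.3, 0.0]
width: 0.256
```

Request:
{"method": "apply_moves", "body": {
  "steps": [
    [[1.4,0.1,0,0,0,-0.2,-1],[2.8,0.2,0,0,0,-0.4,-1],[4.2,0.3,0,0,0,-0.5,-1],[5.6,0.4,0,0,0,-0.5,-1],[7,0.5,0,0,0,-0.5,-1]]
  ]
}}

```text
time: 42.65
tcp_pos: [0.493, -0.0137, 0.1989]
eef_rot: [[-0.041, 0.999, 0.0], [0.999, 0.041, -0.0], [-0.0, 0.0, -1.0]]
force: [1.2, -0.8, -1.0]
width: 0.258
```

Request:
{"method": "apply_moves", "body": {
  "steps": [
    [[1.4,0.1,0,0,0,0,-1],[2.8,0.2,0,0,0,0,-1],[4.2,0.3,0,0,0,0,-1],[5.6,0.4,0,0,0,0,-1],[7,0.5,0,0,0,0,-1]]
  ]
}}

```text
time: 43.07
tcp_pos: [0.4982, 0.1618, 0.1988]
eef_rot: [[-0.041, 0.999, 0.0], [0.999, 0.041, 0.0], [0.0, 0.0, -1.0]]
force: [0.3, -0.2, -0.7]
width: 0.259
```

```bash
python3 - <<'E'
from tool import *
s=st(); print(s['tcp_pos'],s['width'],s['force'],todelta((.5555,.2225,.05),np.radians(92.5)))
E
```

```text
[0.49815586 0.16179814 0.19884676] 0.2586408102723899 [ 0.29543166 -0.16258452 -0.74685547] (array([2.33, 2.39, 5.95]), array([ 0.  , -0.  , -0.02]))
```

Request:
{"method": "apply_moves", "body": {
  "steps": [
    [[1,1,0,0,0,0,-1],[2,2,0.3,0,0,0,-1],[2.33,2.39,1.2,0,0,0,-1],[2.33,2.39,2.5,0,0,0,-1],[2.33,2.39,3.8,0,0,0,-1]]
  ]
}}

```text
time: 43.48
tcp_pos: [0.5567, 0.2217, 0.103]
eef_rot: [[-0.042, 0.999, 0.002], [0.999, 0.042, 0.001], [0.001, 0.002, -1.0]]
force: [-0.3, 0.1, -1.0]
width: 0.261
```

Request:
{"method": "apply_moves", "body": {
  "steps": [
    [[0,0,1,0,0,0,-1],[0,0,2,0,0,0,-1],[0,0,2.6,0,0,0,-1],[0,0,3,0,0,0,-1],[0,0,3.1,0,0,0,-1]]
  ]
}}

```text
time: 43.9
tcp_pos: [0.555, 0.2204, 0.0246]
eef_rot: [[-0.041, 0.999, -0.002], [0.999, 0.041, -0.001], [-0.001, -0.002, -1.0]]
force: [0.2, 0.2, -0.5]
width: 0.268
```

```bash
python3 - <<'E'
from tool import *
s=st(); print(s['tcp_pos'],s['width'],s['force'],todelta((.5555,.2225,-.009),np.radians(92.5)))
i=cap('wrist','w22')
E
```

```text
[0.55501565 0.22035814 0.02464438] 0.2676052801408362 [ 0.20800609  0.19465791 -0.54984679] (array([0.09, 0.03, 1.35]), array([-0.02,  0.01, -0.02]))
```

View pics/w22.png

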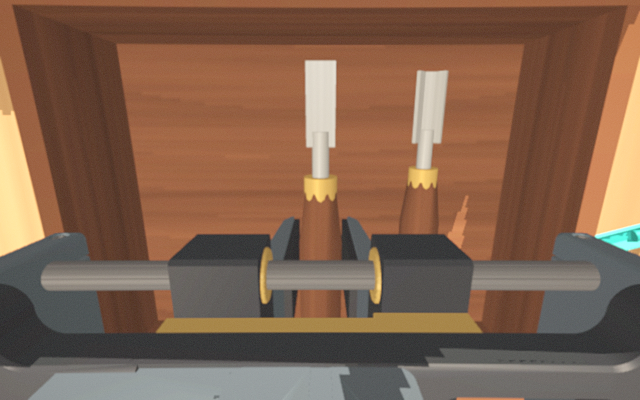

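Request:
{"method": "apply_moves", "body": {
  "steps": [
    [[0.06,0,0.4,0,0,0,-1],[0.06,0,0.8,0,0,0,-1],[0.06,0,1.05,0,0,0,-1],[0.06,0,1.2,0,0,0,-1],[0.06,0,1.24,0,0,0,-1]]
  ]
}}

```text
time: 44.37
tcp_pos: [0.5554, 0.2221, -0.0057]
eef_rot: [[-0.041, 0.999, -0.001], [0.999, 0.041, -0.0], [-0.0, -0.001, -1.0]]
force: [0.3, 0.1, -1.1]
width: 0.263
```

Request:
{"method": "apply_moves", "body": {
  "steps": [
    [[0,0,0.04,0,0,0,-1],[0,0,0.04,0,0,0,-1],[0,0,0.04,0,0,0,-1]]
  ]
}}

```text
time: 44.62
tcp_pos: [0.556, 0.2223, -0.0057]
eef_rot: [[-0.041, 0.999, 0.0], [0.999, 0.041, 0.0], [0.0, 0.0, -1.0]]
force: [0.7, -1.0, -0.9]
width: 0.26
```

Request:
{"method": "apply_moves", "body": {
  "steps": [
    [[0,0,0.05,0,0,0,-1],[0,0,0.1,0,0,0,-1],[0,0,0.13,0,0,0,-1],[0,0,0.13,0,0,0,-1]]
  ]
}}

```text
time: 44.95
tcp_pos: [0.556, 0.2222, -0.0086]
eef_rot: [[-0.041, 0.999, -0.0], [0.999, 0.041, 0.0], [0.0, -0.0, -1.0]]
force: [-3.5, -2.0, 11.8]
width: 0.262
```

Request:
{"method": "apply_moves", "body": {
  "steps": [
    [[0,0,0,0,0,0,-0.1],[0,0,0,0,0,0,-0.1],[0,0,0,0,0,0,-0.1],[0,0,0,0,0,0,-0.1],[0,0,0,0,0,0,-0.1]]
  ]
}}

```text
time: 45.37
tcp_pos: [0.5558, 0.2222, -0.0093]
eef_rot: [[-0.041, 0.999, -0.0], [0.999, 0.041, -0.0], [-0.0, -0.0, -1.0]]
force: [-0.1, 0.2, -0.7]
width: 0.451
```

Request:
{"method": "apply_moves", "body": {
  "steps": [
    [[0,0,-0.4,0,0,0,-0.1],[0,0,-1.3,0,0,0,-0.1],[0,0,-2.6,0,0,0,-0.1],[0,0,-4.1,0,0,0,-0.1],[0,0,-5.6,0,0,0,-0.1]]
  ]
}}

```text
time: 45.78
tcp_pos: [0.5553, 0.222, 0.1327]
eef_rot: [[-0.041, 0.999, -0.001], [0.999, 0.041, -0.0], [-0.0, -0.001, -1.0]]
force: [0.6, 0.1, 0.1]
width: 0.451
```

```bash
python3 - <<'E'
from tool import *
s=st(); print(s['tcp_pos'],s['width'],s['force'],s['joint_pos'].round(1))
i=cap('wrist','w23')
find(i,lo=.0175,hi=.05,x=(.44,.67),y=(.1,.33))
j=cap('scene'); find(j,minn=60,y=(-.47,.05))
j=cap('top'); find(j,minn=60,y=(-.47,.05))
E
```

```text
[0.55525911 0.22196752 0.1326676 ] 0.4512158910488267 [0.63714244 0.10683675 0.05703028] [ 19.6  16.8 112.8  -0.   50.5  17.2]
[321. 179.] 3127 (array([555.7, 241.4]), array([ 23.2, 164.5], dtype=float32), np.float64(91.90000000000002)) col [ 52  77 128]
[387. 168.] 2883 (array([619.7, 247.2]), array([ 24.3, 154.3], dtype=float32), np.float64(93.00000000000001)) col [ 54  77 127]
[240. 179.] 86 (array([ 370.3, -175.8]), array([20.7, 64.8], dtype=float32), np.float64(50.0)) col [139 162  51]
[283. 186.] 321 (array([437.4, -65.2]), array([ 37. , 164.2], dtype=float32), np.float64(-78.10000000000001)) col [24 36 61]
[214. 260.] 1296 (array([ 617.6, -296. ]), array([ 70.8, 164.8], dtype=float32), np.float64(93.70000000000002)) col [104 165 223]
[409. 179.] 846 (array([ 626.4, -294.4]), array([ 74.7, 168.1], dtype=float32), np.float64(89.8)) col [135 205 242]
[342. 236.] 270 (array([441. , -64.8]), array([ 25.8, 163. ], dtype=float32), np.float64(-78.9)) col [ 51  74 110]
[379. 254.] 88 (array([ 369.8, -172.1]), array([18.2, 61.5], dtype=float32), np.float64(43.9)) col [166 192  96]
```

View pics/w23.png

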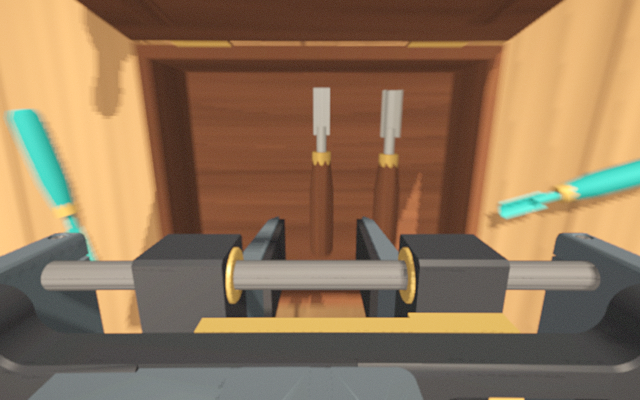

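Request:
{"method": "apply_moves", "body": {
  "steps": [
    [[-0.3,-0.2,-1.2,0,0,-0.3,0.3],[-1.3,-0.7,-2.2,0,0,-0.6,0.3],[-2.7,-1.3,-3,0,0,-0.9,0.3],[-4.2,-1.9,-3.4,0,0,-1.2,0.3],[-5.7,-2.5,-3.5,0,0,-1.4,0.3]]
  ]
}}

```text
time: 46.35
tcp_pos: [0.4988, 0.0763, 0.2196]
eef_rot: [[-0.19, 0.982, 0.001], [0.982, 0.19, 0.0], [-0.0, 0.001, -1.0]]
force: [1.2, -0.7, 0.1]
width: 0.649
```

```bash
python3 - <<'E'
from tool import *
s=st(); print(s['tcp_pos'],yaw(),s['joint_pos'].round(1),todelta((.44,-.11,.21),np.radians(100.7)))
E
```

```text
[0.49880378 0.0763166  0.21955051] 100.9421988149579 [  6.1   1.2 120.5  -0.   58.1  -4.9] (array([-6.87, -3.72,  0.38]), array([0.01, 0.  , 0.04]))
```

Request:
{"method": "apply_moves", "body": {
  "steps": [
    [[-1.4,-0.7,0.2,0,0,0,0.3],[-2.8,-1.4,0.4,0,0,0,0.3],[-4.2,-2.1,0.4,0,0,0,0.3],[-5.6,-2.8,0.4,0,0,0,0.3],[-6.8,-3.7,0.4,0,0,0,0.3]]
  ]
}}

```text
time: 46.77
tcp_pos: [0.4392, -0.1088, 0.2078]
eef_rot: [[-0.187, 0.982, -0.001], [0.982, 0.187, 0.0], [0.0, -0.001, -1.0]]
force: [-0.4, 0.0, 0.6]
width: 0.65
```

Request:
{"method": "apply_moves", "body": {
  "steps": [
    [[0,0,0,0,0,0,0.3],[0,0,0,0,0,0,0.3]]
  ]
}}

```text
time: 46.93
tcp_pos: [0.439, -0.1083, 0.2077]
eef_rot: [[-0.183, 0.983, -0.001], [0.983, 0.183, 0.0], [0.001, -0.001, -1.0]]
force: [-0.1, 1.2, 0.8]
width: 0.65
```

```bash
python3 - <<'E'
from tool import *
s=st(); print(s['tcp_pos'],yaw())
i=cap('wrist','w24'); find(i)
E
```

```text
[ 0.43900314 -0.10826774  0.20768415] 100.56924627013069
[327. 129.] 2071 (array([438.5, -63.4]), array([ 23.3, 164.5], dtype=float32), np.float64(-78.6)) col [ 39  64 119]
[264. 212.] 409 (array([ 368.7, -170.5]), array([18.1, 58.3], dtype=float32), np.float64(41.6)) col [163 181  59]
  return _methods._mean(a, axis=axis, dtype=dtype,
  ret = ret.dtype.type(ret / rcount)
```

View pics/w24.png

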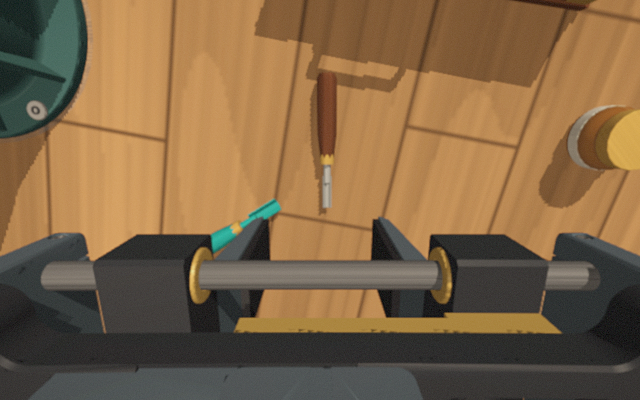

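```bash
python3 - <<'E'
from tool import *
print(todelta((.4369,-.0454,.03),np.radians(101.4)))
E
```

```text
(array([2.45, 0.36, 7.11]), array([-0.01, -0.01, -0.12]))
```

Request:
{"method": "apply_moves", "body": {
  "steps": [
    [[1.2,0.36,0.5,0,0,-0.12,0.3],[2.45,0.36,1.6,0,0,-0.12,0.3],[2.45,0.36,3.2,0,0,-0.12,0.3],[2.45,0.36,4.8,0,0,-0.12,0.3],[2.45,0.36,6,0,0,-0.12,0.3]]
  ]
}}

```text
time: 47.4
tcp_pos: [0.4366, -0.0432, 0.0557]
eef_rot: [[-0.202, 0.979, -0.001], [0.979, 0.202, 0.0], [0.001, -0.001, -1.0]]
force: [1.0, -0.6, -0.7]
width: 0.648
```

Request:
{"method": "apply_moves", "body": {
  "steps": [
    [[0,0,0.7,0,0,0,0.3],[0,0,1,0,0,0,0.3],[0,0,1,0,0,0,0.3],[0,0,1,0,0,0,0.3]]
  ]
}}

```text
time: 47.73
tcp_pos: [0.4379, -0.0446, 0.0337]
eef_rot: [[-0.2, 0.98, -0.0], [0.98, 0.2, 0.0], [0.0, -0.0, -1.0]]
force: [0.3, 0.6, 1.4]
width: 0.651
```

```bash
python3 - <<'E'
from tool import *
s=st(); print(s['tcp_pos'],s['joint_pos'].round(1),todelta((.4369,-.0454,-.0185),np.radians(101.4)))
i=cap('wrist','w25')
E
```

```text
[ 0.43794191 -0.04461981  0.0336734 ] [ -8.9  14.1 131.7   0.   34.2 -20.4] (array([-0.02, -0.05,  2.09]), array([-0.  , -0.  ,  0.02]))
```

View pics/w25.png

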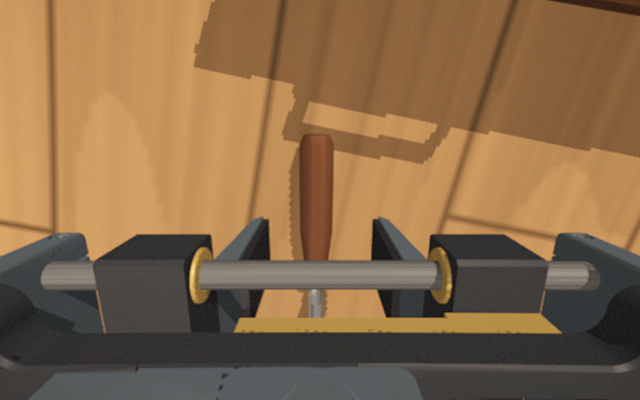

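Request:
{"method": "apply_moves", "body": {
  "steps": [
    [[-0.02,-0.05,0.8,0,0,0,0.3],[-0.02,-0.05,1.5,0,0,0,0.3],[-0.02,-0.05,1.95,0,0,0,0.3],[-0.02,-0.05,2.07,0,0,0,0.3],[-0.02,-0.05,2.07,0,0,0,0]]
  ]
}}

```text
time: 48.2
tcp_pos: [0.4369, -0.046, -0.0179]
eef_rot: [[-0.199, 0.98, 0.001], [0.98, 0.199, -0.0], [-0.0, 0.0, -1.0]]
force: [-0.5, 0.1, 0.3]
width: 0.607
```

Request:
{"method": "apply_moves", "body": {
  "steps": [
    [[0,0,0,0,0,0,-1],[0,0,0,0,0,0,-1],[0,0,0,0,0,0,-1],[0,0,0,0,0,0,-1],[0,0,0,0,0,0,-1]]
  ]
}}

```text
time: 48.62
tcp_pos: [0.4367, -0.046, -0.018]
eef_rot: [[-0.199, 0.98, 0.001], [0.98, 0.199, -0.0], [-0.0, 0.001, -1.0]]
force: [-1.7, 0.4, 10.8]
width: 0.257
```

Request:
{"method": "apply_moves", "body": {
  "steps": [
    [[0,0,0,0,0,0,-1],[0,0,0,0,0,0,-1],[0,0,0,0,0,0,-1]]
  ]
}}

```text
time: 48.87
tcp_pos: [0.4367, -0.046, -0.018]
eef_rot: [[-0.199, 0.98, 0.0], [0.98, 0.199, -0.0], [-0.0, 0.0, -1.0]]
force: [-2.8, 0.7, 9.8]
width: 0.259
```

Request:
{"method": "apply_moves", "body": {
  "steps": [
    [[0,0,-0.3,0,0,0,-1],[0,0,-1,0,0,0,-1],[0,0,-2.2,0,0,0,-1],[0,0,-3.6,0,0,0,-1],[0,0,-5,0,0,0,-1]]
  ]
}}

```text
time: 49.28
tcp_pos: [0.4356, -0.0458, 0.108]
eef_rot: [[-0.199, 0.98, -0.001], [0.98, 0.199, 0.0], [0.0, -0.001, -1.0]]
force: [0.4, -0.1, -0.9]
width: 0.259
```

```bash
python3 - <<'E'
from tool import *
s=st(); print(s['tcp_pos'],s['width'],s['force'],s['joint_pos'].round(1))
i=cap('wrist','w26')
E
```

```text
[ 0.43556092 -0.04581407  0.10799839] 0.25904618912798355 [ 0.36583052 -0.14803523 -0.85444063] [ -9.1   5.  131.    0.   44.1 -20.5]
```

View pics/w26.png

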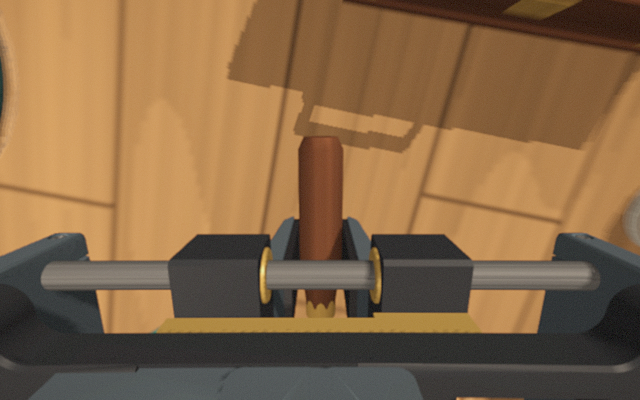

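Request:
{"method": "apply_moves", "body": {
  "steps": [
    [[0,0,-1.2,0,0,-1,-1],[0,0.5,-2.4,0,0,-2.1,-1],[0,1,-3.6,0,0,-3.2,-1],[0,1.5,-4.2,0,0,-4.3,-1],[0,2,-4.5,0,0,-5.4,-1]]
  ]
}}

```text
time: 49.75
tcp_pos: [0.4869, -0.036, 0.2224]
eef_rot: [[-0.697, 0.717, 0.004], [0.717, 0.697, -0.0], [-0.003, 0.003, -1.0]]
force: [-0.1, 0.1, -0.4]
width: 0.261
```

Request:
{"method": "apply_moves", "body": {
  "steps": [
    [[0,0,0,0,0,-1.1,-1],[0,0,0,0,0,-2.2,-1],[0,0,0,0,0,-3.3,-1],[0,0,0,0,0,-4.4,-1],[0,0,0,0,0,-5.5,-1]]
  ]
}}

```text
time: 50.17
tcp_pos: [0.4851, -0.0359, 0.2194]
eef_rot: [[-0.975, 0.221, 0.0], [0.221, 0.975, 0.0], [-0.0, 0.0, -1.0]]
force: [0.0, -0.4, -0.1]
width: 0.26
```

Request:
{"method": "apply_moves", "body": {
  "steps": [
    [[0,0,0,0,0,-1.1,-1],[0,0,0,0,0,-2.2,-1],[0,0,0,0,0,-3.3,-1],[0,0,0,0,0,-4.4,-1],[0,0,0,0,0,-5.5,-1]]
  ]
}}

```text
time: 50.58
tcp_pos: [0.4851, -0.036, 0.2193]
eef_rot: [[-0.938, -0.346, -0.0], [-0.346, 0.938, -0.0], [0.0, 0.0, -1.0]]
force: [0.6, -0.3, -1.3]
width: 0.257
```

Request:
{"method": "apply_moves", "body": {
  "steps": [
    [[0,0,0,0,0,-1.1,-1],[0,0,0,0,0,-2.2,-1],[0,0,0,0,0,-3.3,-1],[0,0,0,0,0,-4.4,-1],[0,0,0,0,0,-5.5,-1]]
  ]
}}

```text
time: 51.0
tcp_pos: [0.4851, -0.0359, 0.2193]
eef_rot: [[-0.599, -0.801, 0.0], [-0.801, 0.599, 0.0], [-0.0, 0.0, -1.0]]
force: [0.4, -0.7, -0.6]
width: 0.262
```

```bash
python3 - <<'E'
from tool import *
s=st(); print(s['tcp_pos'],s['width'],s['force'],s['joint_pos'].round(1),yaw(),todelta((.487,.12,.21),np.radians(272.5)))
E
```

```text
[ 0.48511902 -0.03591409  0.2193293 ] 0.261832572104105 [ 0.41320614 -0.6597668  -0.58019418] [  -7.    -0.6  122.4    0.    58.2 -150.2] -126.7839799564733 (array([-5.04,  3.67,  0.37]), array([ 0.  ,  0.  , -6.55]))
```

Request:
{"method": "apply_moves", "body": {
  "steps": [
    [[-1,0.7,0,0,0,-0.5,-1],[-2,1.4,0,0,0,-1,-1],[-3,2.1,0.2,0,0,-1.7,-1],[-4,2.9,0.3,0,0,-2.4,-1],[-5,3.7,0.3,0,0,-3.2,-1]]
  ]
}}

```text
time: 51.42
tcp_pos: [0.4863, 0.1208, 0.2114]
eef_rot: [[-0.305, -0.952, -0.0], [-0.952, 0.305, -0.0], [0.0, 0.0, -1.0]]
force: [0.7, 0.4, -0.8]
width: 0.261
```

```bash
python3 - <<'E'
from tool import *
s=st(); print(s['tcp_pos'],s['width'],s['joint_pos'].round(1),yaw(),todelta((.487,.2,.21),np.radians(272.5)))
E
```

```text
[0.48630218 0.12079073 0.21142887] 0.26105582081156337 [  11.3    1.6  121.2    0.    57.3 -151. ] -107.735350128916 (array([-3.03,  0.94,  0.06]), array([ 0.  , -0.  , -3.37]))
```

Request:
{"method": "apply_moves", "body": {
  "steps": [
    [[-0.6,0.2,0,0,0,-0.6,-1],[-1.4,0.4,0,0,0,-1.4,-1],[-2.2,0.6,0,0,0,-2.2,-1],[-3,0.9,0,0,0,-2.9,-1],[-3.4,1.1,0,0,0,-3.3,-1]]
  ]
}}

```text
time: 51.83
tcp_pos: [0.4868, 0.2105, 0.2119]
eef_rot: [[0.038, -0.999, 0.0], [-0.999, -0.038, 0.0], [-0.0, -0.0, -1.0]]
force: [-0.4, 0.1, 0.2]
width: 0.261
```

Request:
{"method": "apply_moves", "body": {
  "steps": [
    [[0,0,0,0,0,0,-1],[0,0,0,0,0,0,-1]]
  ]
}}

```text
time: 52.0
tcp_pos: [0.4867, 0.2087, 0.2116]
eef_rot: [[0.032, -0.999, -0.0], [-0.999, -0.032, -0.0], [0.0, 0.0, -1.0]]
force: [-0.9, -1.2, -1.2]
width: 0.26
```

```bash
python3 - <<'E'
from tool import *
s=st(); print(s['tcp_pos'],s['width'],s['joint_pos'].round(1),yaw(),todelta((.487,.2205,.05),np.radians(272.5)))
i=cap('wrist','w27'); i=cap('scene'); cv2.imwrite('pics/s14.png',cv2.resize(i['frame'][40:260,280:520],None,fx=2.5,fy=2.5))
E
```

```text
[0.48666941 0.20873173 0.21155177] 0.25965374442342787 [  20.7    4.4  118.1   -0.    57.5 -161.2] -88.14501382987943 (array([-0.47, -0.03,  6.46]), array([ 0.  , -0.  , -0.11]))
```

View pics/w27.png

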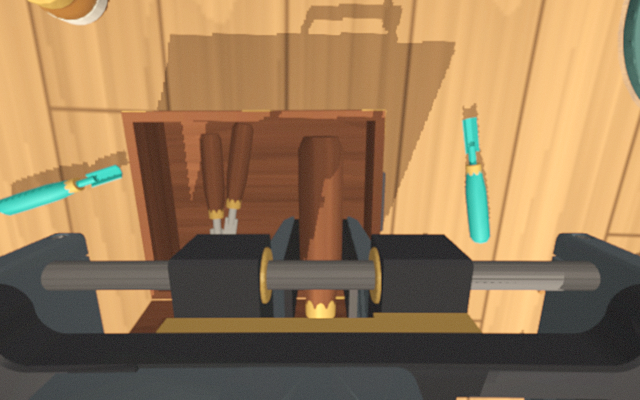

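View pics/s14.png

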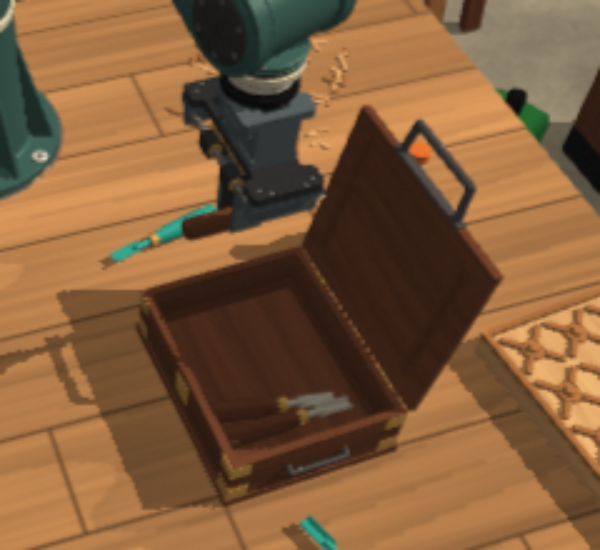

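Request:
{"method": "apply_moves", "body": {
  "steps": [
    [[-0.47,0,1,0,0,-0.1,-1],[-0.47,0,2.4,0,0,-0.1,-1],[-0.47,0,3.8,0,0,-0.1,-1],[-0.47,0,5.2,0,0,-0.1,-1],[-0.47,0,6.3,0,0,-0.1,-1]]
  ]
}}

```text
time: 52.52
tcp_pos: [0.486, 0.2193, 0.0519]
eef_rot: [[0.041, -0.999, -0.001], [-0.999, -0.041, -0.0], [0.0, 0.001, -1.0]]
force: [0.2, -0.4, -0.6]
width: 0.261
```

Request:
{"method": "apply_moves", "body": {
  "steps": [
    [[0,0,0.6,0,0,0,-1],[0,0,1.1,0,0,0,-1],[0,0,1.5,0,0,0,-1],[0,0,1.7,0,0,0,-1],[0,0,1.7,0,0,0,-1]]
  ]
}}

```text
time: 52.93
tcp_pos: [0.4867, 0.2203, 0.0112]
eef_rot: [[0.043, -0.999, -0.0], [-0.999, -0.043, -0.0], [0.0, 0.0, -1.0]]
force: [-0.3, -0.2, -0.3]
width: 0.261
```

```bash
python3 - <<'E'
from tool import *
s=st(); print(s['tcp_pos'],s['width'],s['force'],yaw(),todelta((.487,.2205,-.008),np.radians(272.5)))
i=cap('wrist','w28')
E
```

```text
[0.48666282 0.22027338 0.01118926] 0.2610265930351794 [-0.33324076 -0.20279294 -0.29145219] -87.54859573417363 (array([-0.01, -0.01,  0.77]), array([ 0.  , -0.  , -0.01]))
```

View pics/w28.png

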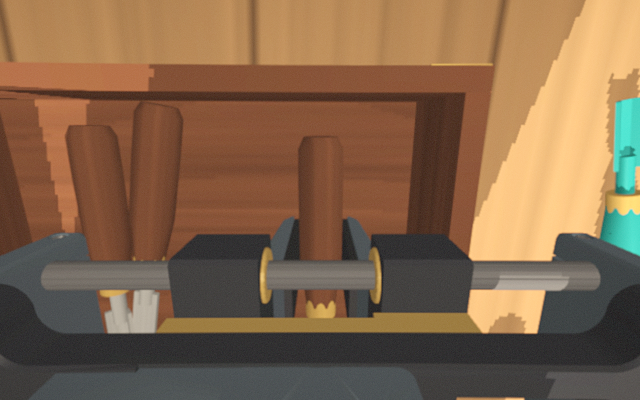

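Request:
{"method": "apply_moves", "body": {
  "steps": [
    [[0,0,0.3,0,0,0,-1],[0,0,0.55,0,0,0,-1],[0,0,0.7,0,0,0,-1],[0,0,0.75,0,0,0,-1],[0,0,0.77,0,0,0,-1]]
  ]
}}

```text
time: 53.4
tcp_pos: [0.4865, 0.2206, -0.008]
eef_rot: [[0.044, -0.999, -0.0], [-0.999, -0.044, -0.0], [0.0, 0.0, -1.0]]
force: [-1.0, -1.6, 0.8]
width: 0.262
```

Request:
{"method": "apply_moves", "body": {
  "steps": [
    [[0,0,0.02,0,0,0,-1],[0,0,0.02,0,0,0,-1]]
  ]
}}

```text
time: 53.57
tcp_pos: [0.4867, 0.2206, -0.008]
eef_rot: [[0.044, -0.999, -0.0], [-0.999, -0.044, -0.0], [0.0, 0.0, -1.0]]
force: [0.0, -1.3, -0.9]
width: 0.257
```

Request:
{"method": "apply_moves", "body": {
  "steps": [
    [[0,0,0.02,0,0,0,-0.1],[0,0,0.02,0,0,0,-0.1],[0,0,0.02,0,0,0,-0.1],[0,0,0.02,0,0,0,-0.1],[0,0,0.02,0,0,0,-0.1]]
  ]
}}

```text
time: 53.98
tcp_pos: [0.4867, 0.2206, -0.0087]
eef_rot: [[0.043, -0.999, 0.0], [-0.999, -0.043, 0.0], [-0.0, -0.0, -1.0]]
force: [-0.0, -0.0, -0.0]
width: 0.447
```

Request:
{"method": "apply_moves", "body": {
  "steps": [
    [[0,0,-0.4,0,0,0,-0.1],[0,0,-1.3,0,0,0,-0.1],[0,0,-2.6,0,0,0,-0.1],[0,0,-4.1,0,0,0,-0.1],[0,0,-5.6,0,0,0,-0.1]]
  ]
}}

```text
time: 54.4
tcp_pos: [0.486, 0.2204, 0.1332]
eef_rot: [[0.043, -0.999, -0.001], [-0.999, -0.043, -0.0], [0.0, 0.001, -1.0]]
force: [0.8, 0.0, -0.5]
width: 0.45
```

Request:
{"method": "apply_moves", "body": {
  "steps": [
    [[1,0,-1.3,0,0,0,-0.1],[2,0,-2.6,0,0,0,-0.1],[3,0,-3.6,0,0,0,-0.1],[4,-1,-4.6,0,0,0,-0.1],[5,-2,-5,0,0,0,-0.1]]
  ]
}}

```text
time: 54.82
tcp_pos: [0.5429, 0.097, 0.2609]
eef_rot: [[0.044, -0.999, 0.005], [-0.999, -0.044, 0.001], [-0.001, -0.005, -1.0]]
force: [1.7, 1.2, 0.3]
width: 0.451
```

```bash
python3 - <<'E'
from tool import *
s=st(); print(s['tcp_pos'],s['width'],s['force'],yaw(),s['joint_pos'].round(1))
i=cap('wrist','w29')
find(i,lo=.0175,hi=.05,x=(.44,.67),y=(.1,.33))
find(cap('scene'),minn=60,y=(-.47,.05))
j=cap('top'); cv2.imwrite('pics/t2.png',cv2.resize(j['frame'][130:280,180:380],None,fx=3,fy=3,interpolation=cv2.INTER_CUBIC))
E
```

```text
[0.54285506 0.0969995  0.2609311 ] 0.450787964017651 [1.71667408 1.24045058 0.28320091] -87.46796652161476 [   7.7    3.2  113.9    0.    62.7 -174.8]
[313. 197.] 879 (array([555.1, 132.8]), array([  2.4, 230.1], dtype=float32), np.float64(2.3000000000000003)) col [ 58 113 151]
[290. 231.] 476 (array([588.7, 195.8]), array([23.7, 77.7], dtype=float32), np.float64(80.8)) col [35 58 99]
[352. 236.] 436 (array([492.9, 194.7]), array([19.7, 71.9], dtype=float32), np.float64(84.5)) col [43 60 98]
[239. 179.] 85 (array([ 368.2, -174. ]), array([18.9, 63.4], dtype=float32), np.float64(42.6)) col [144 169  54]
[214. 260.] 1295 (array([ 621.1, -295.7]), array([ 61.7, 164.8], dtype=float32), np.float64(92.40000000000002)) col [103 162 221]
```

View pics/w29.png

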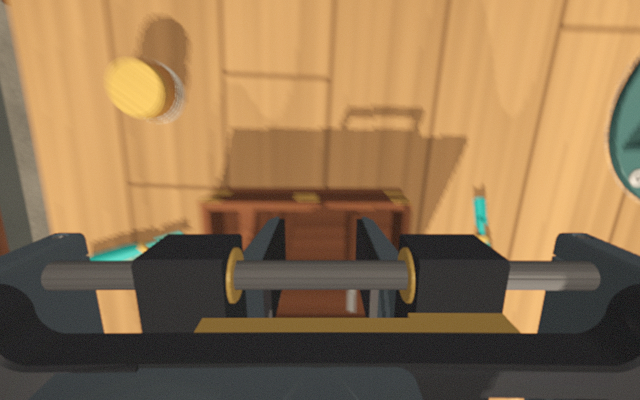

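View pics/t2.png

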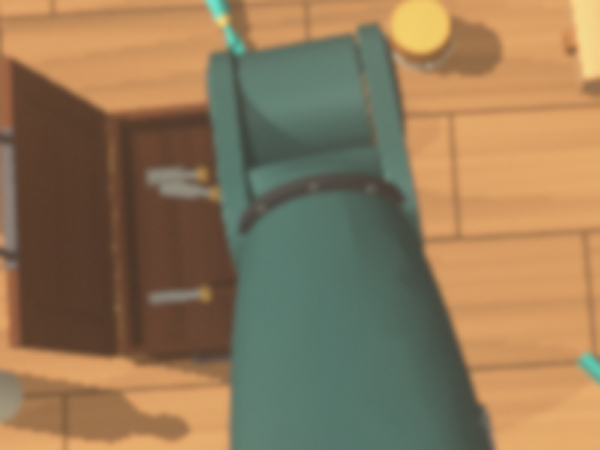

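Request:
{"method": "apply_moves", "body": {
  "steps": [
    [[0,0,-0.5,0,0,1.1,0.3],[0,0,-1,0,0,2.2,0.3],[0,0,-1.5,0,0,3.3,0.3],[0,0,-1.5,0,0,4.4,0.3],[0,0,-1.5,0,0,5.5,0.3]]
  ]
}}

```text
time: 55.38
tcp_pos: [0.5412, 0.0986, 0.2942]
eef_rot: [[-0.512, -0.859, 0.0], [-0.859, 0.512, 0.0], [-0.0, 0.0, -1.0]]
force: [0.0, 0.5, 0.0]
width: 0.648
```

Request:
{"method": "apply_moves", "body": {
  "steps": [
    [[0,0,0,0,0,1.1,0.3],[0,0,0,0,0,2.2,0.3],[0,0,0,0,0,3.3,0.3],[0,0,0,0,0,4.4,0.3],[0,0,0,0,0,5.5,0.3]]
  ]
}}

```text
time: 55.8
tcp_pos: [0.5408, 0.0985, 0.2933]
eef_rot: [[-0.897, -0.442, -0.001], [-0.442, 0.897, -0.0], [0.001, 0.001, -1.0]]
force: [-0.3, -0.4, -0.3]
width: 0.649
```

Request:
{"method": "apply_moves", "body": {
  "steps": [
    [[0,0,0,0,0,1.1,0.3],[0,0,0,0,0,2.2,0.3],[0,0,0,0,0,3.3,0.3],[0,0,0,0,0,4.4,0.3],[0,0,0,0,0,5.5,0.3]]
  ]
}}

```text
time: 56.22
tcp_pos: [0.5408, 0.0985, 0.2933]
eef_rot: [[-0.993, 0.118, -0.001], [0.118, 0.993, -0.0], [0.001, -0.0, -1.0]]
force: [0.4, -0.2, -0.3]
width: 0.649
```

Request:
{"method": "apply_moves", "body": {
  "steps": [
    [[0,0,0,0,0,1.1,0.3],[0,0,0,0,0,2.2,0.3],[0,0,0,0,0,3.3,0.3],[0,0,0,0,0,4.4,0.3],[0,0,0,0,0,5.5,0.3]]
  ]
}}

```text
time: 56.63
tcp_pos: [0.5408, 0.0985, 0.2933]
eef_rot: [[-0.768, 0.64, -0.001], [0.64, 0.768, -0.0], [0.001, -0.001, -1.0]]
force: [0.8, 0.5, -0.4]
width: 0.647
```

Request:
{"method": "apply_moves", "body": {
  "steps": [
    [[0,0,0,0,0,1.1,0.3],[0,0,0,0,0,2.2,0.3],[0,0,0,0,0,3.3,0.3],[0,0,0,0,0,4.4,0.3],[0,0,0,0,0,5.5,0.3]]
  ]
}}

```text
time: 57.05
tcp_pos: [0.5408, 0.0985, 0.2933]
eef_rot: [[-0.296, 0.955, -0.001], [0.955, 0.296, -0.0], [0.0, -0.001, -1.0]]
force: [0.0, 0.9, -0.1]
width: 0.652
```

```bash
python3 - <<'E'
from tool import *
s=st(); print(s['tcp_pos'],yaw(),s['joint_pos'].round(1),todelta((.565,.15,.28),np.radians(95)))
E
```

```text
[0.54075549 0.09854571 0.29327937] 107.20696992732087 [  7.9   1.3 112.3   0.   66.5  -9.3] (array([1.68, 1.54, 0.53]), array([-0.01, -0.  ,  2.03]))
```

Request:
{"method": "apply_moves", "body": {
  "steps": [
    [[1,0.8,0.2,0,0,1,0.3],[1.7,1.5,0.5,0,0,2,0.3],[1.7,1.5,0.5,0,0,2,0.3],[1.7,1.5,0.5,0,0,2,0.3],[1.7,1.5,0.5,0,0,2,0.3]]
  ]
}}

```text
time: 57.47
tcp_pos: [0.564, 0.1498, 0.281]
eef_rot: [[-0.098, 0.995, -0.001], [0.995, 0.098, -0.0], [-0.0, -0.001, -1.0]]
force: [-0.3, 0.2, 0.4]
width: 0.652
```

```bash
python3 - <<'E'
from tool import *
s=st(); print(s['tcp_pos'],yaw())
i=cap('wrist','w30'); cv2.imwrite('pics/w30.png',cv2.resize(i['frame'][20:220,180:440],None,fx=3,fy=3,interpolation=cv2.INTER_CUBIC))
find(i,lo=.0165,hi=.05,x=(.44,.66),y=(.155,.33))
find(i,lo=.028,hi=.06,x=(.44,.66),y=(.155,.33),minn=80)
E
```

```text
[0.56402319 0.14979391 0.28098438] 95.64343505467734
[271. 107.] 1657 (array([486.4, 241.6]), array([ 23.1, 164.3], dtype=float32), np.float64(93.00000000000001)) col [ 45  67 109]
[358. 116.] 3327 (array([614.2, 237.4]), array([ 60.9, 174.2], dtype=float32), np.float64(81.7)) col [38 57 98]
[271. 123.] 1019 (array([487.3, 213.6]), array([ 21.6, 108.3], dtype=float32), np.float64(93.50000000000001)) col [ 43  66 105]
[365. 133.] 999 (array([622.1, 213.1]), array([ 22.6, 107.1], dtype=float32), np.float64(90.6)) col [ 34  60 103]
[343. 138.] 912 (array([590.3, 203.1]), array([23. , 99.2], dtype=float32), np.float64(81.3)) col [ 48  65 110]
```

View pics/w30.png

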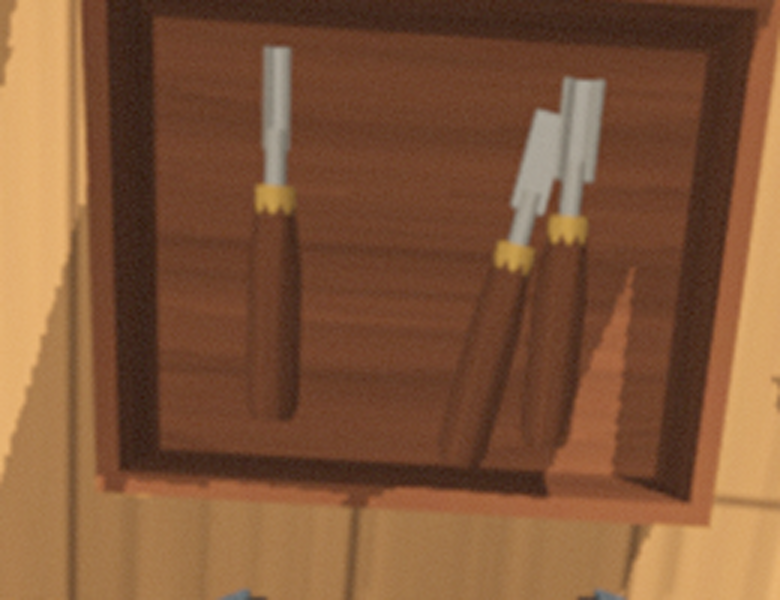

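```bash
python3 - <<'E'
from tool import *
i=cap('wrist'); P=cloud(i).reshape(-1,3)
P=P[(P[:,2]>.015)&(P[:,2]<.06)&(P[:,1]>.15)&(P[:,1]<.335)]
def prof(o,yw,name):
    a=np.radians(yw); d=np.array([np.cos(a),np.sin(a)]); n=np.array([-d[1],d[0]])
    r=P[:,:2]*1000-o; t=r@d; l=r@n
    print(name,[(int(x),round(float(np.percentile(P[(abs(t-x)<4)&(abs(l)<5),2],80))*1000,1)) for x in range(-70,81,15) if ((abs(t-x)<4)&(abs(l)<5)).sum()>4])
prof(np.array([595.3,235.7]),81.3,'d1'); prof(np.array([621,242]),91.8,'d3'); prof(np.array([486.4,241.6]),93,'d2')
Q=P[(P[:,2]>.0165)]
for y in np.arange(.16,.33,.015):
    k=np.sort(Q[(abs(Q[:,1]-y)<.003)&(Q[:,0]>.54)&(Q[:,0]<.66),0]); g=np.diff(k); j=g.argmax(); print(round(y,3),k[0].round(4),k[j].round(4),k[j+1].round(4),k[-1].round(4))
E
```

```text
d1 [(-70, 33.9), (-55, 34.3), (-40, 34.1), (-25, 33.8), (-10, 32.5), (5, 31.2), (20, 26.0), (35, 25.7), (50, 23.4), (65, 23.5), (80, 25.3)]
d3 [(-70, 34.1), (-55, 34.1), (-40, 33.9), (-25, 34.1), (-10, 33.8), (5, 32.0), (20, 30.2), (35, 26.0), (50, 23.9), (65, 21.4), (80, 22.0)]
d2 [(-70, 34.0), (-55, 34.1), (-40, 34.3), (-25, 34.0), (-10, 33.9), (5, 31.7), (20, 30.5), (35, 25.9), (50, 24.5), (65, 22.5), (80, 23.0)]
0.16 0.5719 0.596 0.6139 0.633
0.175 0.5743 0.5987 0.6108 0.6345
0.19 0.577 0.6011 0.6104 0.6336
0.205 0.5796 0.6026 0.6101 0.6339
0.22 0.5813 0.6045 0.6097 0.6333
0.235 0.5863 0.605 0.61 0.6315
0.25 0.5891 0.6057 0.6112 0.6294
0.265 0.5957 0.6079 0.6118 0.6289
0.28 0.5951 0.611 0.6135 0.6243
0.295 0.5973 0.6139 0.6148 0.6286
0.31 0.5995 0.6077 0.6092 0.6281
0.325 0.6107 0.618 0.6197 0.627
```

Request:
{"method": "apply_moves", "body": {
  "steps": [
    [[0,0,-1,0,0,1.1,-0.1],[0,0,-2.2,0,0,2.2,-0.3],[0,0,-3.4,0,0,3.3,-0.3],[0,0,-4.4,0,0,4.4,-0.3],[0,0,-4.8,0,0,5.5,-0.3]]
  ]
}}

```text
time: 57.98
tcp_pos: [0.5657, 0.1493, 0.4057]
eef_rot: [[0.467, 0.884, 0.005], [0.884, -0.467, 0.001], [0.003, 0.004, -1.0]]
force: [-0.7, -0.2, 0.4]
width: 0.356
```

Request:
{"method": "apply_moves", "body": {
  "steps": [
    [[0,0,0,0,0,1.1,-0.3],[0,0,0,0,0,2.2,-0.3],[0,0,0,0,0,3.3,-0.3],[0,0,0,0,0,4.4,-0.3],[0,0,0,0,0,5.5,-0.3]]
  ]
}}

```text
time: 58.4
tcp_pos: [0.5646, 0.149, 0.4016]
eef_rot: [[0.873, 0.488, 0.0], [0.488, -0.873, 0.0], [0.0, 0.0, -1.0]]
force: [0.9, -0.3, -0.1]
width: 0.351
```

Request:
{"method": "apply_moves", "body": {
  "steps": [
    [[0,0,0,0,0,1.1,-0.3],[0,0,0,0,0,2.2,-0.3],[0,0,0,0,0,3.3,-0.3],[0,0,0,0,0,4.4,-0.3],[0,0,0,0,0,4.5,-0.3]]
  ]
}}

```text
time: 58.82
tcp_pos: [0.5647, 0.1491, 0.4015]
eef_rot: [[0.999, 0.038, 0.0], [0.038, -0.999, 0.0], [0.0, -0.0, -1.0]]
force: [-0.0, -0.7, 0.0]
width: 0.351
```

```bash
python3 - <<'E'
from tool import *
s=st(); print(s['tcp_pos'],yaw(),s['joint_pos'].round(1),todelta((.5,.33,.40),np.radians(2.4)))
E
```

```text
[0.56469621 0.14908206 0.40154968] 2.178975244907045 [ 12.5   0.3 102.2  -0.   77.5 100.3] (array([-2.31, -7.33,  0.06]), array([-0.  , -0.  , -0.04]))
```

Request:
{"method": "apply_moves", "body": {
  "steps": [
    [[-0.5,-1.4,0,0,0,-0.04,-0.3],[-1,-2.8,0,0,0,-0.04,-0.3],[-1.5,-4.2,0,0,0,-0.04,-0.3],[-2,-5.6,0,0,0,-0.04,-0.3],[-2.2,-7,0,0,0,-0.04,-0.3]]
  ]
}}

```text
time: 59.23
tcp_pos: [0.5009, 0.323, 0.4018]
eef_rot: [[0.999, 0.052, 0.0], [0.052, -0.999, 0.0], [0.0, -0.0, -1.0]]
force: [0.8, -0.1, 0.7]
width: 0.352
```

Request:
{"method": "apply_moves", "body": {
  "steps": [
    [[0,-1,0,0,0,0,-0.3],[0,-1.5,0,0,0,0,-0.3],[0,-1.5,0,0,0,0,-0.3],[0,-1.5,0,0,0,0,-0.3]]
  ]
}}

```text
time: 59.57
tcp_pos: [0.5007, 0.3591, 0.4011]
eef_rot: [[0.999, 0.05, -0.0], [0.05, -0.999, -0.0], [-0.0, 0.0, -1.0]]
force: [0.2, 0.2, -1.1]
width: 0.348
```

```bash
python3 - <<'E'
from tool import *
s=st(); print(s['tcp_pos'],yaw())
i=cap('wrist','w31'); P=cloud(i).reshape(-1,3)
q=P[(P[:,2]>.305)&(P[:,2]<.35)&(P[:,1]>.34)&(P[:,1]<.44)&(P[:,0]>.45)&(P[:,0]<.65)]
print(len(q))
for x in np.arange(.48,.62,.01):
    k=q[abs(q[:,0]-x)<.004]
    if len(k): print(round(x,3),len(k),np.round(np.percentile(k[:,1],[2,50,98]),4),k[:,2].max().round(4))
E
```

```text
[0.50071675 0.35911788 0.4011464 ] 2.873858517925702
1638
0.49 19 [0.3882 0.3927 0.399 ] 0.3315
0.5 131 [0.3893 0.3946 0.4012] 0.3341
0.51 97 [0.3925 0.3966 0.4012] 0.3339
0.52 108 [0.3928 0.3969 0.4025] 0.3342
0.53 111 [0.3932 0.3976 0.4025] 0.3344
0.54 101 [0.394  0.3981 0.4026] 0.3342
0.55 109 [0.3943 0.3989 0.4038] 0.334
0.56 119 [0.3946 0.399  0.4038] 0.3339
0.57 120 [0.3947 0.3989 0.4037] 0.334
0.58 122 [0.3956 0.3995 0.4049] 0.3341
0.59 124 [0.3959 0.3997 0.4048] 0.334
0.6 145 [0.3924 0.3969 0.4047] 0.3337
```

View pics/w31.png

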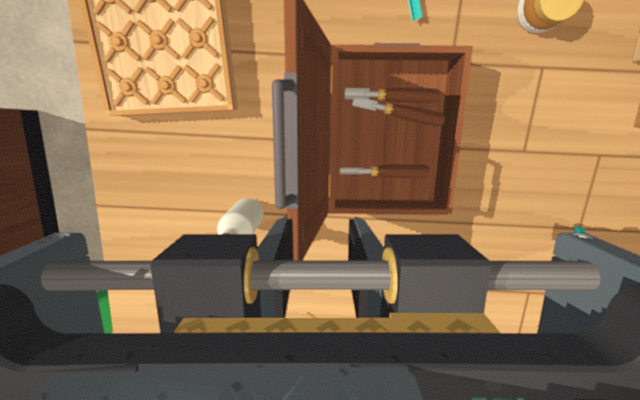

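```bash
python3 - <<'E'
from tool import *
print(todelta((.5465,.397,.291),np.radians(2.4)))
E
```

```text
(array([ 1.9 , -1.45,  4.41]), array([0.  , 0.  , 0.07]))
```

Request:
{"method": "apply_moves", "body": {
  "steps": [
    [[1,-0.8,0,0,0,0.07,-0.3],[1.9,-1.45,0,0,0,0.07,-0.3],[1.9,-1.45,0.5,0,0,0.07,-0.3],[1.9,-1.45,0.8,0,0,0.07,-0.3],[1.9,-1.45,0.8,0,0,0.07,-0.3]]
  ]
}}

```text
time: 60.03
tcp_pos: [0.5458, 0.3963, 0.3789]
eef_rot: [[0.999, 0.04, -0.003], [0.04, -0.999, -0.002], [-0.003, 0.002, -1.0]]
force: [0.5, -0.4, 0.2]
width: 0.348
```

```bash
python3 - <<'E'
from tool import *
print(st()['tcp_pos'],todelta((.5465,.397,.291),np.radians(2.4)))
i=cap('wrist','w32')
E
```

```text
[0.54582537 0.39626123 0.3789439 ] (array([ 0.04, -0.04,  3.52]), array([ 0.02,  0.03, -0.02]))
```

View pics/w32.png

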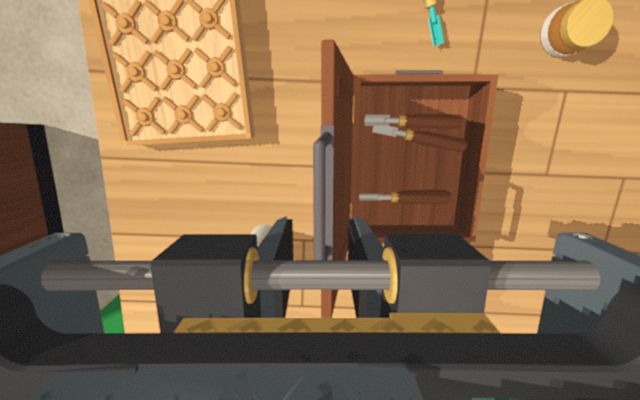

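Bar (column ~323) is centred between the fingers. Descend and pinch.

Request:
{"method": "apply_moves", "body": {
  "steps": [
    [[0.02,-0.02,1,0,0,0,-0.3],[0.02,-0.02,2,0,0,0,-0.3],[0.02,-0.02,3,0,0,0,-0.3],[0.02,-0.02,3.45,0,0,0,-0.3],[0.02,-0.02,3.45,0,0,0,-0.3]]
  ]
}}

```text
time: 60.5
tcp_pos: [0.5457, 0.3974, 0.293]
eef_rot: [[0.999, 0.04, -0.003], [0.04, -0.999, -0.002], [-0.003, 0.002, -1.0]]
force: [-0.4, -1.1, -0.1]
width: 0.345
```

Request:
{"method": "apply_moves", "body": {
  "steps": [
    [[0,0,0,0,0,0,-1],[0,0,0,0,0,0,-1],[0,0,0,0,0,0,-1],[0,0,0,0,0,0,-1],[0,0,0,0,0,0,-1]]
  ]
}}

```text
time: 60.92
tcp_pos: [0.5476, 0.3974, 0.2968]
eef_rot: [[0.999, 0.04, 0.002], [0.04, -0.999, -0.002], [0.001, 0.002, -1.0]]
force: [0.0, -12.4, 7.8]
width: 0.101
```

Request:
{"method": "apply_moves", "body": {
  "steps": [
    [[0,0,0,0,0,0,-1],[0,0,0,0,0,0,-1],[0,0,0,0,0,0,-1]]
  ]
}}

```text
time: 61.17
tcp_pos: [0.5476, 0.3974, 0.2968]
eef_rot: [[0.999, 0.04, 0.002], [0.04, -0.999, -0.002], [0.001, 0.002, -1.0]]
force: [-1.2, -11.3, 8.4]
width: 0.099
```

```bash
cat > arc2.py <<'E'
from meas import *
import sys
s=st(); print(s['width'],s['tcp_pos'].round(4),s['force'].round(1),yaw().round(2))
r=np.hypot(255,6); a0=np.arctan2(6,255); ad=np.array([-0.043,0.999,0]); up=np.array([0,0,1.])
f=lambda t: ad*(-r*np.cos(t+a0))/1000+up*r*np.sin(t+a0)/1000
ps=np.array([.5472,.3974,.2968]); C=ps-f(1.75)
d=(s['tcp_pos']-C)*1000; x=d@ad; th0=np.arctan2(d[2],-x)-a0
print('theta',th0.round(3),'radius',np.hypot(x,d[2]).round(1),'perp',(d@np.array([.999,.043,0])).round(1))
th=float(sys.argv[1])
for k in range(1,6):
    t=th0+(th-th0)*k/5; print(round(t,3),todelta(C+f(t),s=s))
E
python3 arc2.py 1.5
```

```text
0.09879747127498952 [0.5476 0.3974 0.2968] [ -1.2 -11.3   8.4] 2.31
theta 1.75 radius 255.1 perp 0.4
1.7 [-0.01  0.5  -0.09]
1.65 [-0.01  1.01 -0.15]
1.6 [-0.01  1.52 -0.19]
1.55 [-0.01  2.03 -0.21]
1.5 [-0.01  2.54 -0.19]
```

Request:
{"method": "apply_moves", "body": {
  "steps": [
    [[0,0.5,-0.09,0,0,0,-1],[0,1,-0.15,0,0,0,-1],[0,1.5,-0.19,0,0,0,-1],[0,2,-0.21,0,0,0,-1],[0,2.5,-0.19,0,0,0,-1]]
  ]
}}

```text
time: 61.58
tcp_pos: [0.5499, 0.3351, 0.3009]
eef_rot: [[0.999, 0.04, 0.002], [0.04, -0.999, 0.001], [0.002, -0.001, -1.0]]
force: [1.8, 1.4, 6.5]
width: 0.101
```

```bash
python3 arc2.py 1.25
```

```text
0.10060646721959669 [0.5499 0.3351 0.3009] [1.8 1.4 6.5] 2.3
theta 1.504 radius 254.2 perp 0.1
1.453 [-0.    0.52 -0.  ]
1.402 [0.   1.03 0.06]
1.352 [0.   1.54 0.15]
1.301 [0.   2.05 0.26]
1.25 [0.   2.55 0.4 ]
```

Request:
{"method": "apply_moves", "body": {
  "steps": [
    [[0,0.52,0.02,0,0,0,-1],[0,1.03,0.07,0,0,0,-1],[0,1.54,0.16,0,0,0,-1],[0,2.05,0.27,0,0,0,-1],[0,2.55,0.41,0,0,0,-1]]
  ]
}}

```text
time: 62.0
tcp_pos: [0.5521, 0.271, 0.2892]
eef_rot: [[0.999, 0.04, 0.0], [0.04, -0.999, -0.0], [0.0, 0.0, -1.0]]
force: [4.8, 0.5, -1.1]
width: 0.101
```

```bash
python3 arc2.py 1.0
```

```text
0.10059604369975565 [0.5521 0.271  0.2892] [ 4.8  0.5 -1.1] 2.3
theta 1.247 radius 253.6 perp -0.6
1.197 [0.02 0.49 0.1 ]
1.148 [0.03 0.96 0.29]
1.099 [0.03 1.42 0.5 ]
1.049 [0.03 1.87 0.73]
1.0 [0.03 2.3  0.98]
```

Request:
{"method": "apply_moves", "body": {
  "steps": [
    [[0.02,0.48,0.15,0,0,0,-1],[0.03,0.95,0.34,0,0,0,-1],[0.03,1.4,0.55,0,0,0,-1],[0.03,1.84,0.78,0,0,0,-1],[0.03,2.27,1.03,0,0,0,-1]]
  ]
}}

```text
time: 62.42
tcp_pos: [0.5543, 0.2144, 0.2629]
eef_rot: [[0.999, 0.04, -0.002], [0.04, -0.999, -0.001], [-0.002, 0.001, -1.0]]
force: [-3.9, -0.7, 1.7]
width: 0.098
```

```bash
python3 arc2.py 0.75
```

```text
0.09788617756199615 [0.5543 0.2144 0.2629] [-3.9 -0.7  1.7] 2.31
theta 0.999 radius 253.0 perp -0.8
0.95 [0.03 0.47 0.2 ]
0.9 [0.03 0.88 0.5 ]
0.85 [0.04 1.28 0.82]
0.8 [0.04 1.66 1.15]
0.75 [0.04 2.03 1.51]
```

Request:
{"method": "apply_moves", "body": {
  "steps": [
    [[0.01,0.43,0.26,0,0,0,-1],[0.01,0.84,0.56,0,0,0,-1],[0.01,1.23,0.88,0,0,0,-1],[0.01,1.61,1.22,0,0,0,-1],[0.01,1.98,1.57,0,0,0,-1]]
  ]
}}

```text
time: 62.83
tcp_pos: [0.5562, 0.165, 0.2232]
eef_rot: [[0.999, 0.04, -0.002], [0.04, -0.999, -0.001], [-0.002, 0.001, -1.0]]
force: [-3.7, -1.7, 0.6]
width: 0.105
```

```bash
python3 arc2.py 0.5
```

```text
0.10454817892250069 [0.5562 0.165  0.2232] [-3.7 -1.7  0.6] 2.31
theta 0.748 radius 252.8 perp -1.0
0.698 [0.04 0.41 0.31]
0.649 [0.04 0.73 0.7 ]
0.599 [0.04 1.04 1.1 ]
0.55 [0.05 1.32 1.52]
0.5 [0.05 1.59 1.95]
```

Request:
{"method": "apply_moves", "body": {
  "steps": [
    [[0,0.35,0.36,0,0,0,-1],[0,0.67,0.75,0,0,0,-1],[0,0.97,1.15,0,0,0,-1],[0,1.25,1.56,0,0,0,-1],[0,1.52,1.99,0,0,0,-1]]
  ]
}}

```text
time: 63.25
tcp_pos: [0.5579, 0.1271, 0.1734]
eef_rot: [[0.999, 0.04, -0.002], [0.04, -0.999, -0.001], [-0.002, 0.001, -1.0]]
force: [-4.0, -0.8, -0.0]
width: 0.102
```

```bash
python3 arc2.py 0.3
```

```text
0.10175266951797636 [0.5579 0.1271 0.1734] [-4.  -0.8 -0. ] 2.32
theta 0.5 radius 253.0 perp -1.0
0.46 [0.04 0.27 0.32]
0.42 [0.04 0.45 0.68]
0.38 [0.04 0.62 1.05]
0.34 [0.04 0.77 1.43]
0.3 [0.04 0.9  1.82]
```

Request:
{"method": "apply_moves", "body": {
  "steps": [
    [[0,0.2,0.34,0,0,0,-1],[0,0.38,0.7,0,0,0,-1],[0,0.55,1.08,0,0,0,-1],[0,0.7,1.46,0,0,0,-1],[0,0.83,1.85,0,0,0,-1]]
  ]
}}

```text
time: 63.67
tcp_pos: [0.5587, 0.1059, 0.1273]
eef_rot: [[0.999, 0.041, -0.002], [0.041, -0.999, -0.002], [-0.002, 0.002, -1.0]]
force: [-5.5, -13.3, 4.3]
width: 0.1
```

```bash
python3 arc2.py 0.15
```

```text
0.09951725520972884 [0.5587 0.1059 0.1273] [ -5.5 -13.3   4.3] 2.35
theta 0.299 radius 253.4 perp -1.0
0.269 [0.04 0.15 0.27]
0.24 [0.04 0.23 0.56]
0.21 [0.04 0.31 0.86]
0.18 [0.04 0.37 1.16]
0.15 [0.04 0.43 1.45]
```

Request:
{"method": "apply_moves", "body": {
  "steps": [
    [[0.01,0.14,0.29,0,0,0,-1],[0.01,0.24,0.58,0,0,0,-1],[0.01,0.32,0.87,0,0,0,-1],[0.01,0.38,1.17,0,0,0,-1],[0.01,0.44,1.47,0,0,0,-1]]
  ]
}}

```text
time: 64.08
tcp_pos: [0.5592, 0.0958, 0.0904]
eef_rot: [[0.999, 0.041, -0.002], [0.041, -0.999, -0.001], [-0.002, 0.001, -1.0]]
force: [-4.9, -3.8, -0.1]
width: 0.101
```

```bash
python3 arc2.py 0.05
```

```text
0.1010169122366083 [0.5592 0.0958 0.0904] [-4.9 -3.8 -0.1] 2.33
theta 0.148 radius 254.2 perp -1.0
0.129 [0.04 0.06 0.19]
0.109 [0.04 0.09 0.39]
0.089 [0.04 0.12 0.59]
0.07 [0.04 0.14 0.79]
0.05 [0.04 0.15 0.99]
```

Request:
{"method": "apply_moves", "body": {
  "steps": [
    [[0.01,0.06,0.2,0,0,0,-1],[0.01,0.09,0.4,0,0,0,-1],[0.01,0.12,0.6,0,0,0,-1],[0.01,0.14,0.8,0,0,0,-1],[0.01,0.15,1,0,0,0,-1]]
  ]
}}

```text
time: 64.5
tcp_pos: [0.5594, 0.0922, 0.0656]
eef_rot: [[0.999, 0.041, -0.002], [0.041, -0.999, -0.001], [-0.003, 0.001, -1.0]]
force: [-6.2, -5.4, -0.1]
width: 0.103
```

```bash
python3 arc2.py 0.0;python3 - <<'E'
from tool import *
i=cap('wrist'); P=cloud(i).reshape(-1,3); P=P[np.isfinite(P[:,0])]
q=P[(P[:,0]>.58)&(P[:,0]<.67)&(P[:,1]>.14)&(P[:,1]<.33)&(P[:,2]>.07)&(P[:,2]<.13)]
c=np.linalg.lstsq(np.c_[q[:,:2],np.ones(len(q))],q[:,2],rcond=None)[0]; print('lid slope along y',c, len(q))
E
```

```text
0.10321813342305748 [0.5594 0.0922 0.0656] [-6.2 -5.4 -0.1] 2.32
theta 0.05 radius 254.7 perp -0.9
0.04 [0.04 0.02 0.1 ]
0.03 [0.04 0.02 0.2 ]
0.02 [0.04 0.03 0.3 ]
0.01 [0.04 0.03 0.4 ]
0.0 [0.04 0.04 0.5 ]
lid slope along y [-0.00221808 -0.06345902  0.11433646] 43248
```

Request:
{"method": "apply_moves", "body": {
  "steps": [
    [[0,0.02,0.1,0,0,0,-1],[0,0.03,0.2,0,0,0,-1],[0,0.03,0.3,0,0,0,-1],[0,0.04,0.4,0,0,0,-1],[0,0.04,0.5,0,0,0,-1]]
  ]
}}

```text
time: 64.97
tcp_pos: [0.5595, 0.0914, 0.0532]
eef_rot: [[0.999, 0.04, -0.002], [0.04, -0.999, -0.0], [-0.002, 0.0, -1.0]]
force: [-5.5, -3.5, 0.0]
width: 0.1
```

Request:
{"method": "apply_moves", "body": {
  "steps": [
    [[0,0,0.04,0,0,0,-1],[0,0,0.07,0,0,0,-1],[0,0,0.1,0,0,0,-1]]
  ]
}}

```text
time: 65.22
tcp_pos: [0.5595, 0.0913, 0.0507]
eef_rot: [[0.999, 0.041, -0.002], [0.041, -0.999, -0.001], [-0.002, 0.0, -1.0]]
force: [-5.3, -3.6, -1.9]
width: 0.098
```

```bash
cat > slope.py <<'E'
from tool import *
s=st(); print(s['tcp_pos'],s['force'])
i=cap('wrist'); P=cloud(i).reshape(-1,3); P=P[np.isfinite(P[:,0])]
q=P[(P[:,0]>.58)&(P[:,0]<.67)&(P[:,1]>.14)&(P[:,1]<.33)&(P[:,2]>.07)&(P[:,2]<.13)]
c=np.linalg.lstsq(np.c_[q[:,:2],np.ones(len(q))],q[:,2],rcond=None)[0]; print('lid slope along y',c, len(q),np.median(q[:,2]))
E
python3 slope.py
```

```text
[0.55949623 0.09129581 0.05074978] [-5.33680887 -3.56423409 -1.91121168]
lid slope along y [ 4.50544199e-05 -1.13297785e-02  9.38796080e-02] 44009 0.09169781394071008
```

Remaining 0.011 rad ≈ 3 mm. Ease it down.

Request:
{"method": "apply_moves", "body": {
  "steps": [
    [[0,0,0.03,0,0,0,-1],[0,0,0.06,0,0,0,-1],[0,0,0.09,0,0,0,-1],[0,0,0.11,0,0,0,-1],[0,0,0.11,0,0,0,-1]]
  ]
}}

```text
time: 65.68
tcp_pos: [0.5595, 0.0912, 0.048]
eef_rot: [[0.999, 0.041, -0.002], [0.041, -0.999, -0.001], [-0.002, 0.001, -1.0]]
force: [-5.1, -4.8, -1.3]
width: 0.102
```

```bash
python3 slope.py
```

```text
[0.5594926  0.09122086 0.04798939] [-5.11003332 -4.80004476 -1.31493655]
lid slope along y [-0.000183   -0.00040059  0.09019598] 44232 0.09000217379491553
```

Request:
{"method": "apply_moves", "body": {
  "steps": [
    [[0,0,0.03,0,0,0,-1],[0,0,0.05,0,0,0,-1],[0,0,0.07,0,0,0,-1],[0,0,0.07,0,0,0,-1]]
  ]
}}

```text
time: 66.07
tcp_pos: [0.5597, 0.0912, 0.0474]
eef_rot: [[0.999, 0.041, -0.003], [0.041, -0.999, -0.001], [-0.003, 0.001, -1.0]]
force: [-13.6, -4.4, 18.9]
width: 0.1
```

```bash
python3 slope.py
```

```text
[0.5596578  0.09122811 0.04736943] [-13.62578351  -4.40664105  18.94223649]
lid slope along y [-0.00038958  0.00051881  0.08998751] 44317 0.08984308597307655
```

Shut against the rim (19 N up). Release partially and rise.

Request:
{"method": "apply_moves", "body": {
  "steps": [
    [[0,0,-0.03,0,0,0,-1],[0,0,-0.04,0,0,0,-0.3],[0,0,-0.04,0,0,0,-0.3],[0,0,-0.04,0,0,0,-0.3],[0,0,-0.04,0,0,0,-0.3]]
  ]
}}

```text
time: 66.53
tcp_pos: [0.5612, 0.0919, 0.0483]
eef_rot: [[0.999, 0.04, 0.001], [0.04, -0.999, 0.0], [0.001, -0.0, -1.0]]
force: [0.2, -0.0, -0.2]
width: 0.346
```

Request:
{"method": "apply_moves", "body": {
  "steps": [
    [[0,0,0,0,0,0,-0.3],[0,0,-0.5,0,0,0,-0.3],[0,0,-1.3,0,0,0,-0.3],[0,0,-2.4,0,0,0,-0.3],[0,0,-3.6,0,0,0,-0.3]]
  ]
}}

```text
time: 66.95
tcp_pos: [0.5602, 0.0918, 0.1395]
eef_rot: [[0.999, 0.04, -0.001], [0.04, -0.999, -0.0], [-0.001, 0.0, -1.0]]
force: [-0.1, 0.2, 0.1]
width: 0.352
```

Request:
{"method": "apply_moves", "body": {
  "steps": [
    [[-0.5,1.2,-1,0,0,0,-0.3],[-1,2.4,-2,0,0,0,-0.3],[-1,3.6,-3,0,0,0,-0.3],[-1,4.8,-4,0,0,0,-0.3],[-1,6,-4,0,0,0,-0.3]]
  ]
}}

```text
time: 67.37
tcp_pos: [0.5439, -0.0606, 0.2445]
eef_rot: [[0.999, 0.041, 0.008], [0.041, -0.999, -0.001], [0.008, 0.001, -1.0]]
force: [0.6, -0.2, 1.4]
width: 0.35
```

```bash
python3 - <<'E'
from tool import *
s=st(); print(s['time'],s['tcp_pos'],s['width'],s['force'])
i=cap('wrist','w33'); P=cloud(i); z=P[...,2]
q=P[(P[...,0]>.45)&(P[...,0]<.66)&(P[...,1]>.15)&(P[...,1]<.33)&(z>.07)&(z<.13)]
if len(q)>100:
    c=np.linalg.lstsq(np.c_[q[:,:2],np.ones(len(q))],q[:,2],rcond=None)[0]; print('lid',c,len(q),np.median(q[:,2]))
i=cap('scene','s15'); find(i,minn=60,x=(.3,.85),y=(-.47,.05))
P=cloud(i)
for n,(u,v) in dict(wax=(335,270),glue=(440,120),stone=(147,180)).items(): print(n,np.nanmedian(P[v-2:v+3,u-2:u+3].reshape(-1,3),0).round(3))
E
```

```text
67.3667 [ 0.54392773 -0.06063541  0.24449773] 0.3496251026848451 [ 0.6006145  -0.21776624  1.41955302]
lid [-0.00020706  0.00021498  0.09009641] 24295 0.09003480715245377
[228. 174.] 236 (array([ 341.5, -196.3]), array([ 32.3, 135.4], dtype=float32), np.float64(41.0)) col [ 61 104 117]
[154. 183.] 366 (array([ 306.5, -414.5]), array([ 32.2, 118. ], dtype=float32), np.float64(102.20000000000002)) col [34 56 98]
[214. 259.] 1293 (array([ 615.7, -297.2]), array([ 73.7, 167.8], dtype=float32), np.float64(-88.1)) col [ 97 153 212]
[335. 284.] 230 (array([786.4,  -2.8]), array([49.8, 75. ], dtype=float32), np.float64(-112.30000000000001)) col [31 64 90]
[226. 306.] 137 (array([ 768.7, -286.5]), array([  9.5, 118.5], dtype=float32), np.float64(95.2)) col [32 58 90]
[265. 310.] 107 (array([ 807.1, -195.8]), array([ 5.9, 54.4], dtype=float32), np.float64(96.70000000000002)) col [ 57  91 126]
wax [0.771 0.002 0.056]
glue [0.407 0.477 0.107]
stone [ 0.306 -0.442  0.037]
```

View pics/s15.png

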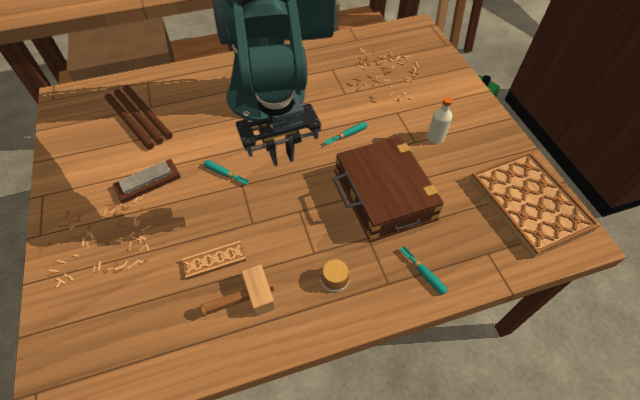

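The lid is shut and level. The bench has no dark tools left, only the turquoise ones. The glue, wax and oilstone are in place and the arm is clear, so I'm handing in.

```bash
python3 -c "
from rig import arm; print(arm.finish_job())"
```

```text
the job is handed in; nothing more can be done
None
```

The job is done and handed in at 67 s. I laid the mallet and border flat on the bench and opened the lid onto its stop. Then I laid the three dark-handled tools in the chest, cutting edges towards the hinge, and lowered the lid shut.

**Last checks:**
- **Lid:** the wrist camera shows it level within 0.001 rad, its top at 90.0 mm (90.5 mm expected).
- **Bench:** no dark tools are left, only the three turquoise look-alikes. The glue, wax and oilstone are where they were.
- **Tools:** before the lid was closed, all three lay flat with their tips over the felt area.

**What disagreed or fell short:**
- **Finger length:** the fingers end about 27 mm short of the reported TCP. My first two tries at gripping the mallet closed above it without touching; I then corrected every grip for this.
- **Knocked tool:** one gouge in the chest was knocked after I had placed it. It now lies about 11° askew, flat, beside its neighbour. I left it because the gap was too narrow for the fingers.
- **Felt:** no blue felt was visible in any picture. I went by the coordinates given, so I could not confirm the tips rest on it.

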